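# Clamp the glued specimens in the bench press to cure

## Task

Clamp the glued specimens for curing: lay every specimen that is there flat into a pocket of the carriage, one to a pocket, and push the loaded carriage into the press until it is fully home against the back stop. Then fit the crank squarely and fully down on the spindle's square end and wind it clockwise until the spring pad presses firmly on the specimens, about three quarters of a turn or more after it first touches them. With the specimens clamped, set the timer to 40 minutes, and take the crank off and lay it flat back in its tray; leave the other things on the desk where they are.

Things in the scene. Friction and masses are not known exactly. Their poses are not given: they have to be found in the camera images.
- press: Bench screw press, fixed: grey C-frame over a steel bed. Origin on the spindle axis at desk height; +x from the open front to the column: the carriage goes in along +x, home (against the back stop) when its origin is at x = y = 0. Nose, radius 30 mm about the axis, and overarm behind it lie 80 to 130 mm above the desk. The raised pad (56 mm in x, 132 across) leaves loaded carriages room.
- press_mouth (a point): Middle of the press's entry, at desk height, 105 mm in front of the axis; axes as the press's. Here the 3 mm thick bed plate starts: its bevelled front edge rises 3 mm over the next 25 mm, and a pushed carriage slides up on it. Side guides 14 mm high funnel from about 167 mm apart here to 137 mm from 30 mm further in.
- spindle_top (a point): Centre of the top of the press's upright spindle, 170 mm above the desk; turns with it. The spindle ends in a 14 mm square shaft (flats across the point's x and y) 142 to 166 mm above the desk, with an 11 mm square tip from there to the top. A round 30 mm shoulder at 142 mm carries the fitted crank's underside.
- spindle (a joint): Angle of the spindle, rad, 0 to 22.0 (3.5 turns, hard stop at each end). Grows when wound clockwise seen from above, which lowers the pad by 4 mm a turn; the spindle itself keeps its height. Starts between 0 and 3, turns against 0.08 N m of friction and stays where it is left. With specimens under it, the pad first touches at about 15.7.
- pad (a joint): How far the spring pad is pushed back against its spring by what lies under it, m: 0 while it hangs free, at most 0.006. The spring gives 5 N at first touch and 2.5 N more per millimetre; one more turn of the spindle after touching makes about 0.004.
- carriage: Loose aluminium specimen carriage, 0.4 to 0.65 kg, on the desk before the press. Origin at the centre of the underside of its front block, +x its leading end. Block 60 (x) by 131 mm (y), 5 mm thick; on it ribs 3 mm wide and 3 mm high part four open pockets, each 54 (x) by 29 mm (y), at y = -48, -16, 16, 48 mm. A tail 50 mm wide runs back to x = -120 mm and carries the handle.
- carriage_handle (a point): Centre of the carriage's handle, an upright black fin on its tail: 40 mm along the carriage's x, 14 mm thick (y), 5 to 40 mm above the carriage's underside, 95 mm behind the carriage's origin. This point is 22.5 mm above the underside; axes as the carriage's. Pinch it across its thickness or push it from behind.
- crank_hub (a point): Centre of the hub of the loose steel crank (0.2 to 0.3 kg), lying flat in its tray; 20 mm above its underside, x along the arm to the knob. Hub: 30 mm square block, 40 mm high, with a 16 mm square socket, 30 mm deep, opening downward. The arm, 18 mm wide, 12 mm high, reaches x = 77 mm; a counterweight, 12 mm high, x = -46 mm. Fitted fully down, this point is 8 mm below the spindle's top.
- crank_grip (a point): Middle of the crank's upright knob: black cylinder 22 mm across, 42 mm high, 60 mm from the hub's axis along the crank's x. This point is 16 mm higher than crank_hub. The knob spins freely on its axle, so fingers that hold it need not turn as the crank goes round. The crank fits the shaft in four positions a quarter turn apart, with about 0.15 rad of play.
- crank_tray: Grey plastic tray for the crank, fixed on the desk: 90 mm (x) by 155 mm (y), rim 11 mm high and 3 mm thick, floor 3 mm thick. Origin at the centre of its underside.
- timer: Interval timer, fixed: white box 88 by 88 mm, top 38 mm above the desk, with a round scale of radius 40 mm round its dial. Origin at the centre of its underside. 60 minutes make one full circle: zero is the double long line at the timer's +x side; clockwise seen from above follow a short line after every 5 and a long line after every 10 minutes, so 40 is the fourth long line after zero.
- dial_grip (a point): Middle of the timer's dial knob, on its axis, 59 mm above the desk: an upright black bar, 36 mm long, 11 mm thick, 45 to 69 mm above the desk, on a disc of radius 18 mm. The point's x lies along the bar and points to its pointer end (white line on top, small pointer at its foot).
- dial (a joint): Angle of the dial, rad: 0 with the pointer at zero, growing clockwise seen from above, 0.1047 a minute, so 4.189 is 40 minutes. No end stops; turns with about 0.03 N m and stays where it is left. Starts between 2.3 and 3.4.
- specimen_1_mid (a point): Centre of a glued test specimen: two bare aluminium blocks bonded face to face with an amber glue line, together 44 mm (x) by 22 mm (y) by 20 mm high, 0.06 kg, lying flat on the desk. All are alike; two to four are there, in changing places (None if absent). In a pocket of the carriage its centre is 15 mm above the carriage's underside.
- specimen_2_mid (a point): Centre of another such specimen, as specimen_1; may be absent.
- specimen_3_mid (a point): Centre of another such specimen, as specimen_1; may be absent.
- specimen_4_mid (a point): Centre of another such specimen, as specimen_1; may be absent.
- remote: Small black remote, 88 x 40 x 7 mm, loose bystander to be left alone. Origin at the centre of its underside.
- hex_keys: Hex keys in a red holder, 67 x 52 x 17 mm, loose bystander to be left alone. Origin at the centre of its underside.
- dropper_bottle: Amber dropper bottle, 31 mm across, 93 mm high, loose bystander to be left alone. Origin at the centre of its underside.
- side_cutters: Blue-handled side cutters, 42 x 120 x 11 mm, loose bystander to be left alone. Origin at the centre of its underside.
- screw_tin: Round tin, 50 mm across, 18 mm high, loose bystander to be left alone. Origin at the centre of its underside.

How it is judged:
By the outcome, as a careful person would: the job done as asked, in the order asked, and still so for the second after the job is handed in, with the robot touching nothing.
Of specimen_1, specimen_2, specimen_3, specimen_4 only 2 to 4 are there at a start; the rules pass over those that are not, and their reading is None.
At some moment in a run one of specimen_1, specimen_2, specimen_3, specimen_4, crank may be knocked a few centimetres aside while the robot is not near it.
Once in a run the grip may slacken for a moment while it holds something.
It also fails if it takes over 210 s, if anything falls off the work surface, if the arm or the gripper's body presses on something with over 40 N, if the wrist force passes 120 N, or if a joint passes its speed limit or range.

## Robot

A 7-joint arm with a two-finger parallel gripper is mounted at the origin on a cart in front of the work surface, level with it; the furniture and walls round the work are solid. World frame = base frame: x ahead of the robot, y to its left, z up, the work surface at z = 0. Lengths are in m, angles in rad, forces in N, time in s.
With the tool pointing down it reaches from about 0.425 to 0.875 m from the base axis. Payload 4.7 kg.
Tool frame: the origin (TCP) lies midway between the tips of the shut fingers; the grasp point (between the pads) lies 19 mm behind it; x points along the fingers, z is the direction in which the jaws open and shut, and the axes are right-handed (so a half turn about x gives the same grasp; the last joint's range is limited). The gripper opens to 85 mm and grips with 20 to 120 N. Pads are 22 mm wide; open, the fingers measure 114 mm over their backs; the gripper's body (76 mm by 85 mm) begins 54 mm behind the grasp point. The pads swing forward as they close: fully open they stand 13 mm farther back than shut.
Start: joints at [-1.266, 0.321, -0.07, 1.45, 0.023, 1.371, -0.057], TCP at [0.186, 0.623, 0.231] pointing down, gripper open.
Joint ranges: [-2.86, 2.86], [-0.3, 2.09], [-1.38, 1.24], [0.06, 2.45], [-1.56, 4.7], [0.09, 2.05], [-2.69, 2.69]. Speed limits (rad/s): [2.57, 2.57, 3.14, 3.14, 3.14, 3.14, 3.14].

## Interface

Orientations are given as a rotation vector (axis times angle).
In Python, from workcell import * gives the robot as it stands.
- The arm moves only by the tool apply_moves, never from a script. Its argument "steps" is a list of rows, each a list of 7 numbers: the shift along the tool's x, y, z in m, then the turn, a rotation vector about the tool's x, y, z in rad, then the gripper command: -1 is shut, 1 is fully open, values between are in proportion. A call has exactly 10 rows; each row shifts and turns the commanded pose from where the row before left it, along the tool's axes as they then stand; what a row does not reach is not made up. A row lasts 1/10 s, in which the tool goes at most 50 mm and 8.59 degrees, less where a joint would pass 70% of its speed; a pose out of reach is approached as far as the arm can. A call with a gripper value outside its range is refused whole. The fingers move at their own pace and stop on an object; "squeeze" is the grip in N (left out, the last holds). Time passes only in rows, so rows that do not move let the fingers close, or fill a call up. It gives the time, the measured TCP pose, the force and the opening at its end, in the units of the state.
- state(): the state, without advancing time (a new reading comes with each control period).
- snapshot(name): name is "side" or "top"; returns (picture, depth): 384x512x3 uint8, blue, green, red; 384x512 float32, m along the optical axis (not along the pixel's ray), 0 where there is no reading.
- camera_model(name): a dict with "camera_matrix" (3x3 intrinsics, pixels), "rvec" (rotation vector, rad) and "tvec" (3), from world to camera coordinates, as OpenCV has them. Camera axes: x right, y down, z forward; pixel columns grow to the right and rows downward; lengths in m; the calibration is good to about 2 mm. A picture is of the moment at which its call begins. camera_model takes no time and is no camera call.
- job_done(): hands the job in, once; it reports no verdict.
The state is a dict: "time_s": time; "q": joint angles; "qd": joint speeds; "effort": joint torques, N m; "tcp_pos": TCP position; "tool_rot": TCP orientation; "force": force on the tool from outside, world axes, zero at the start; "torque": the same for the moment, N m; "gripper_width": finger opening in m.
Only numpy, scipy, OpenCV 4.12 (cv2) and the standard library are available. Lean on these libraries where they do the work, as an engineer would, in place of code of your own. Each camera call takes 0.05 s, during which the arm holds its last target.

## Working session

There is one attempt and no reset: what is moved stays moved. The work goes in short steps, Python scripts to look and compute and a tool call to move; the robot and the scene stay as the last step left them, time stands still between calls to the robot, and variables do not carry over. Pictures are saved under pics/ and viewed, and the job is handed in when it is done.

Besides the shell and the picture viewer there is one more tool, called after "Request:" by a JSON object that holds its "name" and its "arguments", one argument or row to a line. apply_moves: Moves the arm, as the interface text tells. Its arguments: {"type":"object","properties":{"steps":{"type":"array","items":{"type":"array","items":{"type":"number"}}},"squeeze":{"type":"number"}},"required":["steps"]}

```bash
ls -la; mkdir -p pics
python3 - <<'E'
from workcell import *
import cv2
print(state())
for n in("side","top"):
    p,d=snapshot(n); cv2.imwrite(f"pics/{n}0.png",p); 
    import numpy as np
    np.save(f"pics/{n}0.npy",d)
    print(n,camera_model(n))
E
```

```text
total 12
drwxr-xr-x  3 agent agent 4096 Dec  6 22:25 .
drwxr-xr-x 23 root  root  4096 Dec  6 22:25 ..
drwxr-xr-x  2 agent agent 4096 Dec  6 22:25 pics
{'time_s': 0.0, 'q': array([-1.2659455 ,  0.32187251, -0.07012084,  1.45163807,  0.02259058,
        1.37077935, -0.05692843]), 'qd': array([-0.00018568, -0.00054174, -0.00203432, -0.00151018, -0.00190767,
        0.00157776, -0.00060343]), 'effort': array([-3.02617182e-04, -4.93586183e+01, -3.82444058e-01, -3.14330220e+01,
        1.29819833e-02,  1.13224695e-02, -8.82022306e-06]), 'tcp_pos': array([0.18621021, 0.62221763, 0.23021015]), 'tool_rot': array([-0.9936354 ,  1.33434224,  0.99164223]), 'force': array([ 0.25645052, -0.06434097,  0.13801437]), 'torque': array([ 0.03156516, -0.00239947,  0.00154304]), 'gripper_width': 0.08579092069666099}
side {'camera_matrix': array([[373.55974292,   0.        , 253.19952068],
       [  0.        , 373.55974292, 186.51016744],
       [  0.        ,   0.        ,   1.        ]]), 'rvec': array([ 0.47388147, -2.42109719,  1.57690462]), 'tvec': array([0.52464685, 0.13572935, 1.19113965])}
top {'camera_matrix': array([[436.43172965,   0.        , 262.48708388],
       [  0.        , 436.43172965, 191.73142378],
       [  0.        ,   0.        ,   1.        ]]), 'rvec': array([ 2.16151479, -2.0548376 ,  0.21631958]), 'tvec': array([0.13314123, 0.52484885, 1.39481602])}
```

View pics/side0.png

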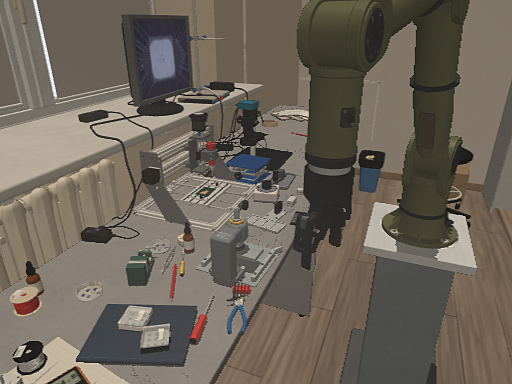

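View pics/top0.png

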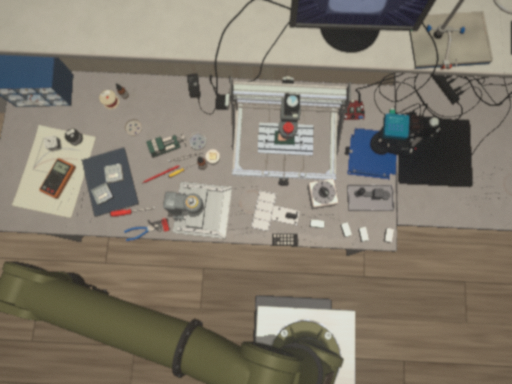

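```bash
cat > h.py <<'E'
import numpy as np, cv2
from workcell import *
from scipy.spatial.transform import Rotation as R
def cam(n):
    c=camera_model(n); K=np.array(c['camera_matrix']); Rm=cv2.Rodrigues(np.array(c['rvec']))[0]; t=np.array(c['tvec']).ravel()
    return K,Rm,t
def ray(n,u,v,z):
    K,Rm,t=cam(n); d=Rm.T@np.linalg.inv(K)@np.array([u,v,1.]); o=-Rm.T@t
    return o+d*(z-o[2])/d[2]
def proj(n,P):
    K,Rm,t=cam(n); p=K@(Rm@np.array(P,float)+t); return p[:2]/p[2]
def cloud(n,d):
    K,Rm,t=cam(n); v,u=np.mgrid[:384,:512]; 
    X=np.stack([(u-K[0,2])/K[0,0]*d,(v-K[1,2])/K[1,1]*d,d],-1)
    return (X-t)@Rm
def crop(p,x0,y0,x1,y1,s,f):
    c=cv2.resize(p[y0:y1,x0:x1],None,fx=s,fy=s,interpolation=cv2.INTER_CUBIC)
    for i in range(x0,x1):
        if i%10==0: cv2.putText(c,str(i),((i-x0)*s,8),0,.3,(0,0,255),1); cv2.line(c,((i-x0)*s,9),((i-x0)*s,13),(0,0,255),1)
    for i in range(y0,y1):
        if i%10==0: cv2.putText(c,str(i),(0,(i-y0)*s+3),0,.3,(0,0,255),1)
    cv2.imwrite(f,c)
E
python3 - <<'E'
from h import *
p=cv2.imread('pics/top0.png'); crop(p,150,170,280,250,6,'pics/t1.png'); crop(p,240,170,400,250,5,'pics/t2.png')
p=cv2.imread('pics/side0.png'); crop(p,180,160,320,300,4,'pics/s1.png')
for n in('top','side'):
    K,Rm,t=cam(n); print(n,-Rm.T@t, Rm[2])
E
```

```text
top [0.21639394 0.14477945 1.47340327] [ 0.20762869  0.01016083 -0.97815494]
side [0.09184378 1.15586868 0.60664878] [ 0.34766705 -0.84623666 -0.40374638]
```

View pics/t1.png

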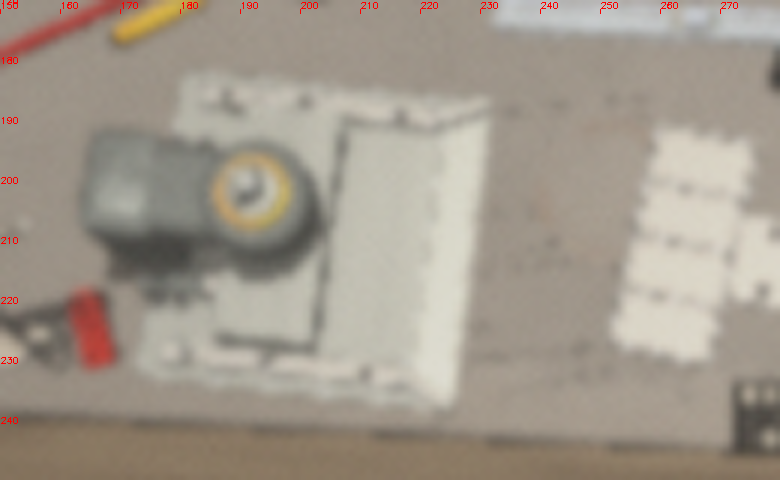

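View pics/t2.png

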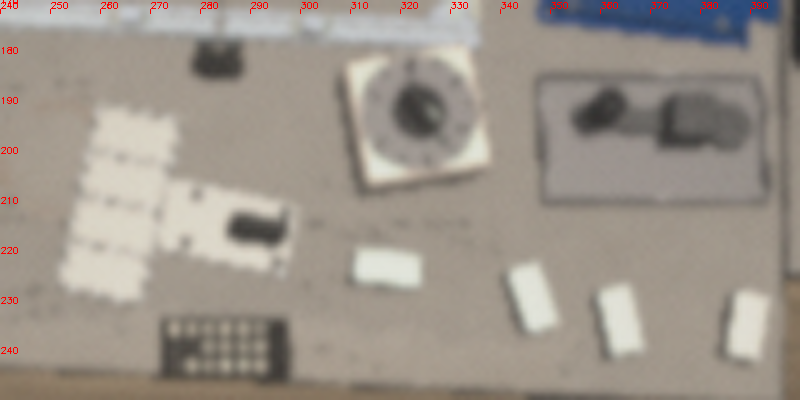

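View pics/s1.png

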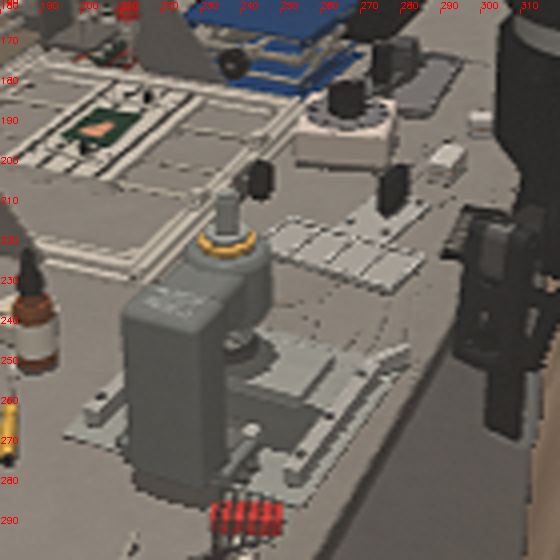

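```bash
cat > specs.py <<'E'
from h import *
def find(p,n='top',roi=(300,212,400,246),thr=205,amin=40,z=0.02,S=4):
    x0,y0,x1,y1=roi
    g=cv2.resize(p[y0:y1,x0:x1],None,fx=S,fy=S,interpolation=cv2.INTER_CUBIC).min(2)
    m=(g>thr).astype(np.uint8)
    out=[]
    for c in cv2.findContours(m,0,2)[0]:
        a=cv2.contourArea(c)/S/S
        if a<amin: continue
        pts=c.reshape(-1,2)
        uv=(pts+.5)/S-.5+[x0,y0]
        W=np.array([ray(n,u,v,z)[:2] for u,v in uv],np.float32)
        (cx,cy),(w,h),ang=cv2.minAreaRect(W*1000)
        M=cv2.moments((W*1000-0).astype(np.float32))
        cen=(M['m10']/M['m00'],M['m01']/M['m00'])
        if w<h: ang+=90
        out.append((uv.mean(0).round(1),a,np.round(cen,1),np.round((cx,cy),1),round(max(w,h),1),round(min(w,h),1),round((ang+90)%180-90,1)))
    return out
if __name__=='__main__':
    p=cv2.imread('pics/top0.png')
    for t in (170,185,200): 
        print(t)
        for o in find(p,thr=t): print(*o)
E
python3 specs.py
python3 - <<'E'
from h import *
p=cv2.imread('pics/top0.png'); d=np.load('pics/top0.npy'); C=cloud('top',d)
for n,(u,v) in dict(sp=(317,223),spb=(387,235),desk=(330,215),desk2=(250,200),tim=(309,205),dial=(322,192),hub=(378,193),knob=(359,191),arm=(366,192),cb=(258,215),handle=(291,215),spin=(190,201),bed=(215,210)).items(): print(n,d[v,u],C[v,u].round(4))
E
```

```text
170
[389.3 234.1] 76.875 [ 401.1 -269.9] [ 401.  -269.9] 43.6 22.5 -10.2
[363.6 233.3] 81.53125 [ 400.2 -185.3] [ 400.3 -185.3] 45.1 22.8 13.6
[346.4 229.2] 82.59375 [ 412.3 -126.6] [ 412.3 -126.8] 45.7 22.8 20.4
[316.5 223.2] 83.625 [427.3 -28.8] [427.5 -28.8] 45.7 24.2 85.5
185
[389.5 234.1] 60.59375 [ 401.  -269.6] [ 400.8 -269.6] 40.5 19.6 -10.4
[363.6 233.1] 66.5 [ 400.1 -185. ] [ 400.2 -185. ] 41.7 20.0 14.2
[346.6 229.8] 67.5625 [ 412.1 -126.4] [ 412.2 -126.4] 42.6 20.0 19.8
[317.1 222.8] 68.40625 [427.2 -28.9] [427.3 -28.8] 42.7 21.0 86.5
200
[389.3 233.8] 43.34375 [ 400.5 -269. ] [ 400.5 -268.9] 36.3 15.8 -10.3
[363.8 233.1] 49.65625 [ 399.9 -184.8] [ 399.9 -184.6] 37.8 17.2 14.2
[346.3 229.3] 52.40625 [ 411.9 -126.1] [ 411.9 -126.1] 39.2 17.1 19.8
[316.7 223.2] 53.21875 [427.1 -28.7] [427.4 -28.5] 40.2 17.8 85.0
sp 1.4617893 [ 0.4268 -0.0279  0.0218]
spb 1.4508281 [ 0.398  -0.261   0.0245]
desk 1.4891243 [ 4.597e-01 -7.410e-02  4.000e-04]
desk2 1.5000428 [4.979e-01 2.015e-01 2.000e-04]
tim 1.4975809 [ 0.4909 -0.0017 -0.0009]
dial 1.4613223 [ 0.529  -0.0394  0.0439]
hub 1.4626304 [ 0.5355 -0.2272  0.042 ]
knob 1.4448798 [ 0.5349 -0.1595  0.0607]
arm 1.4866806 [ 0.542  -0.1923  0.0191]
cb 1.4876188 [0.447  0.1712 0.0018]
handle 1.4453439 [0.446  0.0613 0.0436]
spin 1.3271387 [0.4533 0.377  0.1693]
bed 1.4904621 [0.4567 0.3188 0.0025]
```

```bash
cat >> h.py <<'E'
def yawof(Rm):  # world angle (deg) of tool z axis (jaw direction)
    z=Rm[:,2]; return np.degrees(np.arctan2(z[1],z[0]))
E
python3 - <<'E'
from h import *
s=state(); print(R.from_rotvec(s['tool_rot']).as_matrix().round(3), yawof(R.from_rotvec(s['tool_rot']).as_matrix()))
p=cv2.imread('pics/top0.png'); d=np.load('pics/top0.npy')
S=4
def mask(roi,f,z,close=0,amin=30):
    x0,y0,x1,y1=roi
    im=cv2.resize(p[y0:y1,x0:x1],None,fx=S,fy=S,interpolation=cv2.INTER_CUBIC)
    m=f(im.astype(int)).astype(np.uint8)
    if close: m=cv2.morphologyEx(m,cv2.MORPH_OPEN,np.ones((close,close)))
    for c in cv2.findContours(m,0,2)[0]:
        if cv2.contourArea(c)/S/S<amin: continue
        uv=(c.reshape(-1,2)+.5)/S-.5+[x0,y0]
        W=np.array([ray('top',u,v,z)[:2] for u,v in uv],np.float32)*1000
        (cx,cy),(w,h),a=cv2.minAreaRect(W)
        print(uv.mean(0).round(1),'rect',round(cx,1),round(cy,1),round(w,1),round(h,1),'ang of w',round(a,1))
print('carriage whole'); mask((245,185,302,232),lambda i:i.min(2)>185,.005)
print('block'); 
for t in(180,190): mask((245,185,302,232),lambda i:i.min(2)>t,.006,close=55)
print('fin'); mask((275,205,302,225),lambda i:i.max(2)<90,.04,amin=10)
print('timer'); 
for t in (180,200): mask((300,172,345,212),lambda i:i.max(2)>t,.038)
print('knobdark'); mask((312,180,332,202),lambda i:i.max(2)<80,.069,amin=5)
E
```

```text
[[-0.    -0.958  0.287]
 [-0.002  0.287  0.958]
 [-1.    -0.    -0.002]] 73.33946922018711
carriage whole
[271.9 212.5] rect 456.9 114.0 133.1 125.4 ang of w 80.0
block
fin
[291.1 215.7] rect 444.5 61.5 31.6 11.3 ang of w 84.3
timer
[316.8 202.7] rect 491.1 -20.6 41.3 22.7 ang of w 58.6
[333.7 198.6] rect 504.9 -82.8 23.4 44.1 ang of w 53.3
[312.1 185.5] rect 551.8 -4.2 23.2 43.8 ang of w 63.6
[324.3 178.4] rect 573.2 -33.4 60.1 101.4 ang of w 0.1
knobdark
[322.7 191.6] rect 523.9 -38.5 27.9 20.0 ang of w 8.5
```

Run:
```python
from h import *
p=cv2.imread('pics/top0.png')
crop(p,248,184,304,234,14,'pics/c1.png')
crop(p,300,170,345,212,16,'pics/c2.png')
crop(p,344,180,396,214,14,'pics/c3.png')
crop(p,178,188,208,216,20,'pics/c4.png')
p=cv2.imread('pics/side0.png')
crop(p,220,190,260,260,10,'pics/c5.png')
```

```text
(no output)
```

View pics/c1.png

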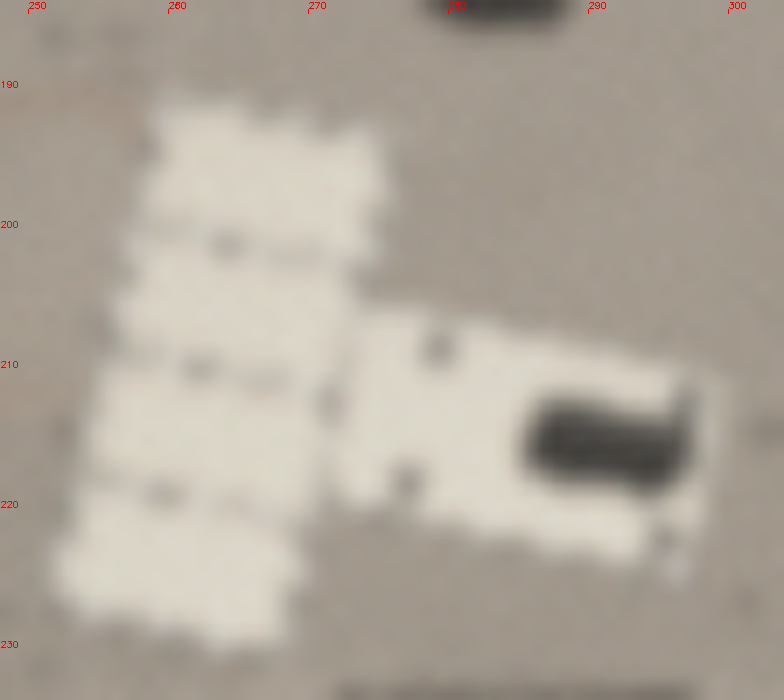

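View pics/c2.png

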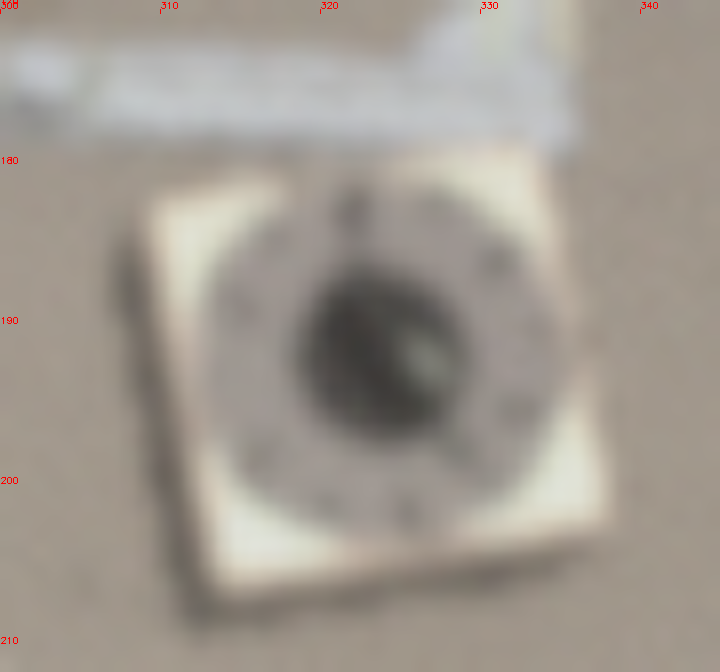

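View pics/c3.png

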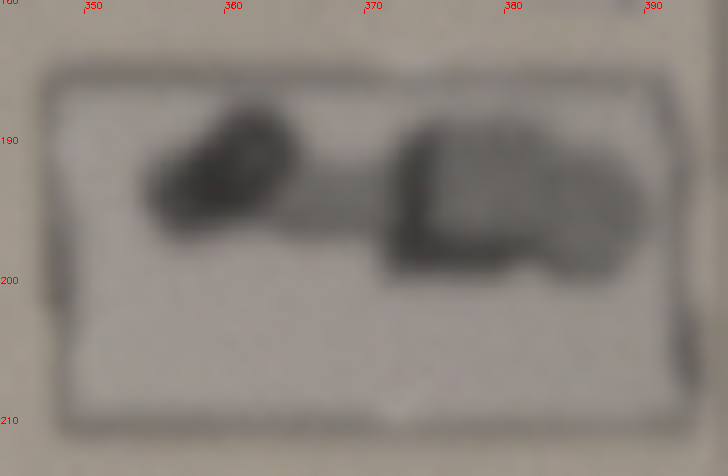

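View pics/c4.png

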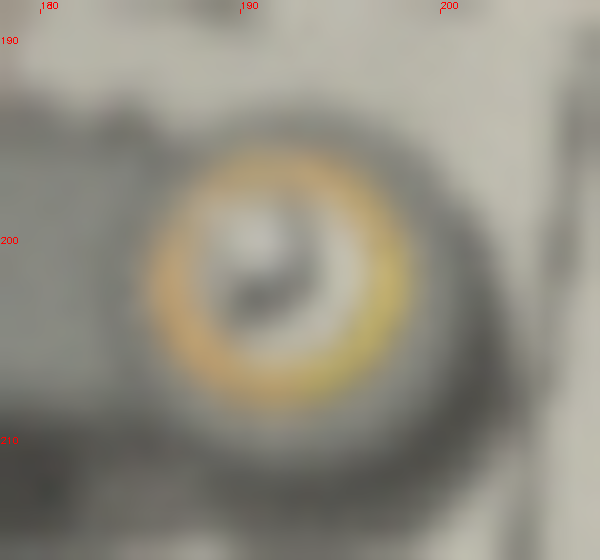

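View pics/c5.png

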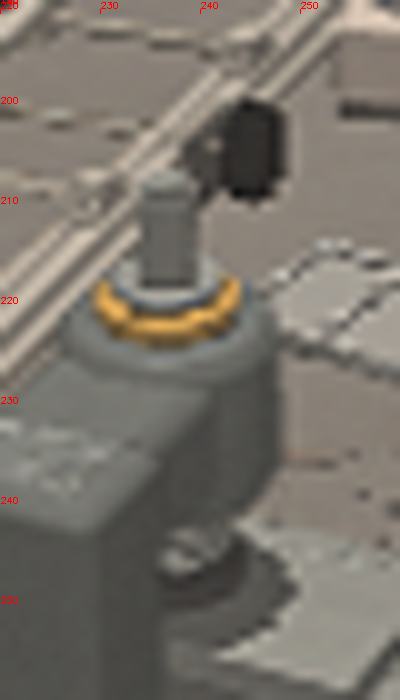

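Run:
```python
from h import *
pt=lambda l,z:np.array([ray('top',u,v,z)[:2]*1000 for u,v in l]).round(1)
p=cv2.imread('pics/top0.png'); x0,y0,x1,y1=245,185,303,233;S=4
im=cv2.resize(p[y0:y1,x0:x1],None,fx=S,fy=S,interpolation=cv2.INTER_CUBIC).astype(int)
g=im.min(2); print(np.percentile(g,[5,20,50,80,95]))
m=(g>172).astype(np.uint8)
m=cv2.morphologyEx(m,cv2.MORPH_CLOSE,np.ones((9,9)))
c=max(cv2.findContours(m,0,2)[0],key=cv2.contourArea)
uv=(c.reshape(-1,2)+.5)/S-.5+[x0,y0]
W=np.array([ray('top',u,v,.0065)[:2] for u,v in uv],np.float32)*1000
print('whole',cv2.minAreaRect(W))
# fit edges in axes at heading th
for th in (78,79,80,81,82):
    e=np.array([np.cos(np.radians(th)),np.sin(np.radians(th))]);n=np.array([-e[1],e[0]])
    a=W@e;b=W@n
    print(th,'x ext',a.min(),a.max(),'y',b.min(),b.max(), 'spread lead', a[(a>a.max()-8)].std())
    # block side edges
M=np.zeros_like(m);cv2.drawContours(M,[c],-1,1,-1)
B=cv2.morphologyEx(M,cv2.MORPH_OPEN,cv2.getStructuringElement(0,(49,49)))
for k in (49,53,57):
    e2=cv2.morphologyEx(M,cv2.MORPH_OPEN,cv2.getStructuringElement(2,(k,k)))
    cc=cv2.findContours(e2,0,2)[0]
    for q in cc:
        uq=(q.reshape(-1,2)+.5)/S-.5+[x0,y0]; Wq=np.array([ray('top',u,v,.0065)[:2] for u,v in uq],np.float32)*1000; print(k,cv2.minAreaRect(Wq))
print('press ring center', pt([(191.8,202)],.142), 'spindle top', pt([(191,201.5)],.17))
print('timer corners',pt([(309.3,182.5),(333.3,179.3),(337.3,202.7),(314,206.8)],.038))
print('tray',pt([(347.5,185),(391,185),(393,209.5),(349,210.5)],.011))
print('hub top',pt([(371.5+1,188.5),(382,188.5),(382,197.5),(374,198)],.043),'knob top',pt([(361.5,189.5)],.06))
```

```text
[133. 139. 143. 190. 199.]
whole ((456.4869689941406, 108.71022033691406), (148.79620361328125, 130.6177978515625), 80.59381103515625)
78 x ext 126.4771298353539 277.28327105879623 y -488.07177437632726 -356.7619609254469 spread lead 2.1116946548634576
79 x ext 119.17214425320519 268.94754020089476 y -491.9771371477317 -361.1746405288496 spread lead 1.7927448265810781
80 x ext 111.83085768147043 261.0053894543568 y -495.7326389172713 -365.0341934220019 spread lead 1.7065861710607266
81 x ext 104.45550634715607 253.53998946367383 y -499.3371357227269 -368.7825533636723 spread lead 1.45741077562738
82 x ext 97.04833685372515 246.81056527133543 y -502.78952959945383 -372.41857856711135 spread lead 1.469509418861074
49 ((460.8617858886719, 137.06988525390625), (88.33857727050781, 125.78187561035156), 80.01276397705078)
53 ((461.3263854980469, 140.26028442382812), (81.89332580566406, 125.59036254882812), 80.01276397705078)
57 ((461.3975524902344, 141.5099334716797), (79.4072265625, 125.29708099365234), 80.01276397705078)
press ring center [[455.4 376. ]] spindle top [[451.8 373.7]]
timer corners [[560.9   3.4]
 [576.1 -77.4]
 [496.3 -92.1]
 [478.4 -14.6]]
tray [[ 565.2 -130.7]
 [ 572.8 -280. ]
 [ 487.6 -285.9]
 [ 476.6 -136.6]]
hub top [[ 549.8 -208.6]
 [ 551.4 -240.4]
 [ 520.5 -240.2]
 [ 517.5 -213.5]] knob top [[ 540.6 -167.9]]
```

```bash
cat > plan.py <<'E'
# usage: plan.py [-m] x,y,z,yaw,nrows,grip ...   yaw mod 180 nearest unless nrows negative? prints rows
import sys,json,os
from h import *
a=sys.argv[1:]
s=state()
pos=np.array(s['tcp_pos']);Rm=R.from_rotvec(s['tool_rot']).as_matrix()
print('t',round(s['time_s'],2),'meas',pos.round(4),'yaw',yawof(Rm).round(2),'tilt',Rm[:,0].round(3),'w',round(s['gripper_width'],4),'F',np.round(s['force'],1),'q7',round(s['q'][6],2))
if not a: sys.exit()
if a[0]=='-m': a=a[1:]
elif os.path.exists('cmd.npz'):
    c=np.load('cmd.npz'); print('cmd was',c['p'].round(4),yawof(c['R']).round(2)); pos=c['p'];Rm=c['R']
rows=[]
for w in a:
    f=w.split(',')
    cy=yawof(Rm)
    tgt=[pos[i] if f[i]=='_' else float(f[i]) for i in range(3)]
    tgt=[pos[i]+float(f[i][1:]) if f[i].startswith('+') else tgt[i] for i in range(3)]
    ty=cy if f[3]=='_' else float(f[3]); n=int(f[4]); g=float(f[5])
    dy=(ty-cy+90)%180-90
    if len(f)>6: dy=ty-cy   # absolute, no mod
    if f[3]=='_': dy=0
    if abs(dy)/n>8.5: print('!! yaw too fast',dy/n)
    p0=pos.copy()
    for k in range(n):
        want=p0+(np.array(tgt)-p0)*(k+1)/n
        d=Rm.T@(want-pos); d=d.round(4)
        if np.linalg.norm(d)>.05: print('!! too fast')
        r=round(np.radians(-(dy)/n),4)
        rows.append([*[float(v)+0. for v in d],r,0,0,g])
        pos=pos+Rm@d; Rm=Rm@R.from_rotvec([r,0,0]).as_matrix()
while len(rows)%10: rows.append([0,0,0,0,0,0,rows[-1][-1]])
np.savez('cmd.npz',p=pos,R=Rm)
print('end',pos.round(4),yawof(Rm).round(2))
for i in range(0,len(rows),10): print('['+','.join('['+','.join(f'{v:g}' for v in r)+']' for r in rows[i:i+10])+']')
E
python3 plan.py -m 0.45,0.3,0.25,80,9,1 0.4275,-0.0288,0.12,86,9,0.46 0.4275,-0.0288,0.05,86,2,0.46
```

```text
t 0.1 meas [0.1863 0.6222 0.2303] yaw 73.34 tilt [-0.    -0.002 -1.   ] w 0.0855 F [-0.4 -0.7 -0.7] q7 -0.06
end [ 0.4275 -0.0288  0.05  ] 86.0
[[-0.0021,-0.0383,-0.0259,-0.0129,0,0,1],[-0.0022,-0.038,-0.0264,-0.0129,0,0,1],[-0.0021,-0.0377,-0.0269,-0.0129,0,0,1],[-0.0022,-0.0373,-0.0274,-0.0129,0,0,1],[-0.0021,-0.0369,-0.0278,-0.0129,0,0,1],[-0.0021,-0.0366,-0.0283,-0.0129,0,0,1],[-0.0022,-0.0363,-0.0288,-0.0129,0,0,1],[-0.0021,-0.0358,-0.0293,-0.0129,0,0,1],[-0.0021,-0.0355,-0.0297,-0.0129,0,0,1],[0.0145,-0.0039,-0.0364,-0.0117,0,0,0.46]]
[[0.0145,-0.0034,-0.0364,-0.0117,0,0,0.46],[0.0145,-0.0031,-0.0365,-0.0117,0,0,0.46],[0.0145,-0.0026,-0.0365,-0.0117,0,0,0.46],[0.0145,-0.0022,-0.0365,-0.0117,0,0,0.46],[0.0145,-0.0017,-0.0366,-0.0117,0,0,0.46],[0.0145,-0.0013,-0.0365,-0.0117,0,0,0.46],[0.0145,-0.0009,-0.0366,-0.0117,0,0,0.46],[0.0145,-0.0005,-0.0366,-0.0117,0,0,0.46],[0.035,0,0.0001,0.0002,0,0,0.46],[0.035,0,0,0.0002,0,0,0.46]]
```

```bash
python3 - <<'E'
s=open('plan.py').read()
s=s.replace("d=d.round(4)","d=d.round(DP)").replace("r=round(np.radians(-(dy)/n),4)","wy=cy+dy*(k+1)/n; r=round(np.radians((yawof(Rm)-wy+180)%360-180),DR)")
s=s.replace("rows=[]","rows=[];DP=3;DR=2",1)
open('plan.py','w').write(s)
E
python3 plan.py -m 0.45,0.3,0.25,80,9,1 0.427,-0.029,0.12,86,9,0.46 0.427,-0.029,0.05,86,2,0.46
```

```text
t 0.1 meas [0.1863 0.6222 0.2303] yaw 73.34 tilt [-0.    -0.002 -1.   ] w 0.0855 F [-0.4 -0.7 -0.7] q7 -0.06
end [ 0.4269 -0.0288  0.0503] 85.94
[[-0.002,-0.038,-0.026,-0.01,0,0,1],[-0.002,-0.038,-0.026,-0.02,0,0,1],[-0.002,-0.038,-0.027,-0.01,0,0,1],[-0.003,-0.037,-0.028,-0.01,0,0,1],[-0.002,-0.037,-0.027,-0.01,0,0,1],[-0.002,-0.037,-0.029,-0.02,0,0,1],[-0.002,-0.036,-0.028,-0.01,0,0,1],[-0.002,-0.036,-0.03,-0.01,0,0,1],[-0.002,-0.035,-0.029,-0.02,0,0,1],[0.014,-0.004,-0.036,-0.01,0,0,0.46]]
[[0.015,-0.003,-0.037,-0.01,0,0,0.46],[0.014,-0.003,-0.037,-0.01,0,0,0.46],[0.015,-0.003,-0.036,-0.01,0,0,0.46],[0.014,-0.002,-0.037,-0.02,0,0,0.46],[0.015,-0.002,-0.036,-0.01,0,0,0.46],[0.014,-0.001,-0.037,-0.01,0,0,0.46],[0.015,-0.001,-0.037,-0.01,0,0,0.46],[0.014,0,-0.036,-0.01,0,0,0.46],[0.035,0,0,-0,0,0,0.46],[0.035,0,0,-0,0,0,0.46]]
```

Request:
{"name": "apply_moves", "arguments": {
  "steps": [
    [-0.002, -0.038, -0.026, -0.01, 0, 0, 1],
    [-0.002, -0.038, -0.026, -0.02, 0, 0, 1],
    [-0.002, -0.038, -0.027, -0.01, 0, 0, 1],
    [-0.003, -0.037, -0.028, -0.01, 0, 0, 1],
    [-0.002, -0.037, -0.027, -0.01, 0, 0, 1],
    [-0.002, -0.037, -0.029, -0.02, 0, 0, 1],
    [-0.002, -0.036, -0.028, -0.01, 0, 0, 1],
    [-0.002, -0.036, -0.03, -0.01, 0, 0, 1],
    [-0.002, -0.035, -0.029, -0.02, 0, 0, 1],
    [0.014, -0.004, -0.036, -0.01, 0, 0, 0.46]
  ],
  "squeeze": 40
}}

```text
time_s: 1.1
tcp_pos: [0.4519, 0.2622, 0.2377]
tool_rot: [-1.088, 1.278, 1.084]
force: [-0.2, -0.4, 0.9]
gripper_width: 0.0732
```

Request:
{"name": "apply_moves", "arguments": {
  "steps": [
    [0.015, -0.003, -0.037, -0.01, 0, 0, 0.46],
    [0.014, -0.003, -0.037, -0.01, 0, 0, 0.46],
    [0.015, -0.003, -0.036, -0.01, 0, 0, 0.46],
    [0.014, -0.002, -0.037, -0.02, 0, 0, 0.46],
    [0.015, -0.002, -0.036, -0.01, 0, 0, 0.46],
    [0.014, -0.001, -0.037, -0.01, 0, 0, 0.46],
    [0.015, -0.001, -0.037, -0.01, 0, 0, 0.46],
    [0.014, 0, -0.036, -0.01, 0, 0, 0.46],
    [0.035, 0, 0, 0, 0, 0, 0.46],
    [0.035, 0, 0, 0, 0, 0, 0.46]
  ]
}}

```text
time_s: 2.1
tcp_pos: [0.4275, -0.0291, 0.0499]
tool_rot: [-1.155, 1.241, 1.153]
force: [0.2, 0.4, 0.3]
gripper_width: 0.0627
```

```bash
python3 plan.py 0.427,-0.029,0.05,86,2,0.46 0.427,-0.029,0.004,86,3,0.46 0.427,-0.029,0.004,86,4,-1
python3 - <<'E'
from h import *
p,d=snapshot('side'); cv2.imwrite('pics/s2.png',p); crop(p,200,130,400,260,4,'pics/s2c.png')
E
```

```text
t 2.1 meas [ 0.4275 -0.0291  0.0499] yaw 85.77 tilt [ 0.002  0.001 -1.   ] w 0.0627 F [0.2 0.4 0.3] q7 1.52
cmd was [ 0.4269 -0.0288  0.0503] 85.94
end [ 0.4268 -0.0289  0.0043] 85.94
[[0,0,0,-0,0,0,0.46],[0,0,0,-0,0,0,0.46],[0.015,0,0,-0,0,0,0.46],[0.016,0,0,-0,0,0,0.46],[0.015,0,0,-0,0,0,0.46],[0,0,0,-0,0,0,-1],[0,0,0,-0,0,0,-1],[0,0,0,-0,0,0,-1],[0,0,0,-0,0,0,-1],[0,0,0,0,0,0,-1]]
```

View pics/s2c.png

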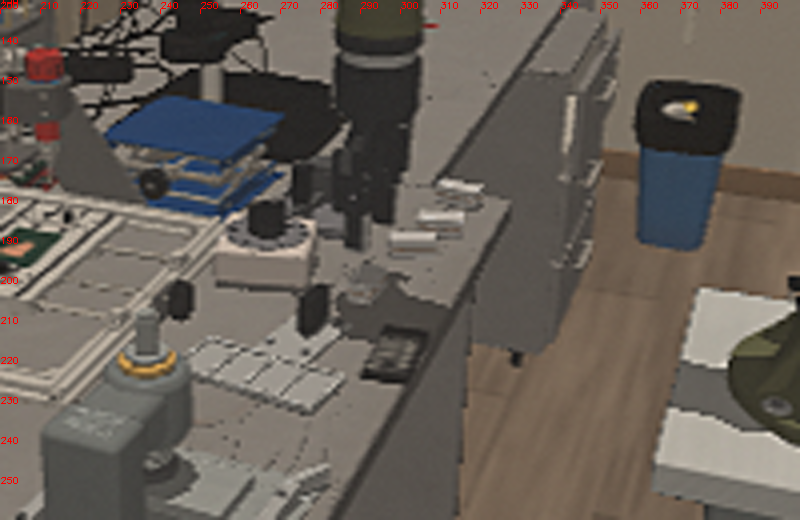

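Request:
{"name": "apply_moves", "arguments": {
  "steps": [
    [0.015, 0, 0, 0, 0, 0, 0.46],
    [0.016, 0, 0, 0, 0, 0, 0.46],
    [0.015, 0, 0, 0, 0, 0, 0.46],
    [0, 0, 0, 0, 0, 0, 0.46],
    [0, 0, 0, 0, 0, 0, -1],
    [0, 0, 0, 0, 0, 0, -1],
    [0, 0, 0, 0, 0, 0, -1],
    [0, 0, 0, 0, 0, 0, -1],
    [0, 0, 0, 0, 0, 0, -1],
    [0, 0, 0, 0, 0, 0, -1]
  ]
}}

```text
time_s: 3.15
tcp_pos: [0.428, -0.0279, 0.0053]
tool_rot: [-1.157, 1.24, 1.156]
force: [-1.2, -0.9, 6.7]
gripper_width: 0.0429
```

```bash
python3 plan.py _,_,0.075,_,3,-1 0.416,0.161,0.075,80.6,6,-1 0.416,0.161,0.03,80.6,1,-1
```

```text
t 3.15 meas [ 0.428  -0.0279  0.0053] yaw 85.95 tilt [ 0.002  0.001 -1.   ] w 0.0429 F [-1.2 -0.9  6.7] q7 1.58
cmd was [ 0.4268 -0.0289  0.0043] 85.94
end [0.4157 0.1606 0.03  ] 80.79
[[-0.024,0,0,0,0,0,-1],[-0.023,0,0,0,0,0,-1],[-0.024,0,0,0,0,0,-1],[0,0.004,0.031,0.02,0,0,-1],[0,0.005,0.032,0.01,0,0,-1],[0,0.005,0.031,0.02,0,0,-1],[0,0.005,0.031,0.01,0,0,-1],[0,0.006,0.031,0.02,0,0,-1],[0,0.007,0.031,0.01,0,0,-1],[0.045,0,0,0,0,0,-1]]
```

Request:
{"name": "apply_moves", "arguments": {
  "steps": [
    [-0.024, 0, 0, 0, 0, 0, -1],
    [-0.023, 0, 0, 0, 0, 0, -1],
    [-0.024, 0, 0, 0, 0, 0, -1],
    [0, 0.004, 0.031, 0.02, 0, 0, -1],
    [0, 0.005, 0.032, 0.01, 0, 0, -1],
    [0, 0.005, 0.031, 0.02, 0, 0, -1],
    [0, 0.005, 0.031, 0.01, 0, 0, -1],
    [0, 0.006, 0.031, 0.02, 0, 0, -1],
    [0, 0.007, 0.031, 0.01, 0, 0, -1],
    [0.03, 0, 0, 0, 0, 0, -1]
  ]
}}

```text
time_s: 4.15
tcp_pos: [0.4187, 0.1679, 0.0484]
tool_rot: [-1.093, 1.268, 1.093]
force: [0.6, 0.7, -0.6]
gripper_width: 0.043
```

```bash
python3 plan.py -m _,_,_,_,1,-1
python3 - <<'E'
from h import *
p,d=snapshot('side'); cv2.imwrite('pics/s3.png',p); crop(p,220,130,360,250,5,'pics/s3c.png')
E
```

```text
t 4.15 meas [0.4187 0.1679 0.0484] yaw 81.15 tilt [ 0.008  0.006 -1.   ] w 0.043 F [ 0.6  0.7 -0.6] q7 1.01
end [0.4187 0.1679 0.0484] 81.15
[[0,0,0,0,0,0,-1],[0,0,0,0,0,0,-1],[0,0,0,0,0,0,-1],[0,0,0,0,0,0,-1],[0,0,0,0,0,0,-1],[0,0,0,0,0,0,-1],[0,0,0,0,0,0,-1],[0,0,0,0,0,0,-1],[0,0,0,0,0,0,-1],[0,0,0,0,0,0,-1]]
```

View pics/s3c.png

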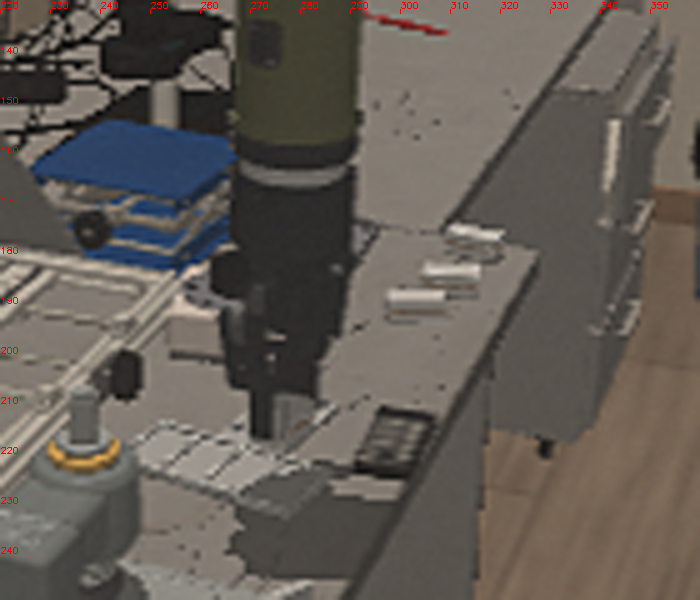

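```bash
python3 plan.py -m 0.416,0.161,0.03,80.6,2,-1 0.416,0.161,0.0105,80.6,3,-1 _,_,_,_,1,-1 _,_,_,_,3,0.4
```

```text
t 4.2 meas [0.414  0.1631 0.0421] yaw 81.06 tilt [-0.002 -0.001 -1.   ] w 0.043 F [-2.6 -2.3 -3.5] q7 1.01
end [0.4156 0.1608 0.0101] 80.49
[[0.006,-0.001,-0.001,0,0,0,-1],[0.006,-0.001,-0.001,0.01,0,0,-1],[0.007,0,0,-0,0,0,-1],[0.006,0,0,-0,0,0,-1],[0.007,0,0,-0,0,0,-1],[0,0,0,0,0,0,-1],[0,0,0,0,0,0,0.4],[0,0,0,0,0,0,0.4],[0,0,0,0,0,0,0.4],[0,0,0,0,0,0,0.4]]
```

Request:
{"name": "apply_moves", "arguments": {
  "steps": [
    [0.01, 0, 0, 0, 0, 0, -1],
    [0.01, 0, 0, 0, 0, 0, -1],
    [0.006, 0, 0, 0, 0, 0, -1],
    [0.005, 0, 0, 0, 0, 0, -1],
    [0.004, 0, 0, 0, 0, 0, -1],
    [0, 0, 0, 0, 0, 0, -1],
    [0, 0, 0, 0, 0, 0, -1],
    [0, 0, 0, 0, 0, 0, 0.4],
    [0, 0, 0, 0, 0, 0, 0.4],
    [0, 0, 0, 0, 0, 0, 0.4]
  ]
}}

```text
time_s: 5.2
tcp_pos: [0.416, 0.1615, 0.0105]
tool_rot: [-1.09, 1.281, 1.09]
force: [-0.7, -0.3, -0.5]
gripper_width: 0.0598
```

```bash
python3 plan.py -m _,_,0.06,_,2,0.46  0.42,0.1,0.1,60,3,0.46 0.412,-0.1265,0.06,20,6,0.46
```

```text
t 5.2 meas [0.416  0.1615 0.0105] yaw 80.79 tilt [ 0.  0. -1.] w 0.0598 F [-0.7 -0.3 -0.5] q7 1.03
end [ 0.4125 -0.1266  0.0604] 20.05
[[-0.025,0,0,0,0,0,0.46],[-0.025,0,0,0,0,0,0.46],[-0.013,-0.005,-0.02,0.12,0,0,0.46],[-0.013,-0.007,-0.019,0.12,0,0,0.46],[-0.014,-0.009,-0.019,0.12,0,0,0.46],[0.007,-0.018,-0.033,0.12,0,0,0.46],[0.006,-0.021,-0.031,0.11,0,0,0.46],[0.007,-0.025,-0.029,0.12,0,0,0.46],[0.007,-0.028,-0.025,0.12,0,0,0.46],[0.007,-0.031,-0.022,0.11,0,0,0.46]]
[[0.006,-0.033,-0.018,0.12,0,0,0.46],[0,0,0,0,0,0,0.46],[0,0,0,0,0,0,0.46],[0,0,0,0,0,0,0.46],[0,0,0,0,0,0,0.46],[0,0,0,0,0,0,0.46],[0,0,0,0,0,0,0.46],[0,0,0,0,0,0,0.46],[0,0,0,0,0,0,0.46],[0,0,0,0,0,0,0.46]]
```

```bash
python3 plan.py -m _,_,0.06,_,2,0.46  0.445,0.05,0.1,60,3,0.46 0.445,-0.01,0.1,50,2,0.46 0.412,-0.1265,0.06,20,4,0.46 _,_,_,_,2,0.46 0.412,-0.1265,0.004,20,3,0.46 _,_,_,_,4,-1
python3 - <<'E'
from h import *; from specs import find
p,d=snapshot('top'); cv2.imwrite('pics/t3.png',p); crop(p,240,170,400,250,5,'pics/t3c.png')
for o in find(p,thr=180): print(*o)
E
```

```text
t 5.2 meas [0.416  0.1615 0.0105] yaw 80.79 tilt [ 0.  0. -1.] w 0.0598 F [-0.7 -0.3 -0.5] q7 1.03
end [ 0.4117 -0.1266  0.0044] 20.05
[[-0.025,0,0,0,0,0,0.46],[-0.025,0,0,0,0,0,0.46],[-0.013,-0.015,-0.035,0.12,0,0,0.46],[-0.013,-0.02,-0.033,0.12,0,0,0.46],[-0.014,-0.023,-0.031,0.12,0,0,0.46],[0,-0.015,-0.026,0.09,0,0,0.46],[0,-0.018,-0.024,0.09,0,0,0.46],[0.01,-0.012,-0.028,0.13,0,0,0.46],[0.01,-0.016,-0.025,0.13,0,0,0.46],[0.01,-0.019,-0.024,0.13,0,0,0.46]]
[[0.01,-0.022,-0.021,0.13,0,0,0.46],[0,0,0,0,0,0,0.46],[0,0,0,0,0,0,0.46],[0.019,0,0,0,0,0,0.46],[0.019,0,0,0,0,0,0.46],[0.018,0,0,0,0,0,0.46],[0,0,0,0,0,0,-1],[0,0,0,0,0,0,-1],[0,0,0,0,0,0,-1],[0,0,0,0,0,0,-1]]
[389.5 233.8] 73.1875 [ 401.1 -269.9] [ 401.1 -269.8] 42.7 21.3 -9.8
[363.4 233. ] 78.125 [ 400.1 -185.2] [ 400.3 -185.2] 44.7 22.1 14.4
[346.4 229. ] 78.71875 [ 412.2 -126.6] [ 412.2 -126.7] 44.6 22.2 19.9
```

View pics/t3c.png

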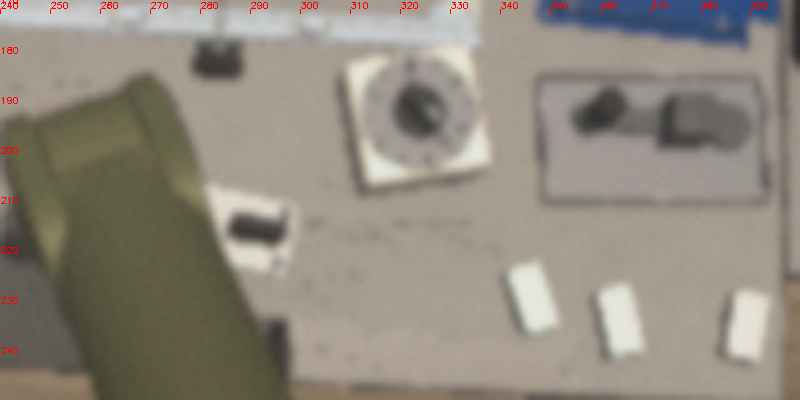

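Request:
{"name": "apply_moves", "arguments": {
  "steps": [
    [-0.025, 0, 0, 0, 0, 0, 0.46],
    [-0.025, 0, 0, 0, 0, 0, 0.46],
    [-0.013, -0.015, -0.035, 0.12, 0, 0, 0.46],
    [-0.013, -0.02, -0.033, 0.12, 0, 0, 0.46],
    [-0.014, -0.023, -0.031, 0.12, 0, 0, 0.46],
    [0, -0.015, -0.026, 0.09, 0, 0, 0.46],
    [0, -0.018, -0.024, 0.09, 0, 0, 0.46],
    [0.01, -0.012, -0.028, 0.13, 0, 0, 0.46],
    [0.01, -0.016, -0.025, 0.13, 0, 0, 0.46],
    [0.01, -0.019, -0.024, 0.13, 0, 0, 0.46]
  ]
}}

```text
time_s: 6.25
tcp_pos: [0.4198, -0.0985, 0.0702]
tool_rot: [-0.372, 1.538, 0.372]
force: [0.7, -0.0, 0.5]
gripper_width: 0.0619
```

Request:
{"name": "apply_moves", "arguments": {
  "steps": [
    [0.01, -0.022, -0.021, 0.13, 0, 0, 0.46],
    [0, 0, 0, 0, 0, 0, 0.46],
    [0, 0, 0, 0, 0, 0, 0.46],
    [0.019, 0, 0, 0, 0, 0, 0.46],
    [0.019, 0, 0, 0, 0, 0, 0.46],
    [0.018, 0, 0, 0, 0, 0, 0.46],
    [0, 0, 0, 0, 0, 0, -1],
    [0, 0, 0, 0, 0, 0, -1],
    [0, 0, 0, 0, 0, 0, -1],
    [0, 0, 0, 0, 0, 0, -1]
  ]
}}

```text
time_s: 7.25
tcp_pos: [0.4125, -0.1264, 0.0052]
tool_rot: [-0.275, 1.551, 0.275]
force: [0.3, -0.4, -0.5]
gripper_width: 0.0431
```

```bash
python3 plan.py _,_,0.075,_,3,-1 0.455,0,0.075,53,6,-1 0.448,0.156,0.075,80.6,6,-1 _,_,_,_,1,-1 0.448,0.156,0.011,80.6,4,-1
python3 - <<'E'
from h import *; from specs import find
p,d=snapshot('top'); cv2.imwrite('pics/t4.png',p); crop(p,240,180,300,235,12,'pics/t4c.png')
E
```

```text
t 7.25 meas [ 0.4125 -0.1264  0.0052] yaw 20.1 tilt [ 0.002  0.    -1.   ] w 0.0431 F [ 0.3 -0.4 -0.5] q7 0.69
cmd was [ 0.4117 -0.1266  0.0044] 20.05
end [0.4483 0.156  0.0115] 80.79
[[-0.024,0,0,0,0,0,-1],[-0.023,0,0,0,0,0,-1],[-0.024,0,0,0,0,0,-1],[0,0.017,0.014,-0.1,0,0,-1],[0,0.016,0.016,-0.09,0,0,-1],[0,0.015,0.017,-0.1,0,0,-1],[0,0.012,0.018,-0.09,0,0,-1],[0,0.011,0.02,-0.1,0,0,-1],[0,0.009,0.02,-0.1,0,0,-1],[0,0.016,0.02,-0.08,0,0,-1]]
[[0,0.015,0.022,-0.08,0,0,-1],[0,0.013,0.022,-0.08,0,0,-1],[0,0.012,0.024,-0.08,0,0,-1],[0,0.009,0.024,-0.08,0,0,-1],[0,0.007,0.025,-0.08,0,0,-1],[0,0,0,0,0,0,-1],[0.016,0,0,0,0,0,-1],[0.016,0,0,0,0,0,-1],[0.016,0,0,0,0,0,-1],[0.016,0,0,0,0,0,-1]]
```

View pics/t4c.png

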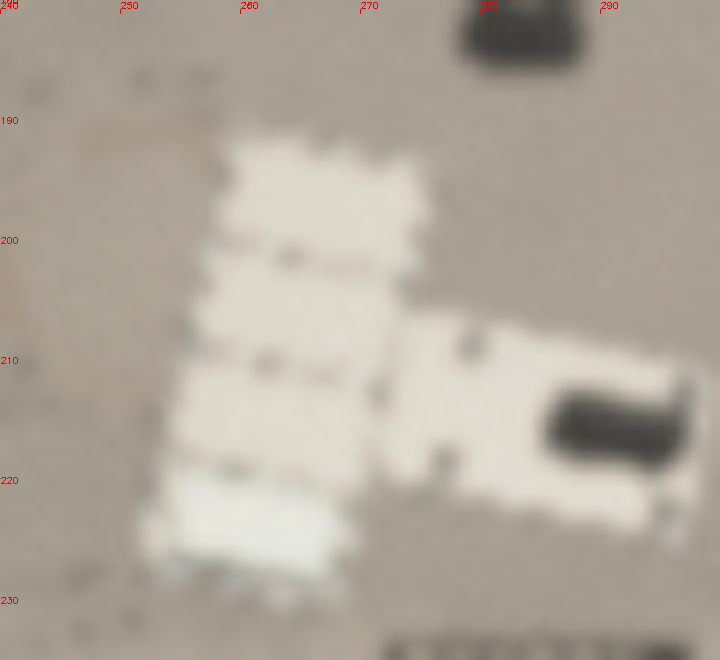

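Run:
```python
from h import *; from specs import find
p=cv2.imread('pics/t4.png')
print(proj('top',[.4161,.1609,.025]))
for t in (222,225,228): print(find(p,roi=(245,185,280,236),thr=t,z=.025,amin=20))
```

```text
[260.53656875 223.21262102]
[]
[]
[]
```

Request:
{"name": "apply_moves", "arguments": {
  "steps": [
    [-0.024, 0, 0, 0, 0, 0, -1],
    [-0.023, 0, 0, 0, 0, 0, -1],
    [-0.024, 0, 0, 0, 0, 0, -1],
    [0, 0.017, 0.014, -0.1, 0, 0, -1],
    [0, 0.016, 0.016, -0.09, 0, 0, -1],
    [0, 0.015, 0.017, -0.1, 0, 0, -1],
    [0, 0.012, 0.018, -0.09, 0, 0, -1],
    [0, 0.011, 0.02, -0.1, 0, 0, -1],
    [0, 0.009, 0.02, -0.1, 0, 0, -1],
    [0, 0.016, 0.02, -0.08, 0, 0, -1]
  ]
}}

```text
time_s: 8.3
tcp_pos: [0.455, 0.0261, 0.076]
tool_rot: [-0.79, 1.421, 0.788]
force: [0.2, -0.6, -0.8]
gripper_width: 0.043
```

Request:
{"name": "apply_moves", "arguments": {
  "steps": [
    [0, 0.015, 0.022, -0.08, 0, 0, -1],
    [0, 0.013, 0.022, -0.08, 0, 0, -1],
    [0, 0.012, 0.024, -0.08, 0, 0, -1],
    [0, 0.009, 0.024, -0.08, 0, 0, -1],
    [0, 0.007, 0.025, -0.08, 0, 0, -1],
    [0, 0, 0, 0, 0, 0, -1],
    [0.016, 0, 0, 0, 0, 0, -1],
    [0.016, 0, 0, 0, 0, 0, -1],
    [0.016, 0, 0, 0, 0, 0, -1],
    [0.012, 0, 0, 0, 0, 0, -1]
  ]
}}

```text
time_s: 9.3
tcp_pos: [0.4477, 0.1559, 0.0143]
tool_rot: [-1.091, 1.282, 1.091]
force: [-0.6, 0.3, -0.4]
gripper_width: 0.043
```

```bash
python3 plan.py
python3 - <<'E'
from h import *
p,d=snapshot('side'); cv2.imwrite('pics/s5.png',p); crop(p,240,190,320,250,9,'pics/s5c.png')
E
```

```text
t 9.3 meas [0.4477 0.1559 0.0143] yaw 80.85 tilt [-0.001 -0.001 -1.   ] w 0.043 F [-0.6  0.3 -0.4] q7 1.09
```

View pics/s5c.png

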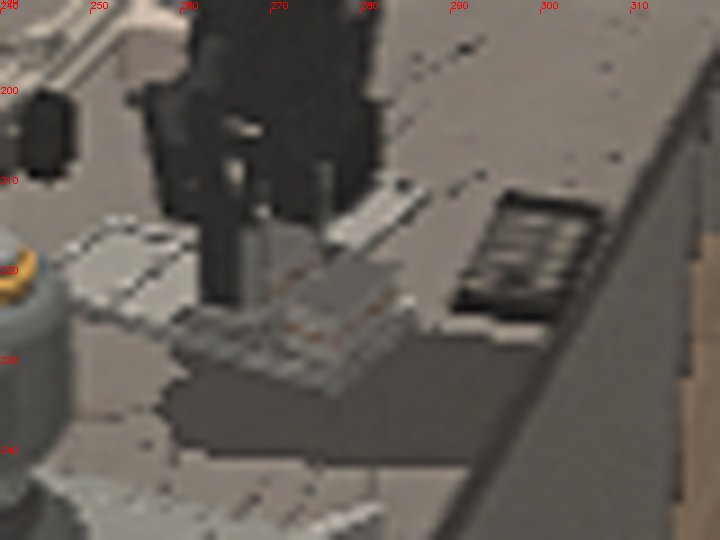

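Request:
{"name": "apply_moves", "arguments": {
  "steps": [
    [0.004, 0, 0, 0, 0, 0, -1],
    [0, 0, 0, 0, 0, 0, -1],
    [0, 0, 0, 0, 0, 0, 0.4],
    [0, 0, 0, 0, 0, 0, 0.4],
    [0, 0, 0, 0, 0, 0, 0.4],
    [0, 0, 0, 0, 0, 0, 0.4],
    [-0.025, 0, 0, 0, 0, 0, 0.46],
    [-0.025, 0, 0, 0, 0, 0, 0.46],
    [-0.02, 0, 0, 0, 0, 0, 0.46],
    [0, 0, 0, 0, 0, 0, 0.46]
  ]
}}

```text
time_s: 10.35
tcp_pos: [0.4503, 0.1568, 0.0842]
tool_rot: [-1.09, 1.275, 1.088]
force: [0.8, 0.2, -0.4]
gripper_width: 0.0621
```

```bash
python3 plan.py -m 0.455,0,0.085,53,5,0.46 0.400,-0.185,0.06,14,6,0.46 _,_,_,_,2,0.46 0.4002,-0.1852,0.004,14,3,0.46 _,_,_,_,4,-1
```

```text
t 10.35 meas [0.4503 0.1568 0.0842] yaw 80.78 tilt [ 0.005  0.003 -1.   ] w 0.0621 F [ 0.8  0.2 -0.4] q7 1.05
end [ 0.3997 -0.185   0.0039] 13.75
[[0,-0.006,-0.031,0.1,0,0,0.46],[0,-0.009,-0.03,0.09,0,0,0.46],[-0.001,-0.012,-0.029,0.1,0,0,0.46],[0,-0.014,-0.028,0.1,0,0,0.46],[0,-0.017,-0.026,0.09,0,0,0.46],[0.004,-0.011,-0.03,0.11,0,0,0.46],[0.004,-0.015,-0.029,0.12,0,0,0.46],[0.004,-0.017,-0.027,0.11,0,0,0.46],[0.004,-0.021,-0.025,0.12,0,0,0.46],[0.004,-0.023,-0.022,0.11,0,0,0.46]]
[[0.004,-0.026,-0.019,0.12,0,0,0.46],[0,0,0,0,0,0,0.46],[0,0,0,0,0,0,0.46],[0.019,0,0,-0,0,0,0.46],[0.018,0,0,-0,0,0,0.46],[0.019,0,-0.001,-0,0,0,0.46],[0,0,0,0,0,0,-1],[0,0,0,0,0,0,-1],[0,0,0,0,0,0,-1],[0,0,0,0,0,0,-1]]
```

```bash
cat > setcmd.py <<'E'
import sys; from h import *
x,y,z,a=map(float,sys.argv[1:5]); c,s=np.cos(np.radians(a)),np.sin(np.radians(a))
Rm=np.array([[0,0,c],[0,0,s],[-1,0,0]],float); Rm[:,1]=np.cross(Rm[:,2],Rm[:,0]); np.savez('cmd.npz',p=np.array([x,y,z]),R=Rm)
E
python3 setcmd.py 0.4483 0.156 0.0815 80.79
python3 plan.py 0.455,0,0.085,53,5,0.46 0.400,-0.185,0.06,14,6,0.46 _,_,_,_,2,0.46 0.4002,-0.1852,0.004,14,3,0.46 _,_,_,_,4,-1
```

```text
t 10.35 meas [0.4503 0.1568 0.0842] yaw 80.78 tilt [ 0.005  0.003 -1.   ] w 0.0621 F [ 0.8  0.2 -0.4] q7 1.05
cmd was [0.4483 0.156  0.0815] 80.79
end [ 0.4004 -0.1855  0.0045] 13.75
[[-0.001,-0.006,-0.031,0.1,0,0,0.46],[0,-0.01,-0.029,0.09,0,0,0.46],[-0.001,-0.012,-0.029,0.1,0,0,0.46],[-0.001,-0.014,-0.028,0.1,0,0,0.46],[-0.001,-0.018,-0.026,0.1,0,0,0.46],[0.004,-0.011,-0.03,0.11,0,0,0.46],[0.005,-0.015,-0.029,0.12,0,0,0.46],[0.004,-0.018,-0.026,0.11,0,0,0.46],[0.004,-0.021,-0.025,0.11,0,0,0.46],[0.004,-0.023,-0.022,0.11,0,0,0.46]]
[[0.004,-0.025,-0.019,0.12,0,0,0.46],[0,0,0,0,0,0,0.46],[0,0,0,0,0,0,0.46],[0.019,0,0,-0,0,0,0.46],[0.019,0,0,-0,0,0,0.46],[0.018,-0.001,0,-0,0,0,0.46],[0,0,0,0,0,0,-1],[0,0,0,0,0,0,-1],[0,0,0,0,0,0,-1],[0,0,0,0,0,0,-1]]
```

Request:
{"name": "apply_moves", "arguments": {
  "steps": [
    [-0.001, -0.006, -0.031, 0.1, 0, 0, 0.46],
    [0, -0.01, -0.029, 0.09, 0, 0, 0.46],
    [-0.001, -0.012, -0.029, 0.1, 0, 0, 0.46],
    [-0.001, -0.014, -0.028, 0.1, 0, 0, 0.46],
    [-0.001, -0.018, -0.026, 0.1, 0, 0, 0.46],
    [0.004, -0.011, -0.03, 0.11, 0, 0, 0.46],
    [0.005, -0.015, -0.029, 0.12, 0, 0, 0.46],
    [0.004, -0.018, -0.026, 0.11, 0, 0, 0.46],
    [0.004, -0.021, -0.025, 0.11, 0, 0, 0.46],
    [0.004, -0.023, -0.022, 0.11, 0, 0, 0.46]
  ]
}}

```text
time_s: 11.35
tcp_pos: [0.408, -0.1556, 0.0635]
tool_rot: [-0.279, 1.553, 0.279]
force: [0.3, 0.2, -0.6]
gripper_width: 0.0624
```

Run:
```python
from h import *; from specs import find
p,d=snapshot('side'); cv2.imwrite('pics/s6.png',p); crop(p,240,170,340,245,8,'pics/s6c.png')
p,d=snapshot('top'); cv2.imwrite('pics/t6.png',p); crop(p,240,180,400,245,5,'pics/t6c.png')
```

```text
(no output)
```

View pics/s6c.png

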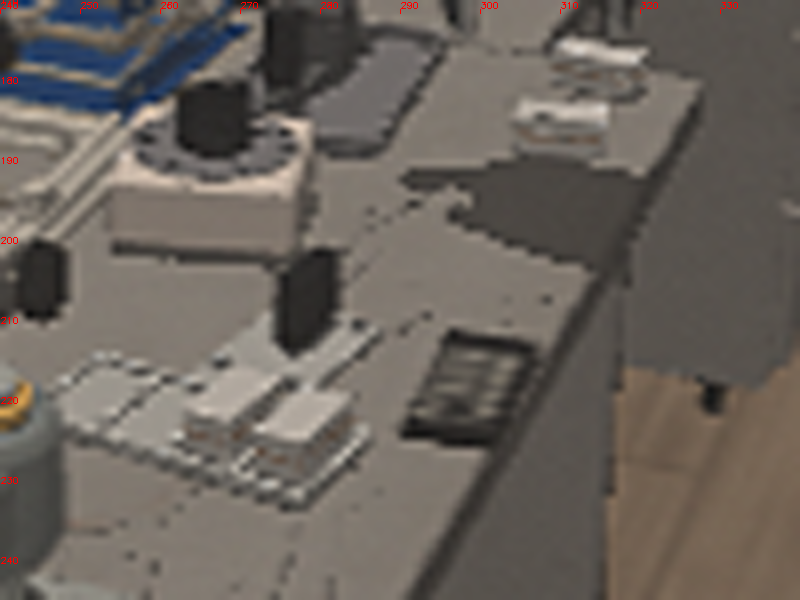

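View pics/t6c.png

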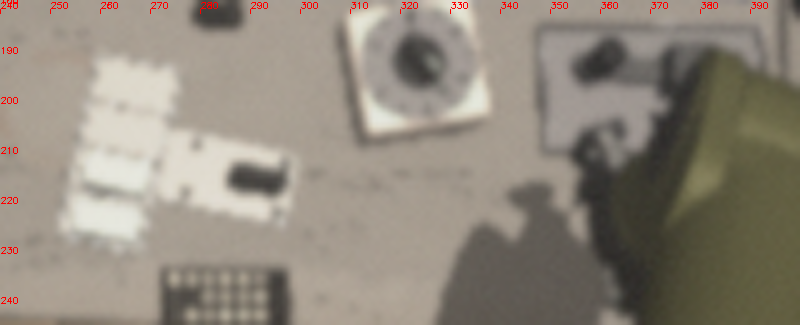

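Request:
{"name": "apply_moves", "arguments": {
  "steps": [
    [0.004, -0.025, -0.019, 0.12, 0, 0, 0.46],
    [0, 0, 0, 0, 0, 0, 0.46],
    [0, 0, 0, 0, 0, 0, 0.46],
    [0.019, 0, 0, 0, 0, 0, 0.46],
    [0.019, 0, 0, 0, 0, 0, 0.46],
    [0.018, -0.001, 0, 0, 0, 0, 0.46],
    [0, 0, 0, 0, 0, 0, 0.46],
    [0, 0, 0, 0, 0, 0, -1],
    [0, 0, 0, 0, 0, 0, -1],
    [0, 0, 0, 0, 0, 0, -1]
  ]
}}

```text
time_s: 12.45
tcp_pos: [0.4012, -0.1854, 0.0052]
tool_rot: [-0.189, 1.561, 0.189]
force: [-0.2, 0.5, 0.2]
gripper_width: 0.0426
```

```bash
python3 plan.py _,_,_,_,1,-1 _,_,0.075,_,3,-1 0.455,-0.02,0.075,53,6,-1 0.480,0.151,0.075,80.6,6,-1 _,_,_,_,1,-1 0.480,0.151,0.015,80.6,3,-1
```

```text
t 12.45 meas [ 0.4012 -0.1854  0.0052] yaw 13.79 tilt [ 0.002  0.    -1.   ] w 0.0426 F [-0.2  0.5  0.2] q7 0.75
cmd was [ 0.4004 -0.1855  0.0045] 13.75
end [0.4798 0.1512 0.0155] 80.79
[[0,0,0,0,0,0,-1],[-0.024,0,0,0,0,0,-1],[-0.023,0,0,0,0,0,-1],[-0.024,0,0,0,0,0,-1],[0,0.025,0.015,-0.11,0,0,-1],[0,0.022,0.018,-0.12,0,0,-1],[0,0.021,0.021,-0.11,0,0,-1],[0,0.018,0.023,-0.12,0,0,-1],[0,0.015,0.024,-0.11,0,0,-1],[0,0.013,0.027,-0.11,0,0,-1]]
[[0,0.014,0.025,-0.08,0,0,-1],[0,0.012,0.026,-0.08,0,0,-1],[0,0.009,0.027,-0.08,0,0,-1],[0,0.008,0.028,-0.08,0,0,-1],[0,0.005,0.028,-0.09,0,0,-1],[0,0.003,0.029,-0.08,0,0,-1],[0,0,0,0,0,0,-1],[0.02,0,0,0,0,0,-1],[0.02,0,0,0,0,0,-1],[0.02,0,0,0,0,0,-1]]
```

Request:
{"name": "apply_moves", "arguments": {
  "steps": [
    [-0.024, 0, 0, 0, 0, 0, -1],
    [-0.023, 0, 0, 0, 0, 0, -1],
    [-0.024, 0, 0, 0, 0, 0, -1],
    [0, 0.025, 0.015, -0.11, 0, 0, -1],
    [0, 0.022, 0.018, -0.12, 0, 0, -1],
    [0, 0.021, 0.021, -0.11, 0, 0, -1],
    [0, 0.018, 0.023, -0.12, 0, 0, -1],
    [0, 0.015, 0.024, -0.11, 0, 0, -1],
    [0, 0.013, 0.027, -0.11, 0, 0, -1],
    [0, 0, 0, 0, 0, 0, -1]
  ]
}}

```text
time_s: 13.45
tcp_pos: [0.4561, -0.0152, 0.076]
tool_rot: [-0.724, 1.444, 0.724]
force: [-0.6, 0.8, -0.5]
gripper_width: 0.043
```

Request:
{"name": "apply_moves", "arguments": {
  "steps": [
    [0, 0.014, 0.025, -0.08, 0, 0, -1],
    [0, 0.012, 0.026, -0.08, 0, 0, -1],
    [0, 0.009, 0.027, -0.08, 0, 0, -1],
    [0, 0.008, 0.028, -0.08, 0, 0, -1],
    [0, 0.005, 0.028, -0.09, 0, 0, -1],
    [0, 0.003, 0.029, -0.08, 0, 0, -1],
    [0, 0, 0, 0, 0, 0, -1],
    [0.02, 0, 0, 0, 0, 0, -1],
    [0.02, 0, 0, 0, 0, 0, -1],
    [0.02, 0, 0, 0, 0, 0, -1]
  ]
}}

```text
time_s: 14.45
tcp_pos: [0.4797, 0.1519, 0.0147]
tool_rot: [-1.092, 1.28, 1.091]
force: [0.3, 0.3, -0.9]
gripper_width: 0.0429
```

Request:
{"name": "apply_moves", "arguments": {
  "steps": [
    [0.004, 0, 0, 0, 0, 0, -1],
    [0, 0, 0, 0, 0, 0, -1],
    [0, 0, 0, 0, 0, 0, -1],
    [0, 0, 0, 0, 0, 0, 0.4],
    [0, 0, 0, 0, 0, 0, 0.4],
    [0, 0, 0, 0, 0, 0, 0.4],
    [-0.025, 0, 0, 0, 0, 0, 0.46],
    [-0.025, 0, 0, 0, 0, 0, 0.46],
    [-0.02, 0, 0, 0, 0, 0, 0.46],
    [0, 0, 0, 0, 0, 0, 0.46]
  ]
}}

```text
time_s: 15.45
tcp_pos: [0.4819, 0.1519, 0.0844]
tool_rot: [-1.09, 1.275, 1.088]
force: [-0.5, -0.1, 0.8]
gripper_width: 0.0625
```

```bash
python3 setcmd.py 0.4798 0.1512 0.0815 80.79
python3 plan.py 0.455,0,0.085,53,5,0.46 0.435,-0.15,0.085,14,5,0.46 0.401,-0.2698,0.05,-10,5,0.46 _,_,_,_,1,0.46 0.401,-0.2698,0.004,-10,3,0.46 _,_,_,_,1,0.46
python3 - <<'E'
from h import *; from specs import find
p,d=snapshot('side'); cv2.imwrite('pics/s7.png',p); crop(p,240,170,340,245,8,'pics/s7c.png')
p,d=snapshot('top'); 
for o in find(p,thr=180,roi=(335,212,400,246)): print(*o)
E
```

```text
t 15.45 meas [0.4819 0.1519 0.0844] yaw 80.79 tilt [ 0.005  0.003 -1.   ] w 0.0625 F [-0.5 -0.1  0.8] q7 1.11
cmd was [0.4798 0.1512 0.0815] 80.79
end [ 0.4012 -0.2703  0.0045] -9.74
[[-0.001,0,-0.031,0.1,0,0,0.46],[0,-0.003,-0.03,0.09,0,0,0.46],[-0.001,-0.006,-0.03,0.1,0,0,0.46],[-0.001,-0.008,-0.03,0.1,0,0,0.46],[-0.001,-0.012,-0.028,0.1,0,0,0.46],[0,-0.015,-0.026,0.14,0,0,0.46],[0,-0.019,-0.024,0.13,0,0,0.46],[0,-0.021,-0.022,0.14,0,0,0.46],[0,-0.024,-0.018,0.13,0,0,0.46],[0.001,-0.027,-0.015,0.14,0,0,0.46]]
[[0.007,-0.022,-0.012,0.08,0,0,0.46],[0.007,-0.022,-0.011,0.09,0,0,0.46],[0.007,-0.023,-0.008,0.08,0,0,0.46],[0.007,-0.024,-0.007,0.08,0,0,0.46],[0.006,-0.025,-0.004,0.08,0,0,0.46],[0,0,0,0,0,0,0.46],[0.015,0,0,0,0,0,0.46],[0.016,0,0,0,0,0,0.46],[0.015,0,0,0,0,0,0.46],[0,0,0,0,0,0,0.46]]
[389.5 234.1] 75.5 [ 401.1 -269.9] [ 401.1 -270. ] 43.2 21.8 -9.8
```

View pics/s7c.png

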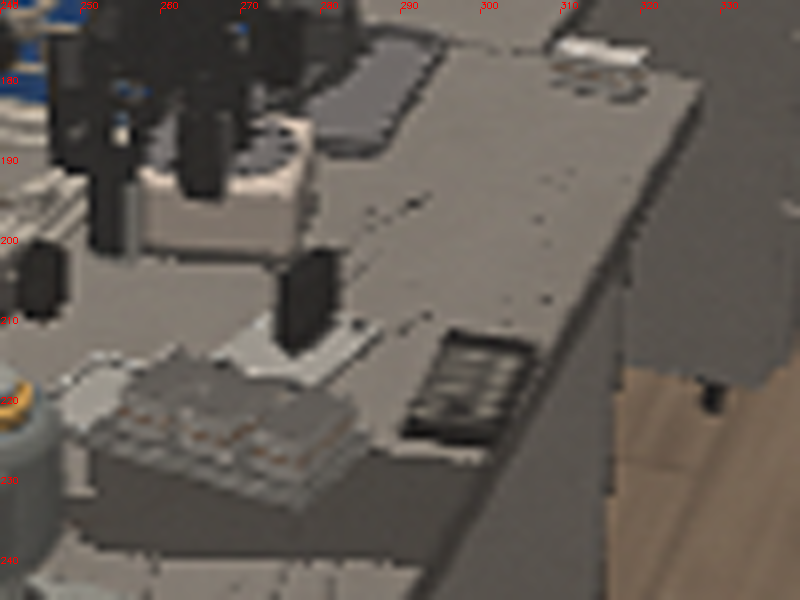

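Three specimens lie in pockets (top-left block edge at 250–285, 215–230); the fourth is unmoved at (401, −270) mm.

Request:
{"name": "apply_moves", "arguments": {
  "steps": [
    [-0.001, 0, -0.031, 0.1, 0, 0, 0.46],
    [0, -0.003, -0.03, 0.09, 0, 0, 0.46],
    [-0.001, -0.006, -0.03, 0.1, 0, 0, 0.46],
    [-0.001, -0.008, -0.03, 0.1, 0, 0, 0.46],
    [-0.001, -0.012, -0.028, 0.1, 0, 0, 0.46],
    [0, -0.015, -0.026, 0.14, 0, 0, 0.46],
    [0, -0.019, -0.024, 0.13, 0, 0, 0.46],
    [0, -0.021, -0.022, 0.14, 0, 0, 0.46],
    [0, -0.024, -0.018, 0.13, 0, 0, 0.46],
    [0.001, -0.027, -0.015, 0.14, 0, 0, 0.46]
  ]
}}

```text
time_s: 16.55
tcp_pos: [0.4335, -0.1516, 0.0833]
tool_rot: [-0.184, 1.565, 0.185]
force: [0.5, 0.2, 0.1]
gripper_width: 0.0622
```

Request:
{"name": "apply_moves", "arguments": {
  "steps": [
    [0.007, -0.022, -0.012, 0.08, 0, 0, 0.46],
    [0.007, -0.022, -0.011, 0.09, 0, 0, 0.46],
    [0.007, -0.023, -0.008, 0.08, 0, 0, 0.46],
    [0.007, -0.024, -0.007, 0.08, 0, 0, 0.46],
    [0.006, -0.025, -0.004, 0.08, 0, 0, 0.46],
    [0, 0, 0, 0, 0, 0, 0.46],
    [0.015, 0, 0, 0, 0, 0, 0.46],
    [0.016, 0, 0, 0, 0, 0, 0.46],
    [0.015, 0, 0, 0, 0, 0, 0.46],
    [0, 0, 0, 0, 0, 0, 0.46]
  ]
}}

```text
time_s: 17.55
tcp_pos: [0.399, -0.2686, 0.002]
tool_rot: [0.134, 1.572, -0.131]
force: [-0.4, 0.6, 0.3]
gripper_width: 0.062
```

Request:
{"name": "apply_moves", "arguments": {
  "steps": [
    [0, 0, 0, 0, 0, 0, -1],
    [0, 0, 0, 0, 0, 0, -1],
    [0, 0, 0, 0, 0, 0, -1],
    [0, 0, 0, 0, 0, 0, -1],
    [-0.024, 0, 0, 0, 0, 0, -1],
    [-0.024, 0, 0, 0, 0, 0, -1],
    [-0.024, 0, 0, 0, 0, 0, -1],
    [0, 0, 0, 0, 0, 0, -1],
    [0, 0, 0, 0, 0, 0, -1],
    [0, 0, 0, 0, 0, 0, -1]
  ]
}}

```text
time_s: 18.55
tcp_pos: [0.4004, -0.2698, 0.0755]
tool_rot: [0.134, 1.568, -0.133]
force: [-0.8, -0.1, -0.5]
gripper_width: 0.043
```

```bash
python3 setcmd.py 0.4012 -0.2703 0.0765 -9.74
python3 plan.py  0.455,-0.14,0.0765,20,5,-1 0.475,0,0.0765,52,5,-1 0.5115,0.145,0.0765,80.6,6,-1 _,_,_,_,1,-1 _,_,0.0155,80.6,3,-1
```

```text
t 18.55 meas [ 0.4004 -0.2698  0.0755] yaw -9.73 tilt [-0.001  0.001 -1.   ] w 0.043 F [-0.8 -0.1 -0.5] q7 0.49
cmd was [ 0.4012 -0.2703  0.0765] -9.74
end [0.511  0.1447 0.0155] 80.79
[[0,0.028,0.006,-0.1,0,0,-1],[0,0.026,0.009,-0.11,0,0,-1],[0,0.026,0.012,-0.1,0,0,-1],[0,0.024,0.014,-0.11,0,0,-1],[0,0.023,0.017,-0.1,0,0,-1],[0,0.025,0.013,-0.11,0,0,-1],[0,0.023,0.016,-0.11,0,0,-1],[0,0.021,0.019,-0.11,0,0,-1],[0,0.02,0.021,-0.12,0,0,-1],[0,0.016,0.022,-0.11,0,0,-1]]
[[0,0.01,0.023,-0.08,0,0,-1],[0,0.008,0.024,-0.09,0,0,-1],[0,0.006,0.024,-0.08,0,0,-1],[0,0.004,0.024,-0.08,0,0,-1],[0,0.003,0.025,-0.08,0,0,-1],[0,0,0.025,-0.09,0,0,-1],[0,0,0,0,0,0,-1],[0.02,0,0,0,0,0,-1],[0.021,0,0,0,0,0,-1],[0.02,0,0,0,0,0,-1]]
```

Request:
{"name": "apply_moves", "arguments": {
  "steps": [
    [0, 0.028, 0.006, -0.1, 0, 0, -1],
    [0, 0.026, 0.009, -0.11, 0, 0, -1],
    [0, 0.026, 0.012, -0.1, 0, 0, -1],
    [0, 0.024, 0.014, -0.11, 0, 0, -1],
    [0, 0.023, 0.017, -0.1, 0, 0, -1],
    [0, 0.025, 0.013, -0.11, 0, 0, -1],
    [0, 0.023, 0.016, -0.11, 0, 0, -1],
    [0, 0.021, 0.019, -0.11, 0, 0, -1],
    [0, 0.02, 0.021, -0.12, 0, 0, -1],
    [0, 0.016, 0.022, -0.11, 0, 0, -1]
  ]
}}

```text
time_s: 19.55
tcp_pos: [0.4738, 0.0007, 0.075]
tool_rot: [-0.714, 1.453, 0.715]
force: [0.2, 0.7, -0.3]
gripper_width: 0.043
```

Request:
{"name": "apply_moves", "arguments": {
  "steps": [
    [0, 0.01, 0.023, -0.08, 0, 0, -1],
    [0, 0.008, 0.024, -0.09, 0, 0, -1],
    [0, 0.006, 0.024, -0.08, 0, 0, -1],
    [0, 0.004, 0.024, -0.08, 0, 0, -1],
    [0, 0.003, 0.025, -0.08, 0, 0, -1],
    [0, 0, 0.025, -0.09, 0, 0, -1],
    [0, 0, 0, 0, 0, 0, -1],
    [0.02, 0, 0, 0, 0, 0, -1],
    [0.021, 0, 0, 0, 0, 0, -1],
    [0.02, 0, 0, 0, 0, 0, -1]
  ]
}}

```text
time_s: 20.55
tcp_pos: [0.5099, 0.1435, 0.0134]
tool_rot: [-1.089, 1.284, 1.089]
force: [1.3, -0.3, -1.2]
gripper_width: 0.0431
```

Request:
{"name": "apply_moves", "arguments": {
  "steps": [
    [0.004, 0, 0, 0, 0, 0, -1],
    [0, 0, 0, 0, 0, 0, -1],
    [0, 0, 0, 0, 0, 0, -1],
    [0, 0, 0, 0, 0, 0, 0.4],
    [0, 0, 0, 0, 0, 0, 0.4],
    [0, 0, 0, 0, 0, 0, 0.4],
    [-0.025, 0, 0, 0, 0, 0, 0.46],
    [-0.025, 0, 0, 0, 0, 0, 0.46],
    [-0.03, 0, 0, 0, 0, 0, 0.46],
    [0, 0, 0, 0, 0, 0, 0.46]
  ]
}}

```text
time_s: 21.55
tcp_pos: [0.5139, 0.1457, 0.0957]
tool_rot: [-1.09, 1.273, 1.087]
force: [0.3, -0.0, -0.4]
gripper_width: 0.0624
```

```bash
python3 setcmd.py 0.511 0.1447 0.0915 80.79
python3 plan.py 0.47,-0.06,0.15,80,10,0.46
```

```text
t 21.55 meas [0.5139 0.1457 0.0957] yaw 80.79 tilt [ 0.007  0.004 -1.   ] w 0.0624 F [ 0.3 -0.  -0.4] q7 1.16
cmd was [0.511  0.1447 0.0915] 80.79
end [ 0.4704 -0.0604  0.1495] 80.22
[[-0.006,0.001,-0.021,0,0,0,0.46],[-0.006,0.001,-0.021,0,0,0,0.46],[-0.006,0,-0.021,0,0,0,0.46],[-0.005,0.001,-0.02,0.01,0,0,0.46],[-0.006,0.001,-0.021,-0,0,0,0.46],[-0.006,0,-0.021,-0,0,0,0.46],[-0.006,0.001,-0.021,-0,0,0,0.46],[-0.006,0,-0.021,0,0,0,0.46],[-0.006,0.001,-0.021,0,0,0,0.46],[-0.005,0,-0.021,0,0,0,0.46]]
```

```bash
python3 setcmd.py 0.511 0.1447 0.0915 80.79
python3 plan.py 0.49,-0.1,0.16,-9.4,12,0
```

```text
t 21.55 meas [0.5139 0.1457 0.0957] yaw 80.79 tilt [ 0.007  0.004 -1.   ] w 0.0624 F [ 0.3 -0.  -0.4] q7 1.16
cmd was [0.511  0.1447 0.0915] 80.79
end [ 0.4897 -0.1002  0.1595] 170.74
[[-0.006,-0.002,-0.02,-0.13,0,0,0],[-0.005,0.002,-0.021,-0.13,0,0,0],[-0.006,0.003,-0.02,-0.13,0,0,0],[-0.006,0.007,-0.019,-0.13,0,0,0],[-0.006,0.009,-0.019,-0.13,0,0,0],[-0.005,0.011,-0.017,-0.13,0,0,0],[-0.006,0.013,-0.016,-0.13,0,0,0],[-0.006,0.015,-0.013,-0.13,0,0,0],[-0.005,0.017,-0.012,-0.14,0,0,0],[-0.006,0.018,-0.009,-0.13,0,0,0]]
[[-0.006,0.02,-0.007,-0.13,0,0,0],[-0.005,0.02,-0.004,-0.13,0,0,0],[0,0,0,0,0,0,0],[0,0,0,0,0,0,0],[0,0,0,0,0,0,0],[0,0,0,0,0,0,0],[0,0,0,0,0,0,0],[0,0,0,0,0,0,0],[0,0,0,0,0,0,0],[0,0,0,0,0,0,0]]
```

```bash
python3 setcmd.py 0.511 0.1447 0.0915 80.79
python3 plan.py 0.48,-0.1,0.16,-9.4,12,0,a
```

```text
t 21.55 meas [0.5139 0.1457 0.0957] yaw 80.79 tilt [ 0.007  0.004 -1.   ] w 0.0624 F [ 0.3 -0.  -0.4] q7 1.16
cmd was [0.511  0.1447 0.0915] 80.79
end [ 0.4797 -0.0997  0.1595] -9.16
[[-0.006,-0.001,-0.021,0.13,0,0,0],[-0.005,-0.003,-0.02,0.13,0,0,0],[-0.006,-0.006,-0.02,0.13,0,0,0],[-0.006,-0.008,-0.018,0.13,0,0,0],[-0.006,-0.011,-0.018,0.14,0,0,0],[-0.005,-0.013,-0.015,0.13,0,0,0],[-0.006,-0.016,-0.014,0.13,0,0,0],[-0.006,-0.016,-0.012,0.13,0,0,0],[-0.005,-0.019,-0.01,0.13,0,0,0],[-0.006,-0.019,-0.007,0.13,0,0,0]]
[[-0.006,-0.02,-0.005,0.13,0,0,0],[-0.005,-0.02,-0.002,0.13,0,0,0],[0,0,0,0,0,0,0],[0,0,0,0,0,0,0],[0,0,0,0,0,0,0],[0,0,0,0,0,0,0],[0,0,0,0,0,0,0],[0,0,0,0,0,0,0],[0,0,0,0,0,0,0],[0,0,0,0,0,0,0]]
```

Request:
{"name": "apply_moves", "arguments": {
  "steps": [
    [-0.006, -0.001, -0.021, 0.13, 0, 0, 0],
    [-0.005, -0.003, -0.02, 0.13, 0, 0, 0],
    [-0.006, -0.006, -0.02, 0.13, 0, 0, 0],
    [-0.006, -0.008, -0.018, 0.13, 0, 0, 0],
    [-0.006, -0.011, -0.018, 0.14, 0, 0, 0],
    [-0.005, -0.013, -0.015, 0.13, 0, 0, 0],
    [-0.006, -0.016, -0.014, 0.13, 0, 0, 0],
    [-0.006, -0.016, -0.012, 0.13, 0, 0, 0],
    [-0.005, -0.019, -0.01, 0.13, 0, 0, 0],
    [-0.006, -0.019, -0.007, 0.13, 0, 0, 0]
  ]
}}

```text
time_s: 22.55
tcp_pos: [0.4845, -0.0603, 0.148]
tool_rot: [-0.074, 1.57, 0.074]
force: [-0.1, 0.1, -0.2]
gripper_width: 0.0427
```

Request:
{"name": "apply_moves", "arguments": {
  "steps": [
    [-0.006, -0.02, -0.005, 0.13, 0, 0, 0],
    [-0.005, -0.02, -0.002, 0.13, 0, 0, 0],
    [0, 0, 0, 0, 0, 0, 0],
    [0, 0, 0, 0, 0, 0, 0],
    [0, 0, 0, 0, 0, 0, 0],
    [0, 0, 0, 0, 0, 0, 0],
    [0, 0, 0, 0, 0, 0, 0],
    [0, 0, 0, 0, 0, 0, 0],
    [0, 0, 0, 0, 0, 0, 0],
    [0, 0, 0, 0, 0, 0, 0]
  ]
}}

```text
time_s: 23.55
tcp_pos: [0.4796, -0.0997, 0.1593]
tool_rot: [0.125, 1.567, -0.125]
force: [0.3, -0.5, -0.2]
gripper_width: 0.043
```

```bash
python3 plan.py
python3 - <<'E'
from h import *; from specs import find
p,d=snapshot('side'); cv2.imwrite('pics/s8.png',p); crop(p,230,170,330,245,8,'pics/s8c.png')
p,d=snapshot('top'); cv2.imwrite('pics/t8.png',p); np.save('pics/t8.npy',d); crop(p,150,175,310,245,5,'pics/t8c.png')
C=cloud('top',d)
for n,q in dict(p1=(.4161,.1609,.025),p2=(.448,.156,.025),p3=(.48,.151,.025),p4=(.511,.145,.025)).items():
    u,v=proj('top',q).round().astype(int); print(n,u,v,C[v,u].round(4), C[v-1:v+2,u-3:u+4,2].round(3).tolist())
# fin in side and top
m=(p.max(2)<85)
E
```

```text
t 23.55 meas [ 0.4796 -0.0997  0.1593] yaw -9.15 tilt [ 0.  0. -1.] w 0.043 F [ 0.3 -0.5 -0.2] q7 0.01
p1 261 223 [0.4169 0.1594 0.0248] [[0.026, 0.025, 0.027, 0.023, 0.027, 0.023, 0.028], [0.022, 0.026, 0.029, 0.025, 0.027, 0.029, 0.026], [0.025, 0.022, 0.026, 0.028, 0.022, 0.029, 0.022]]
p2 262 214 [0.4481 0.1576 0.0211] [[0.025, 0.024, 0.024, 0.025, 0.024, 0.031, 0.027], [0.027, 0.025, 0.025, 0.021, 0.03, 0.023, 0.027], [0.028, 0.026, 0.03, 0.03, 0.027, 0.024, 0.026]]
p3 264 205 [0.4792 0.1524 0.0206] [[0.028, 0.028, 0.028, 0.028, 0.023, 0.024, 0.025], [0.024, 0.025, 0.032, 0.021, 0.029, 0.028, 0.023], [0.028, 0.024, 0.028, 0.024, 0.03, 0.023, 0.031]]
p4 267 196 [0.5096 0.1438 0.0262] [[0.028, 0.025, 0.029, 0.025, 0.026, 0.021, 0.031], [0.028, 0.031, 0.035, 0.026, 0.03, 0.025, 0.027], [0.027, 0.024, 0.031, 0.027, 0.028, 0.029, 0.024]]
```

View pics/s8c.png

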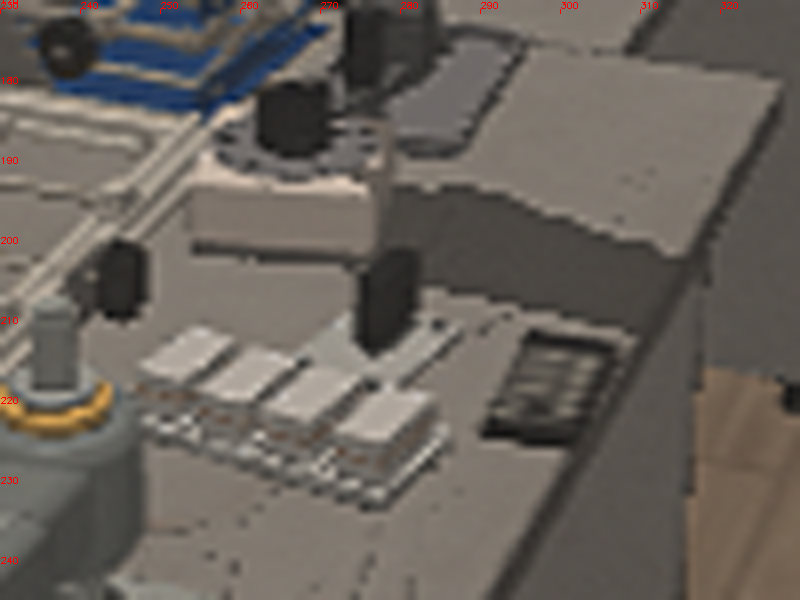

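View pics/t8c.png

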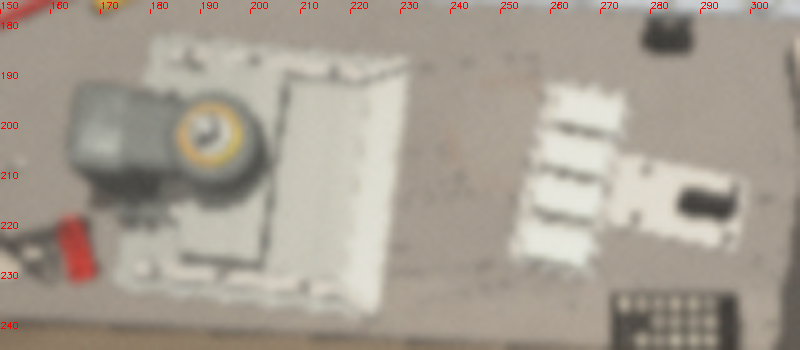

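Run:
```python
from h import *
S=6
def upc(p,roi): 
    x0,y0,x1,y1=roi; return cv2.resize(p[y0:y1,x0:x1],None,fx=S,fy=S,interpolation=cv2.INTER_CUBIC).astype(int)
res={}
for n,f,roi in(('top','pics/t8.png',(180,190,206,215)),('side','pics/s8.png',(222,205,252,230))):
    p=cv2.imread(f); im=upc(p,roi)
    m=((im[...,2]-im[...,0])>50).astype(np.uint8)
    pts=np.argwhere(m)[:,::-1]
    c=max(cv2.findContours(m,0,2)[0],key=cv2.contourArea)
    h=cv2.convexHull(c)
    el=cv2.fitEllipse(h); uv=(np.array(el[0])+.5)/S-.5+roi[:2]
    print(n,'ring ellipse',uv.round(2),np.array(el[1])/S,el[2]); res[n]=uv
print('top ring @z', {z:ray('top',*res['top'],z).round(4) for z in (.13,.135,.142)}); print('side', {z:ray('side',*res['side'],z).round(4) for z in (.13,.135,.142)})
def tri(a,b):
    A=[]
    for n,(u,v) in((('top'),a),(('side'),b)):
        K,Rm,t=cam(n); P=K@np.c_[Rm,t]; A+= [u*P[2]-P[0], v*P[2]-P[1]]
    x=np.linalg.svd(np.array(A))[2][-1]; return x[:3]/x[3]
print('tri ring',tri(res['top'],res['side']).round(4))
print('side spindle top ray z=.17', ray('side',236.2,207.3,.17).round(4), proj('side',[.4545,.375,.17]), proj('side',[.4545,.375,.142]))
# bed corners
for z in (.003,): print('bed',[ray('top',u,v,z)[:2].round(4).tolist() for u,v in((180.5,182.5),(230.5,186.5),(225,238),(173.5,231.5))])
```

```text
top ring ellipse [191.63 201.6 ] [12.08889771 12.74152756] 65.56707763671875
side ring ellipse [236.25 219.4 ] [ 8.6397171  14.69818624] 88.2371597290039
top ring @z {0.13: array([0.4588, 0.3788, 0.13  ]), 0.135: array([0.4579, 0.3779, 0.135 ]), 0.142: array([0.4566, 0.3767, 0.142 ])}
side {0.13: array([0.4624, 0.3722, 0.13  ]), 0.135: array([0.4585, 0.3804, 0.135 ]), 0.142: array([0.4531, 0.3919, 0.142 ])}
tri ring [0.4587 0.3783 0.1337]
side spindle top ray z=.17 [0.4583 0.3795 0.17  ] [238.25363747 206.80935142] [238.45886243 216.39362806]
bed [[0.5468, 0.445], [0.5414, 0.2713], [0.363, 0.2781], [0.3761, 0.4534]]
```

Run:
```python
from h import *
p=cv2.imread('pics/t8.png'); g=cv2.GaussianBlur(p.mean(2),(3,3),0)
def fitx(rows,c0,c1,z,sign):
    P=[]
    for v in rows:
        lo,hi=int(c0(v)-5),int(c0(v)+5)
        d=np.diff(g[v,lo:hi+1])*sign; d=np.clip(d,0,None)
        u=(d*(np.arange(lo,hi)+.5)).sum()/d.sum(); P.append(ray('top',u,v,z)[:2])
    P=np.array(P); vx,vy,x,y=cv2.fitLine(P.astype(np.float32),cv2.DIST_HUBER,0,.0005,.001).ravel()
    r=(P-[x,y])@[-vy,vx]
    return np.degrees(np.arctan2(vy,vx)),(x,y),r.std()
def fity(cols,r0,z,sign):
    P=[]
    for u in cols:
        lo,hi=int(r0(u)-4),int(r0(u)+4)
        d=np.diff(g[lo:hi+1,u])*sign; d=np.clip(d,0,None)
        v=(d*(np.arange(lo,hi)+.5)).sum()/d.sum(); P.append(ray('top',u,v,z)[:2])
    P=np.array(P); vx,vy,x,y=cv2.fitLine(P.astype(np.float32),cv2.DIST_HUBER,0,.0005,.001).ravel()
    return np.degrees(np.arctan2(vy,vx)),(x,y),((P-[x,y])@[-vy,vx]).std()
print('front',fitx(range(192,234),lambda v:230.5-(v-186.5)*.107,0,.0,-1))
print('padedge',fitx(range(194,225),lambda v:206-(v-190)*.122,0,.03,+1))
print('far edge',fity(range(184,228),lambda u:182.5+(u-180.5)*.08,.003,+1))
print('near edge',fity(range(178,222),lambda u:231.5+(u-173.5)*.126,.003,-1))
```

```text
front (np.float32(-3.468325), (np.float32(0.44932494), np.float32(0.27336732)), np.float64(0.0003123589218690912))
padedge (np.float32(2.2600763), (np.float32(0.44845197), np.float32(0.3520288)), np.float64(0.0033220609704475578))
far edge (np.float32(87.06077), (np.float32(0.5457977), np.float32(0.37554955)), np.float64(0.0013269733943870876))
near edge (np.float32(84.81752), (np.float32(0.3699421), np.float32(0.35809112)), np.float64(0.0025016700093595775))
```

```bash
python3 - <<'E'
from h import *
print(ray('side',278.5,201.3,.04), proj('side',[.4483,.0594,.04]), proj('top',[.4483,.0594,.04]))
E
python3 plan.py 0.4465,0.060,0.07,-9.4,6,0,a 0.4465,0.060,0.014,-9.4,4,0,a
```

```text
[0.45105291 0.0525389  0.04      ] [278.61866332 202.24883467] [291.5403641  214.51047925]
t 23.65 meas [ 0.4796 -0.0998  0.1593] yaw -9.16 tilt [ 0.  0. -1.] w 0.0427 F [ 0.7 -0.3 -0.4] q7 0.01
cmd was [ 0.4797 -0.0997  0.1595] -9.16
end [0.4467 0.0596 0.0135] -9.16
[[0.015,0.025,-0.01,0,0,0,0],[0.015,0.026,-0.009,0,0,0,0],[0.015,0.025,-0.01,0,0,0,0],[0.015,0.026,-0.01,0,0,0,0],[0.015,0.025,-0.01,0,0,0,0],[0.015,0.025,-0.009,0,0,0,0],[0.014,0,0,0,0,0,0],[0.014,0,0,0,0,0,0],[0.014,0,0,0,0,0,0],[0.014,0,0,0,0,0,0]]
```

Request:
{"name": "apply_moves", "arguments": {
  "steps": [
    [0.015, 0.025, -0.01, 0, 0, 0, 0],
    [0.015, 0.026, -0.009, 0, 0, 0, 0],
    [0.015, 0.025, -0.01, 0, 0, 0, 0],
    [0.015, 0.026, -0.009, 0, 0, 0, 0],
    [0.015, 0.025, -0.01, 0, 0, 0, 0],
    [0.015, 0.025, -0.009, 0, 0, 0, 0],
    [0, 0, 0, 0, 0, 0, 0],
    [0.014, 0, 0, 0, 0, 0, 0],
    [0.02, 0, 0, 0, 0, 0, 0],
    [0.022, 0, 0, 0, 0, 0, 0]
  ]
}}

```text
time_s: 24.65
tcp_pos: [0.4487, 0.059, 0.0136]
tool_rot: [0.127, 1.565, -0.125]
force: [-0.1, -0.3, -0.0]
gripper_width: 0.0427
```

Request:
{"name": "apply_moves", "arguments": {
  "steps": [
    [0, 0, 0, 0, 0, 0, 0],
    [0, 0, 0, 0, 0, 0, 0],
    [0, 0, 0, 0, 0, 0, -1],
    [0, 0, 0, 0, 0, 0, -1],
    [0, 0, 0, 0, 0, 0, -1],
    [0, 0, 0, 0, 0, 0, -1],
    [0, 0, 0, 0, 0, 0, -1],
    [0, 0, 0, 0, 0, 0, -1],
    [0, 0, 0, 0, 0, 0, -1],
    [0, 0, 0, 0, 0, 0, -1]
  ],
  "squeeze": 40
}}

```text
time_s: 25.65
tcp_pos: [0.4489, 0.0595, 0.0146]
tool_rot: [0.127, 1.565, -0.125]
force: [0.4, -1.2, 5.7]
gripper_width: 0.0133
```

```bash
python3 plan.py
python3 - <<'E'
from h import *
p,d=snapshot('side'); cv2.imwrite('pics/s9.png',p); crop(p,230,170,330,245,8,'pics/s9c.png')
E
```

```text
t 25.65 meas [0.4489 0.0595 0.0146] yaw -9.19 tilt [ 0.003  0.001 -1.   ] w 0.0133 F [ 0.4 -1.2  5.7] q7 -0.26
```

View pics/s9c.png

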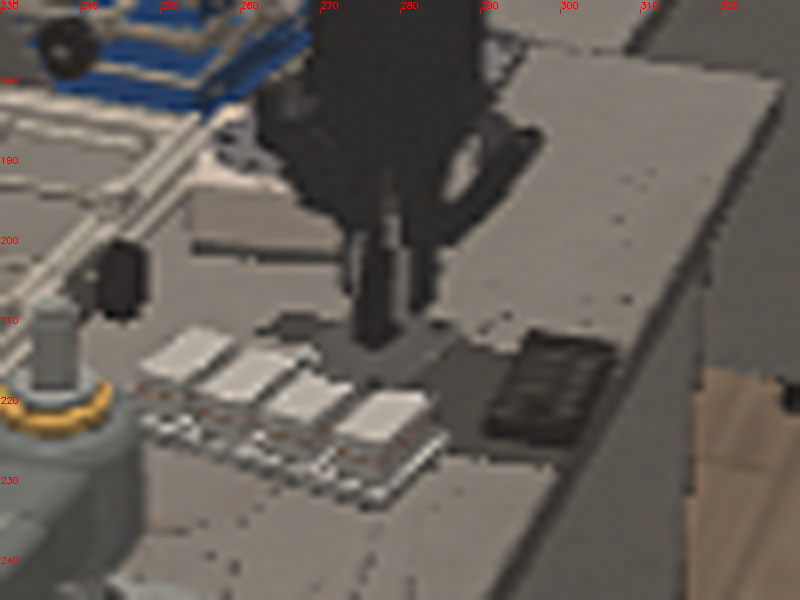

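```bash
python3 setcmd.py 0.4477 0.0596 0.0135 -9.16
python3 plan.py 0.4436,0.134,0.0135,-3.5,9,-1,a
```

```text
t 25.7 meas [0.4489 0.0595 0.0146] yaw -9.19 tilt [ 0.003  0.001 -1.   ] w 0.0131 F [-0.2 -0.4  6.6] q7 -0.26
cmd was [0.4477 0.0596 0.0135] -9.16
end [0.4433 0.1336 0.0135] -3.43
[[0,0.008,-0.002,-0.01,0,0,-1],[0,0.008,-0.001,-0.01,0,0,-1],[0,0.008,-0.002,-0.01,0,0,-1],[0,0.008,-0.002,-0.01,0,0,-1],[0,0.009,-0.001,-0.01,0,0,-1],[0,0.008,-0.001,-0.02,0,0,-1],[0,0.008,-0.002,-0.01,0,0,-1],[0,0.008,-0.001,-0.01,0,0,-1],[0,0.008,-0.001,-0.01,0,0,-1],[0,0,0,0,0,0,-1]]
```

Request:
{"name": "apply_moves", "arguments": {
  "steps": [
    [0, 0.008, -0.002, -0.01, 0, 0, -1],
    [0, 0.008, -0.001, -0.01, 0, 0, -1],
    [0, 0.008, -0.002, -0.01, 0, 0, -1],
    [0, 0.008, -0.002, -0.01, 0, 0, -1],
    [0, 0.009, -0.001, -0.01, 0, 0, -1],
    [0, 0.008, -0.001, -0.02, 0, 0, -1],
    [0, 0.008, -0.002, -0.01, 0, 0, -1],
    [0, 0.008, -0.001, -0.01, 0, 0, -1],
    [0, 0.008, -0.001, -0.01, 0, 0, -1],
    [0, 0, 0, 0, 0, 0, -1]
  ]
}}

```text
time_s: 26.7
tcp_pos: [0.445, 0.1318, 0.0146]
tool_rot: [0.047, 1.567, -0.049]
force: [1.5, -5.4, 6.8]
gripper_width: 0.0133
```

```bash
python3 plan.py
python3 - <<'E'
from h import *
p,d=snapshot('side'); cv2.imwrite('pics/s10.png',p); crop(p,190,180,310,270,6,'pics/s10c.png')
p,d=snapshot('top'); cv2.imwrite('pics/t10.png',p); crop(p,170,175,290,245,6,'pics/t10c.png')
E
```

```text
t 26.7 meas [0.445  0.1318 0.0146] yaw -3.48 tilt [ 0.003 -0.001 -1.   ] w 0.0133 F [ 1.5 -5.4  6.8] q7 -0.32
```

View pics/s10c.png

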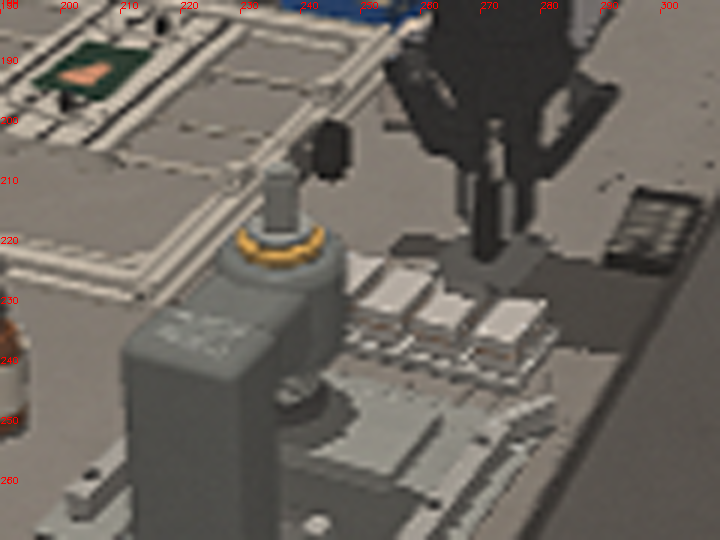

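View pics/t10c.png

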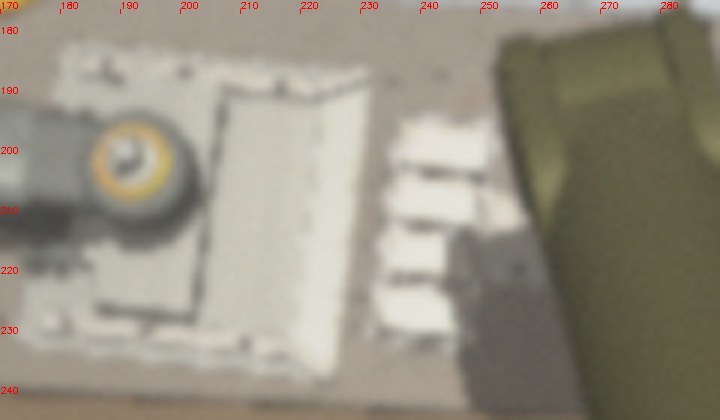

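Request:
{"name": "apply_moves", "arguments": {
  "steps": [
    [0, 0.008, 0, 0, 0, 0, -1],
    [0, 0.008, 0, 0, 0, 0, -1],
    [0, 0.008, 0, 0, 0, 0, -1],
    [0, 0.008, 0, 0, 0, 0, -1],
    [-0.001, 0.008, 0, 0, 0, 0, -1],
    [0, 0.008, 0, 0, 0, 0, -1],
    [0, 0.008, 0, 0, 0, 0, -1],
    [-0.001, 0.008, 0, 0, 0, 0, -1],
    [0, 0.008, 0, 0, 0, 0, -1],
    [0, 0, 0, 0, 0, 0, -1]
  ]
}}

```text
time_s: 27.8
tcp_pos: [0.4477, 0.2043, 0.0155]
tool_rot: [0.046, 1.57, -0.048]
force: [0.4, -5.1, 0.9]
gripper_width: 0.0132
```

```bash
python3 plan.py
python3 - <<'E'
from h import *
p,d=snapshot('side'); cv2.imwrite('pics/s11.png',p); crop(p,190,180,310,270,6,'pics/s11c.png')
E
```

```text
t 27.8 meas [0.4477 0.2043 0.0155] yaw -3.46 tilt [-0.    -0.001 -1.   ] w 0.0132 F [ 0.4 -5.1  0.9] q7 -0.44
```

View pics/s11c.png

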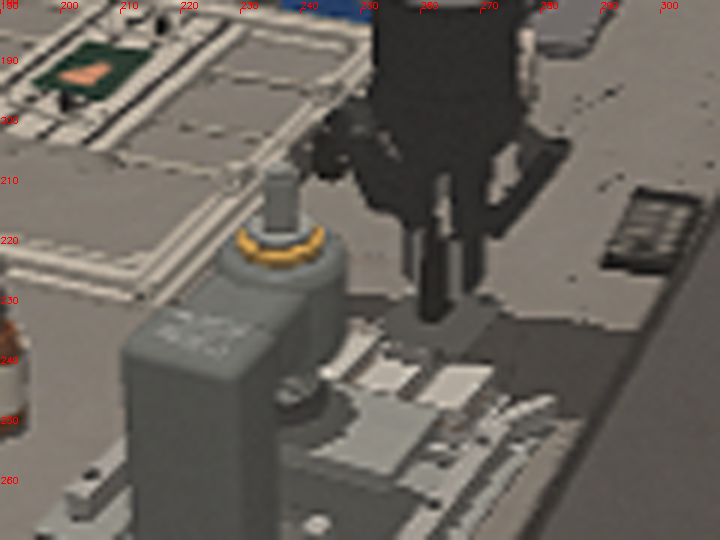

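Request:
{"name": "apply_moves", "arguments": {
  "steps": [
    [0, 0.008, 0, 0, 0, 0, -1],
    [0, 0.008, 0, 0, 0, 0, -1],
    [-0.001, 0.008, 0, 0, 0, 0, -1],
    [0, 0.008, 0, 0, 0, 0, -1],
    [0, 0.008, 0, 0, 0, 0, -1],
    [0, 0.008, 0, 0, 0, 0, -1],
    [0, 0.008, 0, 0, 0, 0, -1],
    [0, 0.008, 0, 0, 0, 0, -1],
    [0, 0.006, 0, 0, 0, 0, -1],
    [0, 0, 0, 0, 0, 0, -1]
  ]
}}

```text
time_s: 28.85
tcp_pos: [0.4528, 0.2712, 0.0172]
tool_rot: [0.044, 1.57, -0.052]
force: [-0.9, -10.9, 12.0]
gripper_width: 0.0138
```

```bash
python3 plan.py
```

```text
t 28.85 meas [0.4528 0.2712 0.0172] yaw -3.53 tilt [-0.    -0.005 -1.   ] w 0.0138 F [ -0.9 -10.9  12. ] q7 -0.55
```

Request:
{"name": "apply_moves", "arguments": {
  "steps": [
    [-0.002, 0, 0, 0, 0, 0, -1],
    [0, 0.002, 0, 0, 0, 0, -1],
    [0, 0.002, 0, 0, 0, 0, -1],
    [0, 0.002, 0, 0, 0, 0, -1],
    [0, 0.002, 0, 0, 0, 0, -1],
    [0, 0.002, 0, 0, 0, 0, -1],
    [0, 0, 0, 0, 0, 0, -1],
    [0, 0, 0, 0, 0, 0, -1],
    [0, 0, 0, 0, 0, 0, -1],
    [0, 0, 0, 0, 0, 0, -1]
  ]
}}

```text
time_s: 29.85
tcp_pos: [0.4513, 0.2833, 0.0177]
tool_rot: [0.045, 1.573, -0.05]
force: [-2.2, -5.2, -3.9]
gripper_width: 0.0134
```

```bash
python3 plan.py;  python3 - <<'E'
from h import *
p,d=snapshot('side'); cv2.imwrite('pics/s12.png',p); crop(p,190,200,310,290,6,'pics/s12c.png')
E
```

```text
t 29.85 meas [0.4513 0.2833 0.0177] yaw -3.44 tilt [-0.002 -0.003 -1.   ] w 0.0134 F [-2.2 -5.2 -3.9] q7 -0.56
```

View pics/s12c.png

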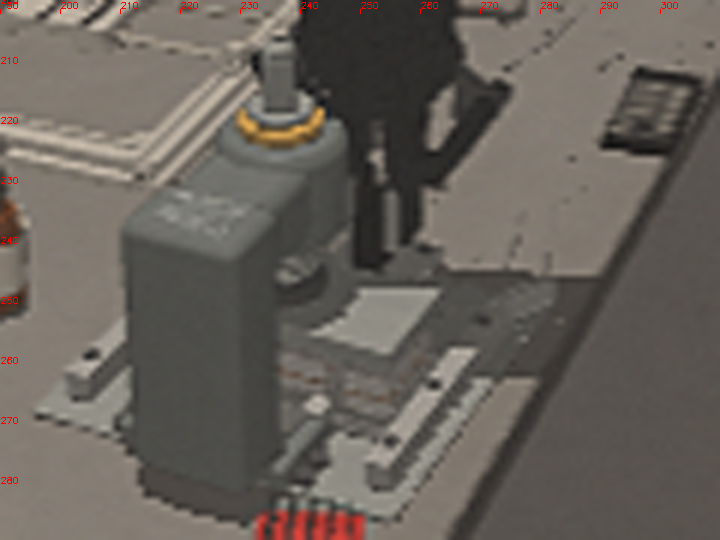

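Request:
{"name": "apply_moves", "arguments": {
  "steps": [
    [0, 0.001, 0, 0, 0, 0, -1],
    [0, 0.001, 0, 0, 0, 0, -1],
    [0, 0.001, 0, 0, 0, 0, -1],
    [0, 0.001, 0, 0, 0, 0, -1],
    [0, 0, 0, 0, 0, 0, -1],
    [0, 0, 0, 0, 0, 0, -1],
    [0, 0, 0, 0, 0, 0, -1],
    [0, 0, 0, 0, 0, 0, -1],
    [0, 0, 0, 0, 0, 0, -1],
    [0, 0, 0, 0, 0, 0, -1]
  ]
}}

```text
time_s: 30.9
tcp_pos: [0.4512, 0.2833, 0.0176]
tool_rot: [0.042, 1.575, -0.055]
force: [-4.0, -15.0, 3.8]
gripper_width: 0.0136
```

```bash
python3 plan.py
```

```text
t 30.9 meas [0.4512 0.2833 0.0176] yaw -3.54 tilt [-0.005 -0.008 -1.   ] w 0.0136 F [ -4.  -15.    3.8] q7 -0.57
```

Request:
{"name": "apply_moves", "arguments": {
  "steps": [
    [0, 0.001, 0, 0, 0, 0, -1],
    [0, 0.001, 0, 0, 0, 0, -1],
    [0, 0.001, 0, 0, 0, 0, -1],
    [0, 0.001, 0, 0, 0, 0, -1],
    [0, 0.001, 0, 0, 0, 0, -1],
    [0, 0, 0, 0, 0, 0, -1],
    [0, 0, 0, 0, 0, 0, -1],
    [0, 0, 0, 0, 0, 0, -1],
    [0, 0, 0, 0, 0, 0, -1],
    [0, 0, 0, 0, 0, 0, -1]
  ],
  "squeeze": 60
}}

```text
time_s: 31.9
tcp_pos: [0.4512, 0.2832, 0.0175]
tool_rot: [0.038, 1.578, -0.062]
force: [-7.6, -26.0, 12.6]
gripper_width: 0.0128
```

```bash
python3 plan.py
```

```text
t 31.9 meas [0.4512 0.2832 0.0175] yaw -3.65 tilt [-0.008 -0.015 -1.   ] w 0.0128 F [ -7.6 -26.   12.6] q7 -0.57
```

Request:
{"name": "apply_moves", "arguments": {
  "steps": [
    [0, -0.004, 0, 0, 0, 0, -1],
    [0, -0.004, 0, 0, 0, 0, -1],
    [0, 0, 0, 0, 0, 0, -0.2],
    [0, 0, 0, 0, 0, 0, -0.2],
    [0, 0, 0, 0, 0, 0, -0.2],
    [-0.01, 0, 0, 0, 0, 0, -0.2],
    [-0.02, 0, 0, 0, 0, 0, -0.2],
    [-0.03, 0, 0, 0, 0, 0, -0.2],
    [0, 0, 0, 0, 0, 0, -0.2],
    [0, 0, 0, 0, 0, 0, -0.2]
  ],
  "squeeze": 40
}}

```text
time_s: 32.9
tcp_pos: [0.453, 0.2871, 0.0798]
tool_rot: [0.049, 1.568, -0.045]
force: [-0.5, 0.2, -0.7]
gripper_width: 0.034
```

```bash
python3 plan.py -m _,_,0.15,_,2,0 0.56,0.0,0.15,-4,8,0,a
python3 - <<'E'
from h import *
p,d=snapshot('side'); cv2.imwrite('pics/s13.png',p); crop(p,190,200,310,290,6,'pics/s13c.png')
E
```

```text
t 32.9 meas [0.453  0.2871 0.0798] yaw -3.42 tilt [ 0.002  0.002 -1.   ] w 0.034 F [-0.5  0.2 -0.7] q7 -0.6
end [5.596e-01 4.000e-04 1.504e-01] -3.99
[[-0.035,0,0,0,0,0,0],[-0.035,0,0,0,0,0,0],[0,-0.035,0.016,0,0,0,0],[0,-0.035,0.015,0,0,0,0],[0,-0.035,0.016,0,0,0,0],[0,-0.035,0.015,0.01,0,0,0],[0,-0.035,0.016,-0,0,0,0],[0,-0.035,0.016,-0,0,0,0],[-0.001,-0.035,0.016,-0,0,0,0],[0,-0.034,0.015,0,0,0,0]]
```

View pics/s13c.png

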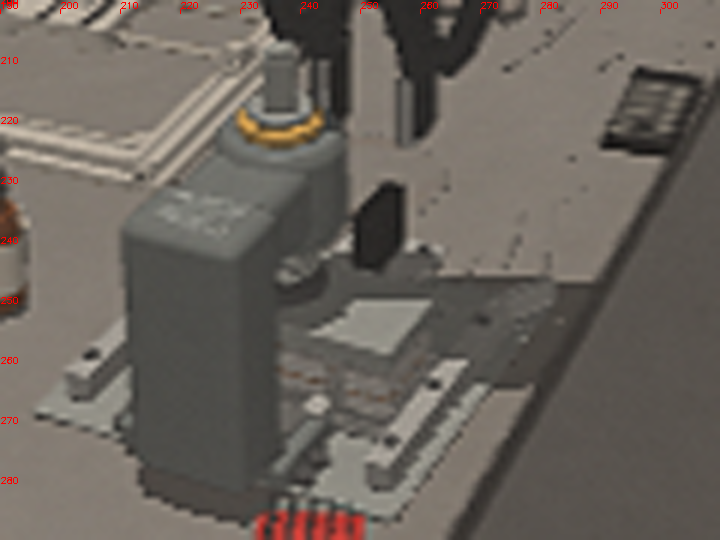

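Request:
{"name": "apply_moves", "arguments": {
  "steps": [
    [-0.035, 0, 0, 0, 0, 0, 0],
    [-0.035, 0, 0, 0, 0, 0, 0],
    [0, -0.035, 0.01, 0, 0, 0, 0],
    [0, -0.035, 0.01, 0, 0, 0, 0],
    [0, -0.035, 0.01, 0, 0, 0, 0],
    [0, -0.035, 0.01, 0, 0, 0, 0],
    [0, -0.035, 0.01, 0, 0, 0, 0],
    [0, -0.035, 0.01, 0, 0, 0, 0],
    [0, 0, 0, 0, 0, 0, 0],
    [0, 0, 0, 0, 0, 0, 0]
  ]
}}

```text
time_s: 33.95
tcp_pos: [0.4991, 0.0722, 0.1475]
tool_rot: [0.049, 1.572, -0.049]
force: [-0.6, 1.2, 0.4]
gripper_width: 0.0424
```

```bash
python3 plan.py
python3 - <<'E'
from h import *
p,d=snapshot('side'); cv2.imwrite('pics/s14.png',p); crop(p,230,150,310,210,9,'pics/s14c.png')
p,d=snapshot('top'); cv2.imwrite('pics/t14.png',p);np.save('pics/t14.npy',d); crop(p,340,180,396,215,14,'pics/t14c.png'); crop(p,150,175,310,245,5,'pics/t14d.png')
E
```

```text
t 33.95 meas [0.4991 0.0722 0.1475] yaw -3.56 tilt [-0.002 -0.    -1.   ] w 0.0424 F [-0.6  1.2  0.4] q7 -0.22
```

View pics/s14c.png

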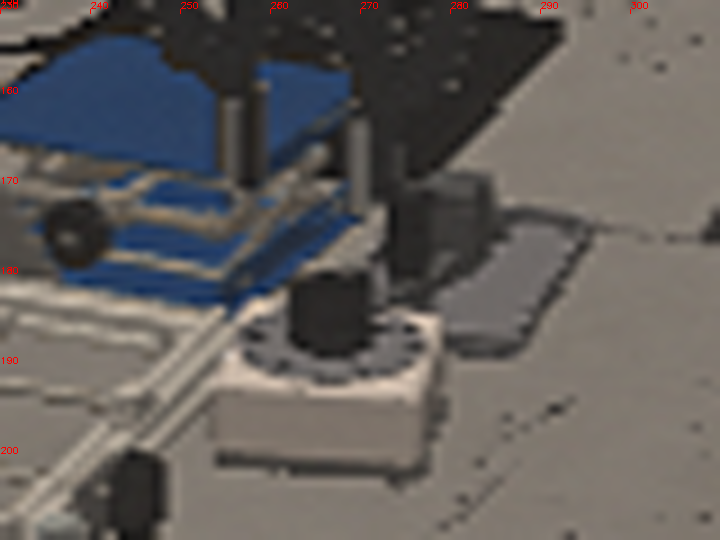

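View pics/t14c.png

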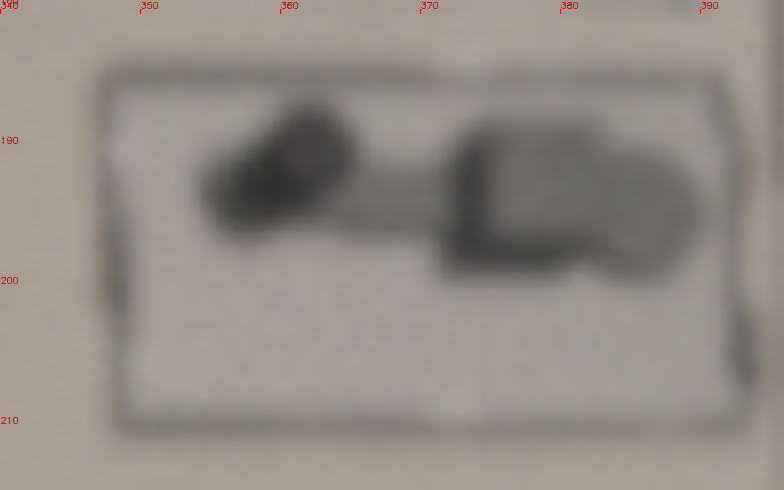

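View pics/t14d.png

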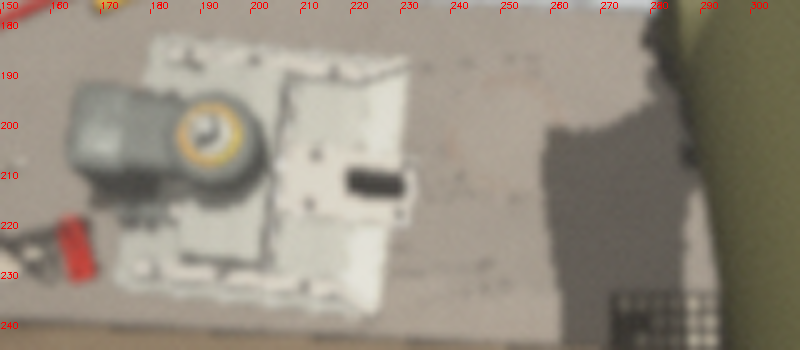

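Run:
```python
from h import *
print('hub',ray('top',378.85,192.8,.043).round(4))
print('knobtop',ray('top',361.8,190.3,.060).round(4))
print('arm',ray('top',367,194.3,.015).round(4)); print('cw end',ray('top',390,195.,.015).round(4), 'cw c', ray('top',386,195.2,.015).round(4))
p=cv2.imread('pics/t14.png'); d=np.load('pics/t14.npy'); C=cloud('top',d)
x0,y0,x1,y1=350,184,394,206
Z=C[y0:y1,x0:x1]
m=(Z[...,2]>.034)&(Z[...,1]<-.195)
P=Z[m]; print('hub pts',m.sum(),P.mean(0).round(4),np.percentile(P,[5,95],axis=0).round(4), np.median(P[:,2]))
m=(Z[...,2]>.03)&(Z[...,1]>-.19)
P=Z[m]; print('knob pts',m.sum(),P.mean(0).round(4),np.percentile(P,[5,95],axis=0).round(4))
m=(Z[...,2]>.05)&(Z[...,1]>-.19);P=Z[m]; print('knob top',m.sum(),P.mean(0).round(4))
np.set_printoptions(linewidth=250)
print((Z[2:18,4:42,2]*1000).round().astype(int))
```

```text
hub [ 0.5361 -0.2298  0.043 ]
knobtop [ 0.5379 -0.1689  0.06  ]
arm [ 0.5351 -0.1967  0.015 ]
cw end [ 0.5366 -0.2751  0.015 ] cw c [ 0.5352 -0.2614  0.015 ]
hub pts 89 [ 0.5378 -0.2288  0.0439] [[ 0.5245 -0.2431  0.0366]
 [ 0.5514 -0.215   0.0491]] 0.04392767638725788
knob pts 53 [ 0.5198 -0.1496  0.1347] [[ 0.4039 -0.176   0.0332]
 [ 0.5485 -0.0375  0.6291]]
knob top 41 [ 0.5151 -0.1455  0.1632]
[[   2    0    6    3    5    4    8    8    3    2    5    1    1    1    8    7    1    8    5    1    8    9    6    6    4    9    2    4    1   12    3    4    7    3   -1    1    6    6]
 [  -1   -1    3    4    3    7    4   60   57   55 1473    6    7    3    8    5    3   -1    4   10   10    3    5    5    3    6    7    4    8    5    6    3    2    7    9    0    2    6]
 [  11    0    4    6    7   52   59   59   59   55   57    7   -1    7    1    9    3    3    7    2   34   46   46   48   48   40   41   44   49    9    7    7    7   -1    0    4    5    2]
 [   6    8    6    6   32   54   58   61   66   57   58    8    1   15    1    2    8   -2    4   23   39   42   43   4
[... 1689 characters left out ...]
   5   12    5    4   11   12   12   12   16   15   16   17   23   13    5   17   11   16   14   17   18    5    4    5]
 [  -3    4    6    2    3    5    5    0    1    1   10    7    1    5    7    1    3   -2    7    8    5    3   10    7    7    6    8    5    4    2    6   10   11    3    3    0    7    7]
 [   6    2    5    6    2    2    5    0    2    2    6    4    6    8    7    3    4   10    2    6    4    0    3    3    6    1    1    8    7    4    2    2    5    4    4    3    7    5]
 [   5    9    4    9    4   11    5    2   10    0    0    9    6   -1    7    4    3    5    6    2    8    4    4    3    5    4    2    5    3    5    6    3    6    7    5    1    2    4]]
```

```bash
python3 plan.py -m  0.537,-0.2295,0.12,-1,8,0,a _,_,_,_,2,0 0.537,-0.2295,0.06,-1,2,0,a _,_,_,_,1,0 0.537,-0.2295,0.016,-1,3,0,a _,_,_,_,4,0
```

```text
t 34.05 meas [0.499  0.0741 0.1477] yaw -3.35 tilt [-0.001  0.    -1.   ] w 0.0429 F [ 0.7 -0.7 -0.5] q7 -0.22
end [ 0.5372 -0.2296  0.0156] -1.06
[[0.003,-0.038,0.007,-0.01,0,0,0],[0.004,-0.037,0.007,-0,0,0,0],[0.003,-0.038,0.006,-0.01,0,0,0],[0.004,-0.038,0.006,-0,0,0,0],[0.003,-0.037,0.007,-0.01,0,0,0],[0.004,-0.038,0.005,-0,0,0,0],[0.003,-0.038,0.006,-0.01,0,0,0],[0.004,-0.038,0.006,-0,0,0,0],[0,0,0,0,0,0,0],[0,0,0,0,0,0,0]]
[[0.03,0,0,-0,0,0,0],[0.03,0,0,-0,0,0,0],[0,0,0,0,0,0,0],[0.015,0,0,-0,0,0,0],[0.014,0,0,-0,0,0,0],[0.015,0,0,-0,0,0,0],[0,0,0,0,0,0,0],[0,0,0,0,0,0,0],[0,0,0,0,0,0,0],[0,0,0,0,0,0,0]]
```

Request:
{"name": "apply_moves", "arguments": {
  "steps": [
    [0.003, -0.038, 0.007, -0.01, 0, 0, 0],
    [0.004, -0.037, 0.007, 0, 0, 0, 0],
    [0.003, -0.038, 0.006, -0.01, 0, 0, 0],
    [0.004, -0.038, 0.006, 0, 0, 0, 0],
    [0.003, -0.037, 0.007, -0.01, 0, 0, 0],
    [0.004, -0.038, 0.005, 0, 0, 0, 0],
    [0.003, -0.038, 0.006, -0.01, 0, 0, 0],
    [0.004, -0.038, 0.006, 0, 0, 0, 0],
    [0, 0, 0, 0, 0, 0, 0],
    [0, 0, 0, 0, 0, 0, 0]
  ]
}}

```text
time_s: 35.05
tcp_pos: [0.5375, -0.2303, 0.1195]
tool_rot: [0.016, 1.572, -0.015]
force: [0.3, 0.3, 0.2]
gripper_width: 0.0429
```

```bash
python3 plan.py
python3 - <<'E'
from h import *
p,d=snapshot('side'); cv2.imwrite('pics/s15.png',p); crop(p,230,130,310,200,9,'pics/s15c.png')
E
```

```text
t 35.05 meas [ 0.5375 -0.2303  0.1195] yaw -1.15 tilt [-0.002  0.    -1.   ] w 0.0429 F [0.3 0.3 0.2] q7 0.54
```

View pics/s15c.png

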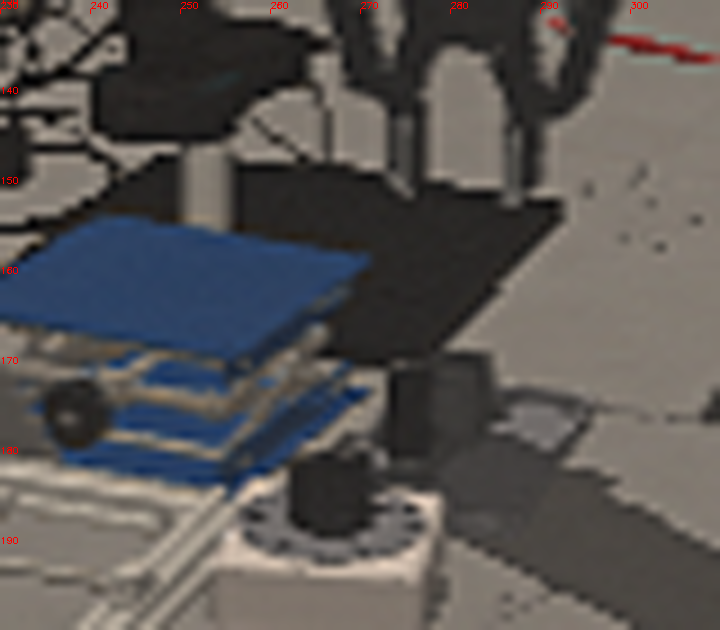

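Request:
{"name": "apply_moves", "arguments": {
  "steps": [
    [0.03, 0, 0, 0, 0, 0, 0],
    [0.03, 0, 0, 0, 0, 0, 0],
    [0, 0, 0, 0, 0, 0, 0],
    [0, 0, 0, 0, 0, 0, 0],
    [0, 0, 0, 0, 0, 0, 0],
    [0.01, 0, 0, 0, 0, 0, 0],
    [0, 0, 0, 0, 0, 0, 0],
    [0, 0, 0, 0, 0, 0, 0],
    [0, 0, 0, 0, 0, 0, 0],
    [0, 0, 0, 0, 0, 0, 0]
  ]
}}

```text
time_s: 36.1
tcp_pos: [0.5376, -0.231, 0.0506]
tool_rot: [0.016, 1.57, -0.016]
force: [0.5, 0.6, -0.4]
gripper_width: 0.0427
```

```bash
python3 plan.py
python3 - <<'E'
from h import *
p,d=snapshot('side'); cv2.imwrite('pics/s16.png',p); crop(p,230,130,310,200,9,'pics/s16c.png')
print(proj('side',[.5375,-.2295,.043]),proj('side',[.5225,-.2295,.043]),proj('side',[.5525,-.2295,.043]))
E
```

```text
t 36.1 meas [ 0.5376 -0.231   0.0506] yaw -1.16 tilt [ 0. -0. -1.] w 0.0427 F [ 0.5  0.6 -0.4] q7 0.59
[280.59167209 169.58262908] [284.03028717 170.06960894] [277.17604614 169.09890497]
```

View pics/s16c.png

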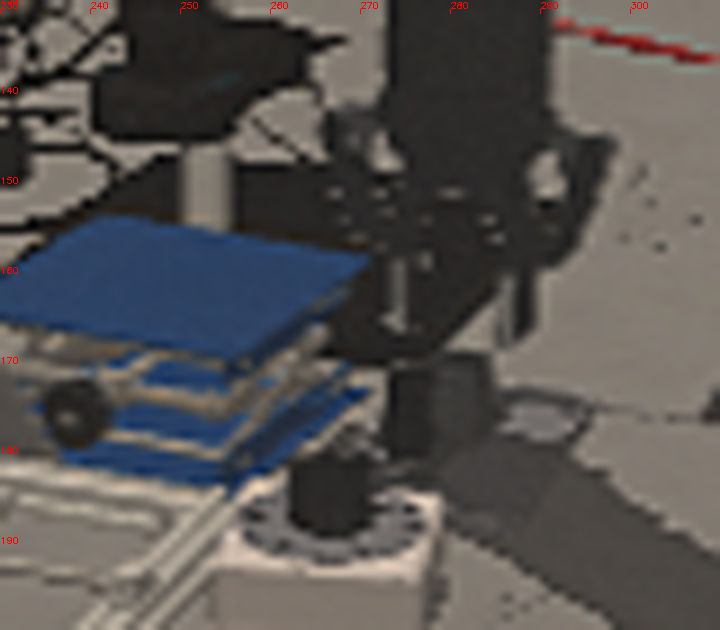

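Request:
{"name": "apply_moves", "arguments": {
  "steps": [
    [0.012, 0, 0, 0, 0, 0, 0],
    [0.012, 0, 0, 0, 0, 0, 0],
    [0.01, 0, 0, 0, 0, 0, 0],
    [0, 0, 0, 0, 0, 0, 0],
    [0, 0, 0, 0, 0, 0, -1],
    [0, 0, 0, 0, 0, 0, -1],
    [0, 0, 0, 0, 0, 0, -1],
    [0, 0, 0, 0, 0, 0, -1],
    [0, 0, 0, 0, 0, 0, -1],
    [0, 0, 0, 0, 0, 0, -1]
  ],
  "squeeze": 70
}}

```text
time_s: 37.15
tcp_pos: [0.5375, -0.2308, 0.0163]
tool_rot: [0.016, 1.571, -0.016]
force: [0.6, -0.9, -2.3]
gripper_width: 0.029
```

```bash
python3 plan.py
```

```text
t 37.15 meas [ 0.5375 -0.2308  0.0163] yaw -1.14 tilt [ 0.  0. -1.] w 0.029 F [ 0.6 -0.9 -2.3] q7 0.62
```

Run:
```python
from h import *
np.set_printoptions(linewidth=200)
for f in ('pics/s8.png','pics/s14.png','pics/s16.png'):
    p=cv2.imread(f).astype(int); print(f); 
    for v in range(205,219): print(v,p[v,229:246].mean(1).round().astype(int))
```

```text
pics/s8.png
205 [118 119 118 141 165 134 141 165 142  71  64  63  63  40  42  45  45]
206 [117 117 141 167 140 151 174 157  93  79  66  65  63  42  44  46  46]
207 [174 158 128 127 156 165 141 145 144 117  62  64  61  40  40  45  44]
208 [134 104  90 114 143 124 132 131 117 110 109  56  59  45  39  40  41]
209 [110  97  87 108 144 100  81  83  83  86  91  44  85 116  29  32  31]
210 [147  87 114 150 117  98  99 100 100  96  72  84 132 130 134 116  82]
211 [120 112 152 114  96  88  89  91  91  84  88 131 127 125 126 127 127]
212 [128 148 112 110 127  88  91  91  92  83  86 128 125 122 124 122 122]
213 [165 108 106 152 163  87  90  92  92  87  94 126 125 123 123 123 123]
214 [107 106 150 162 100  87  92  90  91  88  93 125 121 122 123 123 121]
215 [107 149 159  97  94  87  90  92  92  88 103 136 117 122 123 122 120]
216 [150 160 114 144 132  88  90  92  92  82  95 149 140 121 123 123 124]
217 [162 103 123 143 133  89  91  92  91  83  95 145 140 128 121 123 123]
218 [113 126 115 147 130  70  72  76  74  72  99 150 123  92 143 110 124]
pics/s14.png
205 [119 119 119 141 165 134 142 165 14
[... 1345 characters left out ...]
4  87  91  44  86 119  25  31  30]
210 [150  90 115 153 118 100 102 103 102  98  73  86 136 134 136 119  85]
211 [122 113 153 118  98  88  92  92  94  87  89 134 130 126 128 128 130]
212 [129 150 113 112 129  88  90  92  92  85  86 130 126 125 126 124 126]
213 [166 111 109 154 165  88  93  92  93  89  96 130 124 125 124 125 125]
214 [108 107 152 165 100  89  94  93  92  88  94 128 126 124 125 124 124]
215 [107 150 162  98  95  89  93  93  92  90 104 137 119 124 124 124 124]
216 [151 164 115 146 134  89  92  93  93  83  97 151 143 124 125 124 125]
217 [163 105 126 145 134  92  93  92  94  84  96 148 142 130 123 123 126]
218 [115 127 116 150 134  71  74  76  74  72 101 152 126  93 147 112 119]
```

Run:
```python
from h import *
K,Rm,t=cam('side')
c=np.array([.4585,.3785])
for th in range(0,90,5):
    a=np.radians(th+45+90*np.arange(4)); 
    us=[proj('side',[c[0]+.0099*np.cos(x),c[1]+.0099*np.sin(x),.154])for x in a]
    us=np.array(us); print(th,'width',np.ptp(us[:,0]).round(2),'corners',np.sort(us[:,0]).round(2))
```

```text
0 width 7.17 corners [232.81 235.09 237.75 239.98]
5 width 6.91 corners [232.94 234.78 238.06 239.85]
10 width 6.6 corners [233.09 234.49 238.36 239.69]
15 width 6.23 corners [233.27 234.21 238.64 239.51]
20 width 5.82 corners [233.48 233.95 238.9  239.3 ]
25 width 5.44 corners [233.7  233.7  239.07 239.15]
30 width 5.89 corners [233.48 233.95 238.83 239.37]
35 width 6.29 corners [233.28 234.22 238.56 239.57]
40 width 6.65 corners [233.1  234.5  238.28 239.75]
45 width 6.95 corners [232.94 234.8  237.99 239.9 ]
50 width 7.2 corners [232.82 235.11 237.68 240.02]
55 width 7.4 corners [232.72 235.43 237.36 240.11]
60 width 7.54 corners [232.64 235.76 237.04 240.18]
65 width 7.62 corners [232.6  236.1  236.71 240.22]
70 width 7.65 corners [232.58 236.38 236.43 240.23]
75 width 7.61 corners [232.6  236.05 236.77 240.21]
80 width 7.52 corners [232.64 235.72 237.1  240.16]
85 width 7.37 corners [232.71 235.4  237.43 240.08]
```

```bash
python3 plan.py -m _,_,0.2,_,6,-1 _,_,_,_,4,-1 0.4589,0.3773,0.205,19,18,-1,a
```

```text
t 37.15 meas [ 0.5375 -0.2308  0.0163] yaw -1.14 tilt [ 0.  0. -1.] w 0.029 F [ 0.6 -0.9 -2.3] q7 0.62
end [0.4591 0.3773 0.2054] 18.91
[[-0.031,0,0,0,0,0,-1],[-0.03,0,0,0,0,0,-1],[-0.031,0,0,0,0,0,-1],[-0.03,0,0,0,0,0,-1],[-0.031,0,0,0,0,0,-1],[-0.031,0,0,0,0,0,-1],[0,0,0,0,0,0,-1],[0,0,0,0,0,0,-1],[0,0,0,0,0,0,-1],[0,0,0,0,0,0,-1]]
[[0,0.034,-0.005,-0.02,0,0,-1],[-0.001,0.033,-0.004,-0.02,0,0,-1],[0,0.034,-0.004,-0.02,0,0,-1],[0,0.034,-0.003,-0.02,0,0,-1],[0,0.034,-0.002,-0.02,0,0,-1],[-0.001,0.034,-0.002,-0.02,0,0,-1],[0,0.034,-0.001,-0.02,0,0,-1],[0,0.034,0,-0.02,0,0,-1],[0,0.034,0,-0.02,0,0,-1],[-0.001,0.035,0.001,-0.02,0,0,-1]]
[[0,0.034,0.002,-0.01,0,0,-1],[0,0.034,0.002,-0.02,0,0,-1],[0,0.034,0.003,-0.02,0,0,-1],[-0.001,0.033,0.003,-0.02,0,0,-1],[0,0.034,0.004,-0.02,0,0,-1],[0,0.034,0.005,-0.02,0,0,-1],[0,0.034,0.006,-0.02,0,0,-1],[-0.001,0.033,0.006,-0.02,0,0,-1],[0,0,0,0,0,0,-1],[0,0,0,0,0,0,-1]]
```

Request:
{"name": "apply_moves", "arguments": {
  "steps": [
    [-0.01, 0, 0, 0, 0, 0, -1],
    [-0.034, 0, 0, 0, 0, 0, -1],
    [-0.035, 0, 0, 0, 0, 0, -1],
    [-0.035, 0, 0, 0, 0, 0, -1],
    [-0.035, 0, 0, 0, 0, 0, -1],
    [-0.035, 0, 0, 0, 0, 0, -1],
    [0, 0, 0, 0, 0, 0, -1],
    [0, 0, 0, 0, 0, 0, -1],
    [0, 0, 0, 0, 0, 0, -1],
    [0, 0, 0, 0, 0, 0, -1]
  ]
}}

```text
time_s: 38.15
tcp_pos: [0.5366, -0.2304, 0.1988]
tool_rot: [0.016, 1.573, -0.015]
force: [0.0, -0.0, -2.5]
gripper_width: 0.0291
```

```bash
python3 plan.py -m 0.4589,0.3773,0.205,19,19,-1,a
python3 - <<'E'
from h import *
p,d=snapshot('side'); cv2.imwrite('pics/s17.png',p); crop(p,230,90,330,190,7,'pics/s17c.png')
E
```

```text
t 38.15 meas [ 0.5366 -0.2304  0.1988] yaw -1.15 tilt [-0.003  0.001 -1.   ] w 0.0291 F [ 0.  -0.  -2.5] q7 0.49
end [0.459  0.3769 0.2054] 18.91
[[0,0.032,-0.005,-0.02,0,0,-1],[-0.001,0.032,-0.004,-0.02,0,0,-1],[0,0.032,-0.003,-0.02,0,0,-1],[0,0.032,-0.003,-0.01,0,0,-1],[0,0.032,-0.003,-0.02,0,0,-1],[-0.001,0.032,-0.001,-0.02,0,0,-1],[0,0.033,-0.002,-0.02,0,0,-1],[0,0.032,0,-0.02,0,0,-1],[-0.001,0.032,0,-0.02,0,0,-1],[0,0.032,0.001,-0.02,0,0,-1]]
[[0,0.033,0.001,-0.01,0,0,-1],[-0.001,0.032,0.002,-0.02,0,0,-1],[0,0.032,0.002,-0.02,0,0,-1],[0,0.032,0.003,-0.02,0,0,-1],[0,0.032,0.004,-0.02,0,0,-1],[-0.001,0.032,0.004,-0.02,0,0,-1],[0,0.032,0.005,-0.01,0,0,-1],[0,0.032,0.005,-0.02,0,0,-1],[-0.001,0.031,0.006,-0.02,0,0,-1],[0,0,0,0,0,0,-1]]
```

View pics/s17c.png

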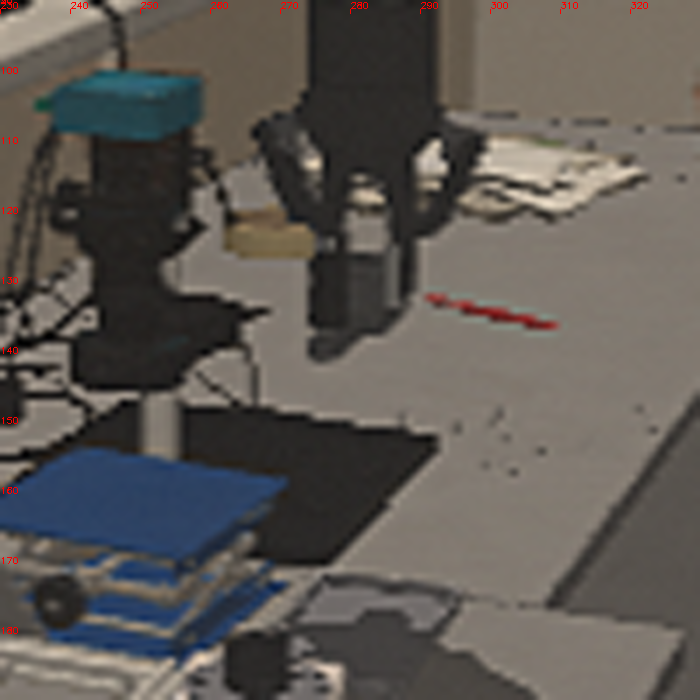

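Request:
{"name": "apply_moves", "arguments": {
  "steps": [
    [0, 0.032, -0.005, -0.02, 0, 0, -1],
    [-0.001, 0.032, -0.004, -0.02, 0, 0, -1],
    [0, 0.032, -0.003, -0.02, 0, 0, -1],
    [0, 0.032, -0.003, -0.01, 0, 0, -1],
    [0, 0.032, -0.003, -0.02, 0, 0, -1],
    [-0.001, 0.032, -0.001, -0.02, 0, 0, -1],
    [0, 0.033, -0.002, -0.02, 0, 0, -1],
    [0, 0.032, 0, -0.02, 0, 0, -1],
    [-0.001, 0.032, 0, -0.02, 0, 0, -1],
    [0, 0.032, 0.001, -0.02, 0, 0, -1]
  ]
}}

```text
time_s: 39.2
tcp_pos: [0.4962, 0.0897, 0.2026]
tool_rot: [-0.134, 1.568, 0.134]
force: [-0.2, 1.0, -2.9]
gripper_width: 0.0288
```

Request:
{"name": "apply_moves", "arguments": {
  "steps": [
    [0, 0.033, 0.001, -0.01, 0, 0, -1],
    [-0.001, 0.032, 0.002, -0.02, 0, 0, -1],
    [0, 0.032, 0.002, -0.02, 0, 0, -1],
    [0, 0.032, 0.003, -0.02, 0, 0, -1],
    [0, 0.032, 0.004, -0.02, 0, 0, -1],
    [-0.001, 0.032, 0.004, -0.02, 0, 0, -1],
    [0, 0.032, 0.005, -0.01, 0, 0, -1],
    [0, 0.032, 0.005, -0.02, 0, 0, -1],
    [-0.001, 0.031, 0.006, -0.02, 0, 0, -1],
    [0, 0, 0, 0, 0, 0, -1]
  ]
}}

```text
time_s: 40.2
tcp_pos: [0.4569, 0.3828, 0.2052]
tool_rot: [-0.264, 1.556, 0.267]
force: [-0.3, 0.5, -2.2]
gripper_width: 0.029
```

```bash
python3 plan.py
python3 - <<'E'
from h import *
p,d=snapshot('side'); cv2.imwrite('pics/s18.png',p); crop(p,200,160,280,235,9,'pics/s18c.png')
p,d=snapshot('top'); cv2.imwrite('pics/t18.png',p); crop(p,160,180,240,240,9,'pics/t18c.png')
E
```

```text
t 40.2 meas [0.4569 0.3828 0.2052] yaw 19.39 tilt [-0.002  0.002 -1.   ] w 0.029 F [-0.3  0.5 -2.2] q7 -0.35
```

View pics/s18c.png

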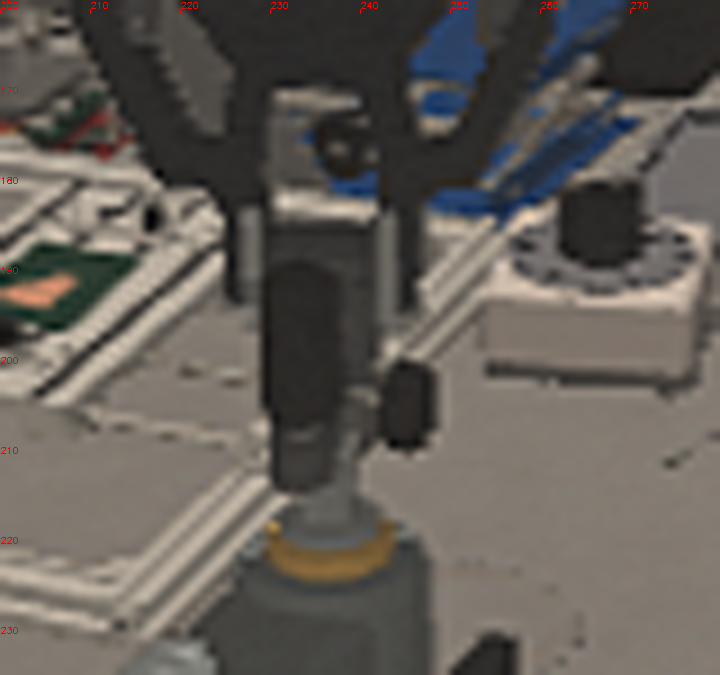

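View pics/t18c.png

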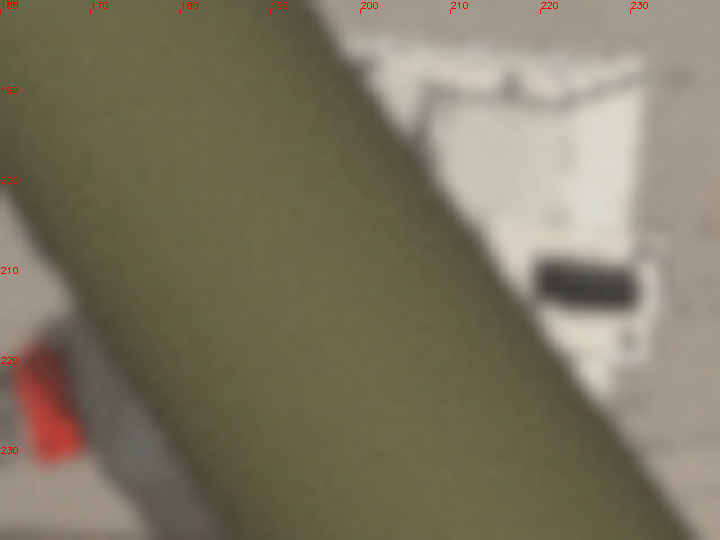

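```bash
python3 plan.py -m 0.4589,0.3773,0.19,19,5,-1,a
```

```text
t 40.3 meas [0.4593 0.3771 0.2053] yaw 19.02 tilt [-0.001 -0.002 -1.   ] w 0.0289 F [-0.  -1.3 -2.4] q7 -0.35
end [0.4592 0.3771 0.1903] 19.02
[[0.003,0,0,0,0,0,-1],[0.003,0,0,0,0,0,-1],[0.003,0,0,0,0,0,-1],[0.003,0,0,0,0,0,-1],[0.003,0,0,0,0,0,-1],[0,0,0,0,0,0,-1],[0,0,0,0,0,0,-1],[0,0,0,0,0,0,-1],[0,0,0,0,0,0,-1],[0,0,0,0,0,0,-1]]
```

Settled on target; lower toward the shaft slowly (down to TCP z ≈ 0.178, contact expected at 0.179 if not aligned).

Request:
{"name": "apply_moves", "arguments": {
  "steps": [
    [0.003, 0, 0, 0, 0, 0, -1],
    [0.004, 0, 0, 0, 0, 0, -1],
    [0.004, 0, 0, 0, 0, 0, -1],
    [0.004, 0, 0, 0, 0, 0, -1],
    [0.004, 0, 0, 0, 0, 0, -1],
    [0.003, 0, 0, 0, 0, 0, -1],
    [0.003, 0, 0, 0, 0, 0, -1],
    [0.002, 0, 0, 0, 0, 0, -1],
    [0, 0, 0, 0, 0, 0, -1],
    [0, 0, 0, 0, 0, 0, -1]
  ]
}}

```text
time_s: 41.3
tcp_pos: [0.46, 0.3765, 0.1794]
tool_rot: [-0.259, 1.555, 0.259]
force: [0.1, 0.3, -2.9]
gripper_width: 0.0291
```

```bash
python3 plan.py; python3 -c "
from h import *
print(state()['torque'])"
```

```text
t 41.3 meas [0.46   0.3765 0.1794] yaw 18.91 tilt [ 0.  0. -1.] w 0.0291 F [ 0.1  0.3 -2.9] q7 -0.34
[-0.01780701  0.0256189  -0.02459487]
```

Request:
{"name": "apply_moves", "arguments": {
  "steps": [
    [0.001, 0, 0, 0, 0, 0, -1],
    [0.001, 0, 0, 0, 0, 0, -1],
    [0.001, 0, 0, 0, 0, 0, -1],
    [0.001, 0, 0, 0, 0, 0, -1],
    [0.001, 0, 0, 0, 0, 0, -1],
    [0, 0, 0, 0, 0, 0, -1],
    [0, 0, 0, 0, 0, 0, -1],
    [0, 0, 0, 0, 0, 0, -1],
    [0, 0, 0, 0, 0, 0, -1],
    [0, 0, 0, 0, 0, 0, -1]
  ]
}}

```text
time_s: 42.3
tcp_pos: [0.46, 0.3764, 0.1744]
tool_rot: [-0.259, 1.555, 0.259]
force: [-0.4, -0.3, -1.7]
gripper_width: 0.029
```

```bash
python3 plan.py; python3 -c "
from h import *
print(state()['torque'])"
```

```text
t 42.3 meas [0.46   0.3764 0.1744] yaw 18.91 tilt [ 0.  0. -1.] w 0.029 F [-0.4 -0.3 -1.7] q7 -0.34
[ 0.01633991 -0.02160885 -0.01555287]
```

Request:
{"name": "apply_moves", "arguments": {
  "steps": [
    [0.003, 0, 0, 0, 0, 0, -1],
    [0.003, 0, 0, 0, 0, 0, -1],
    [0.003, 0, 0, 0, 0, 0, -1],
    [0.003, 0, 0, 0, 0, 0, -1],
    [0.003, 0, 0, 0, 0, 0, -1],
    [0.003, 0, 0, 0, 0, 0, -1],
    [0.002, 0, 0, 0, 0, 0, -1],
    [0, 0, 0, 0, 0, 0, -1],
    [0, 0, 0, 0, 0, 0, -1],
    [0, 0, 0, 0, 0, 0, -1]
  ]
}}

```text
time_s: 43.3
tcp_pos: [0.4599, 0.3763, 0.1549]
tool_rot: [-0.259, 1.555, 0.259]
force: [-2.7, -1.8, 3.6]
gripper_width: 0.029
```

```bash
python3 plan.py; python3 -c "
from h import *
print(state()['torque'])"
```

```text
t 43.3 meas [0.4599 0.3763 0.1549] yaw 18.9 tilt [ 0.  0. -1.] w 0.029 F [-2.7 -1.8  3.6] q7 -0.34
[-0.51913492  0.56029505 -0.07891748]
```

Request:
{"name": "apply_moves", "arguments": {
  "steps": [
    [-0.001, 0, 0, 0, 0, 0, 0],
    [0, 0, 0, 0, 0, 0, 0],
    [0, 0, 0, 0, 0, 0, 0],
    [-0.01, 0, 0, 0, 0, 0, 0],
    [-0.025, 0, 0, 0, 0, 0, 0],
    [-0.025, 0, 0, 0, 0, 0, 0],
    [0, 0.03, 0, 0, 0, 0, 0],
    [0, 0.03, 0, 0, 0, 0, 0],
    [0, 0, 0, 0, 0, 0, 0],
    [0, 0, 0, 0, 0, 0, 0]
  ]
}}

```text
time_s: 44.3
tcp_pos: [0.4401, 0.4339, 0.2157]
tool_rot: [-0.261, 1.555, 0.26]
force: [-0.1, 0.4, -0.9]
gripper_width: 0.0423
```

```bash
python3 plan.py
python3 - <<'E'
from h import *
p,d=snapshot('side'); cv2.imwrite('pics/s19.png',p); crop(p,200,160,280,235,9,'pics/s19c.png')
E
```

```text
t 44.3 meas [0.4401 0.4339 0.2157] yaw 19.02 tilt [ 0. -0. -1.] w 0.0423 F [-0.1  0.4 -0.9] q7 -0.43
```

View pics/s19c.png

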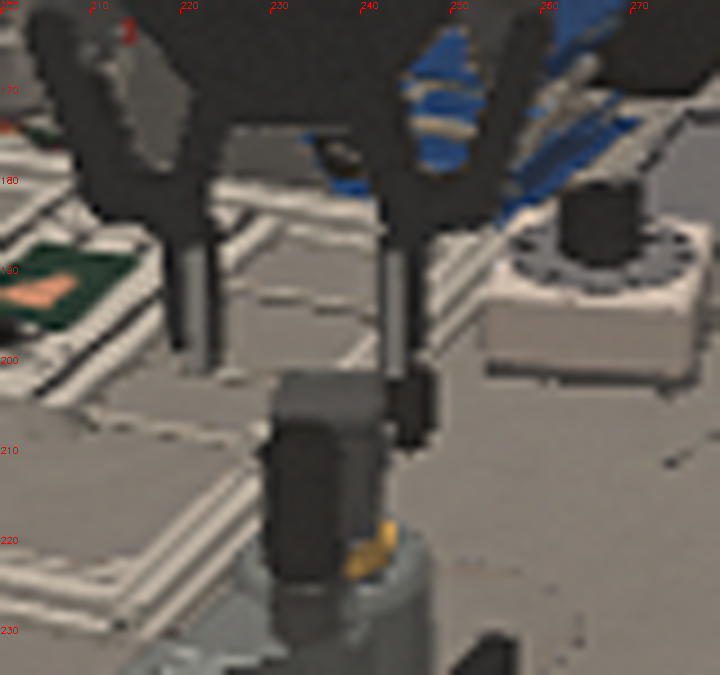

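Request:
{"name": "apply_moves", "arguments": {
  "steps": [
    [0.012, 0, 0, 0, 0, 0, 0],
    [0.014, 0, 0, 0, 0, 0, 0],
    [0.014, 0, 0, 0, 0, 0, 0],
    [0.014, 0, 0, 0, 0, 0, 0],
    [0, 0, 0, 0, 0, 0, 0],
    [0, 0, 0, 0, 0, 0, -1],
    [0, 0, 0, 0, 0, 0, -1],
    [0, 0, 0, 0, 0, 0, -1],
    [0, 0, 0, 0, 0, 0, -1],
    [0, 0, 0, 0, 0, 0, -1]
  ],
  "squeeze": 50
}}

```text
time_s: 45.35
tcp_pos: [0.4406, 0.4333, 0.1617]
tool_rot: [-0.259, 1.555, 0.259]
force: [-0.1, -0.9, -0.3]
gripper_width: 0.0209
```

```bash
python3 plan.py
```

```text
t 45.35 meas [0.4406 0.4333 0.1617] yaw 18.91 tilt [ 0.001  0.001 -1.   ] w 0.0209 F [-0.1 -0.9 -0.3] q7 -0.42
```

```bash
cat > wind.py <<'E'
import sys; from h import *
# wind.py phi0 step n r : rows in tool frame (z = cos, y = sin), phi decreasing
phi,st,n,r=[float(v) for v in sys.argv[1:5]]; n=int(n)
c=np.array([np.sin(np.radians(phi)),np.cos(np.radians(phi))])*r; rows=[]
for k in range(1,n+1):
    a=np.radians(phi-st*k); w=np.array([np.sin(a),np.cos(a)])*r
    d=(w-c).round(3); c=c+d; rows.append([0,float(d[0]),float(d[1]),0,0,0,-1])
while len(rows)%10: rows.append([0,0,0,0,0,0,-1])
print('endphi',phi-st*n); 
for i in range(0,len(rows),10): print(rows[i:i+10])
E
python3 wind.py 90 12 10 0.06
```

```text
endphi -30.0
[[0, -0.001, 0.012, 0, 0, 0, -1], [0, -0.004, 0.012, 0, 0, 0, -1], [0, -0.006, 0.011, 0, 0, 0, -1], [0, -0.009, 0.01, 0, 0, 0, -1], [0, -0.01, 0.007, 0, 0, 0, -1], [0, -0.011, 0.005, 0, 0, 0, -1], [0, -0.013, 0.003, 0, 0, 0, -1], [0, -0.012, -0.0, 0, 0, 0, -1], [0, -0.013, -0.003, 0, 0, 0, -1], [0, -0.011, -0.005, 0, 0, 0, -1]]
```

Request:
{"name": "apply_moves", "arguments": {
  "steps": [
    [0, -0.001, 0.012, 0, 0, 0, -1],
    [0, -0.004, 0.012, 0, 0, 0, -1],
    [0, -0.006, 0.011, 0, 0, 0, -1],
    [0, -0.009, 0.01, 0, 0, 0, -1],
    [0, -0.01, 0.007, 0, 0, 0, -1],
    [0, -0.011, 0.005, 0, 0, 0, -1],
    [0, -0.013, 0.003, 0, 0, 0, -1],
    [0, -0.012, 0, 0, 0, 0, -1],
    [0, 0, 0, 0, 0, 0, -1],
    [0, 0, 0, 0, 0, 0, -1]
  ]
}}

```text
time_s: 46.35
tcp_pos: [0.5187, 0.3888, 0.1613]
tool_rot: [-0.258, 1.556, 0.258]
force: [-3.4, -1.7, 1.8]
gripper_width: 0.0206
```

```bash
python3 plan.py
python3 - <<'E'
from h import *
p,d=snapshot('side'); cv2.imwrite('pics/s20.png',p); crop(p,200,150,280,235,8,'pics/s20c.png')
E
```

```text
t 46.35 meas [0.5187 0.3888 0.1613] yaw 18.85 tilt [-0.001 -0.    -1.   ] w 0.0206 F [-3.4 -1.7  1.8] q7 -0.27
```

View pics/s20c.png

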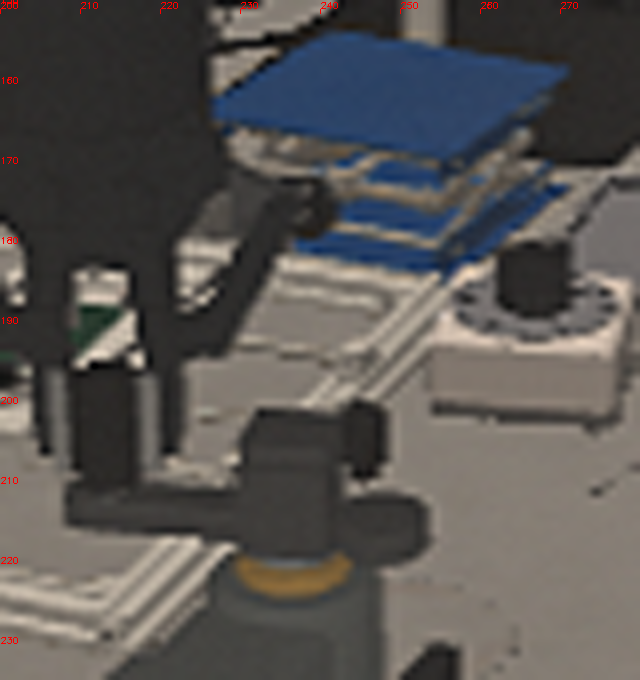

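```bash
python3 wind.py -6 20 47 0.06
```

```text
endphi -946.0
[[0, -0.02, -0.006, 0, 0, 0, -1], [0, -0.017, -0.012, 0, 0, 0, -1], [0, -0.012, -0.017, 0, 0, 0, -1], [0, -0.005, -0.02, 0, 0, 0, -1], [0, 0.003, -0.021, 0, 0, 0, -1], [0, 0.009, -0.019, 0, 0, 0, -1], [0, 0.015, -0.014, 0, 0, 0, -1], [0, 0.019, -0.009, 0, 0, 0, -1], [0, 0.021, -0.001, 0, 0, 0, -1], [0, 0.02, 0.005, 0, 0, 0, -1]]
[[0, 0.016, 0.013, 0, 0, 0, -1], [0, 0.012, 0.017, 0, 0, 0, -1], [0, 0.005, 0.02, 0, 0, 0, -1], [0, -0.002, 0.021, 0, 0, 0, -1], [0, -0.009, 0.019, 0, 0, 0, -1], [0, -0.015, 0.014, 0, 0, 0, -1], [0, -0.019, 0.009, 0, 0, 0, -1], [0, -0.021, 0.001, 0, 0, 0, -1], [0, -0.02, -0.006, 0, 0, 0, -1], [0, -0.017, -0.012, 0, 0, 0, -1]]
[[0, -0.012, -0.017, 0, 0, 0, -1], [0, -0.005, -0.02, 0, 0, 0, -1], [0, 0.003, -0.021, 0, 0, 0, -1], [0, 0.009, -0.019, 0, 0, 0, -1], [0, 0.015, -0.014, 0, 0, 0, -1], [0, 0.019, -0.009, 0, 0, 0, -1], [0, 0.021, -0.001, 0, 0, 0, -1], [0, 0.02, 0.005, 0, 0, 0, -1], [0, 0.016, 0.013, 0, 0, 0, -1], [0, 0.012, 0.017, 0, 0, 0, -1]]
[[0, 0.005, 0.02, 0, 0, 0, -1], [0, -0.002, 0.021, 0, 0, 0, -1], [0, -0.009, 0.019, 0, 0, 0, -1], [0, -0.015, 0.014, 0, 0, 0, -1], [0, -0.019, 0.009, 0, 0, 0, -1], [0, -0.021, 0.001, 0, 0, 0, -1], [0, -0.02, -0.006, 0, 0, 0, -1], [0, -0.017, -0.012, 0, 0, 0, -1], [0, -0.012, -0.017, 0, 0, 0, -1], [0, -0.005, -0.02, 0, 0, 0, -1]]
[[0, 0.003, -0.021, 0, 0, 0, -1], [0, 0.009, -0.019, 0, 0, 0, -1], [0, 0.015, -0.014, 0, 0, 0, -1], [0, 0.019, -0.009, 0, 0, 0, -1], [0, 0.021, -0.001, 0, 0, 0, -1], [0, 0.02, 0.005, 0, 0, 0, -1], [0, 0.016, 0.013, 0, 0, 0, -1], [0, 0, 0, 0, 0, 0, -1], [0, 0, 0, 0, 0, 0, -1], [0, 0, 0, 0, 0, 0, -1]]
```

Request:
{"name": "apply_moves", "arguments": {
  "steps": [
    [0, -0.02, -0.006, 0, 0, 0, -1],
    [0, -0.017, -0.012, 0, 0, 0, -1],
    [0, -0.012, -0.017, 0, 0, 0, -1],
    [0, -0.005, -0.02, 0, 0, 0, -1],
    [0, 0.003, -0.021, 0, 0, 0, -1],
    [0, 0.009, -0.019, 0, 0, 0, -1],
    [0, 0.015, -0.014, 0, 0, 0, -1],
    [0, 0.019, -0.009, 0, 0, 0, -1],
    [0, 0.021, -0.001, 0, 0, 0, -1],
    [0, 0.02, 0.005, 0, 0, 0, -1]
  ]
}}

```text
time_s: 47.4
tcp_pos: [0.3998, 0.3846, 0.1616]
tool_rot: [-0.259, 1.554, 0.259]
force: [3.0, -2.0, -0.4]
gripper_width: 0.0209
```

```bash
python3 plan.py
python3 - <<'E'
from h import *
p,d=snapshot('side'); cv2.imwrite('pics/s21.png',p); crop(p,200,150,280,235,8,'pics/s21c.png')
E
```

```text
t 47.4 meas [0.3998 0.3846 0.1616] yaw 18.94 tilt [ 0.001  0.    -1.   ] w 0.0209 F [ 3.  -2.  -0.4] q7 -0.45
```

View pics/s21c.png

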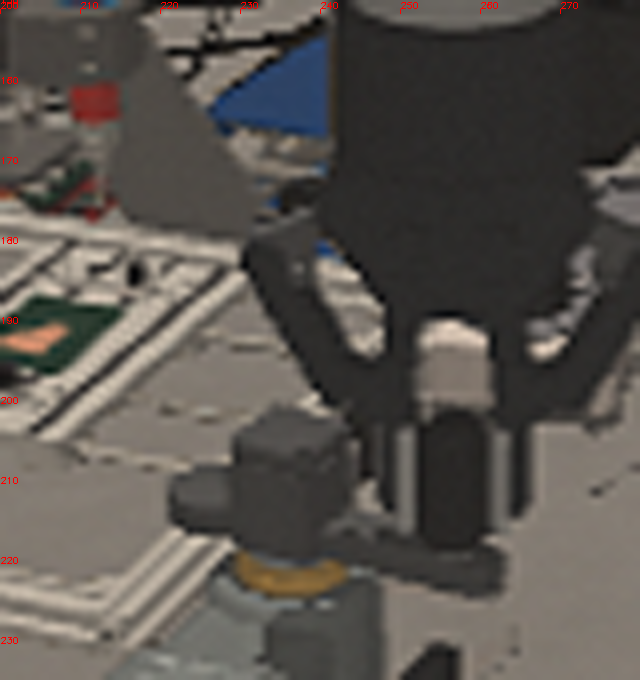

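Request:
{"name": "apply_moves", "arguments": {
  "steps": [
    [0, 0.016, 0.013, 0, 0, 0, -1],
    [0, 0.012, 0.017, 0, 0, 0, -1],
    [0, 0.005, 0.02, 0, 0, 0, -1],
    [0, -0.002, 0.021, 0, 0, 0, -1],
    [0, -0.009, 0.019, 0, 0, 0, -1],
    [0, -0.015, 0.014, 0, 0, 0, -1],
    [0, -0.019, 0.009, 0, 0, 0, -1],
    [0, -0.021, 0.001, 0, 0, 0, -1],
    [0, -0.02, -0.006, 0, 0, 0, -1],
    [0, -0.017, -0.012, 0, 0, 0, -1]
  ]
}}

```text
time_s: 48.45
tcp_pos: [0.5133, 0.3498, 0.1613]
tool_rot: [-0.257, 1.555, 0.261]
force: [-6.3, 5.2, 1.3]
gripper_width: 0.0207
```

Request:
{"name": "apply_moves", "arguments": {
  "steps": [
    [0, -0.012, -0.017, 0, 0, 0, -1],
    [0, -0.005, -0.02, 0, 0, 0, -1],
    [0, 0.003, -0.021, 0, 0, 0, -1],
    [0, 0.009, -0.019, 0, 0, 0, -1],
    [0, 0.015, -0.014, 0, 0, 0, -1],
    [0, 0.019, -0.009, 0, 0, 0, -1],
    [0, 0.021, -0.001, 0, 0, 0, -1],
    [0, 0.02, 0.005, 0, 0, 0, -1],
    [0, 0.016, 0.013, 0, 0, 0, -1],
    [0, 0.012, 0.017, 0, 0, 0, -1]
  ]
}}

```text
time_s: 49.45
tcp_pos: [0.4192, 0.4216, 0.1615]
tool_rot: [-0.26, 1.554, 0.261]
force: [0.7, -3.3, 0.6]
gripper_width: 0.0209
```

Request:
{"name": "apply_moves", "arguments": {
  "steps": [
    [0, 0.005, 0.02, 0, 0, 0, -1],
    [0, -0.002, 0.021, 0, 0, 0, -1],
    [0, -0.009, 0.019, 0, 0, 0, -1],
    [0, -0.015, 0.014, 0, 0, 0, -1],
    [0, -0.019, 0.009, 0, 0, 0, -1],
    [0, -0.021, 0.001, 0, 0, 0, -1],
    [0, -0.02, -0.006, 0, 0, 0, -1],
    [0, -0.017, -0.012, 0, 0, 0, -1],
    [0, -0.012, -0.017, 0, 0, 0, -1],
    [0, -0.005, -0.02, 0, 0, 0, -1]
  ]
}}

```text
time_s: 50.45
tcp_pos: [0.4845, 0.3221, 0.1615]
tool_rot: [-0.255, 1.552, 0.262]
force: [-2.1, 8.7, -2.6]
gripper_width: 0.0206
```

```bash
python3 plan.py
python3 - <<'E'
from h import *
p,d=snapshot('side'); cv2.imwrite('pics/s22.png',p); crop(p,200,190,290,290,7,'pics/s22c.png')
E
```

```text
t 50.45 meas [0.4845 0.3221 0.1615] yaw 18.88 tilt [ 0.002  0.004 -1.   ] w 0.0206 F [-2.1  8.7 -2.6] q7 -0.25
```

View pics/s22c.png

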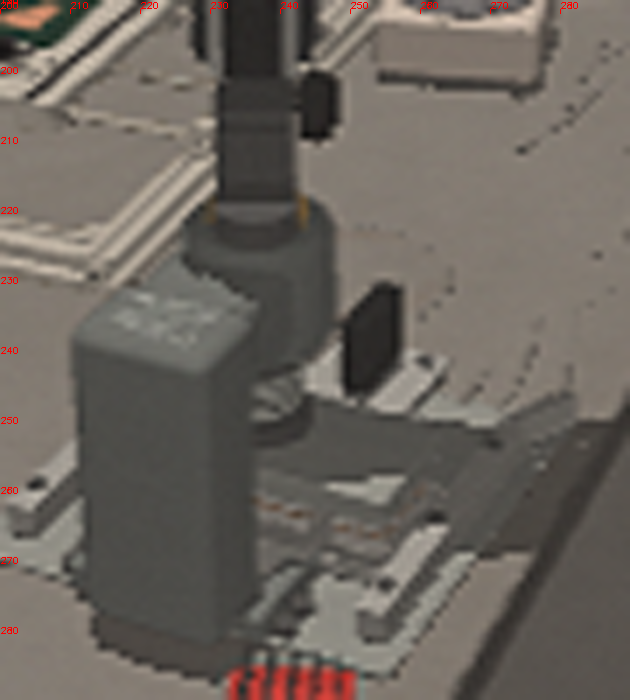

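Request:
{"name": "apply_moves", "arguments": {
  "steps": [
    [0, 0.003, -0.021, 0, 0, 0, -1],
    [0, 0.009, -0.019, 0, 0, 0, -1],
    [0, 0.015, -0.014, 0, 0, 0, -1],
    [0, 0.019, -0.009, 0, 0, 0, -1],
    [0, 0.021, -0.001, 0, 0, 0, -1],
    [0, 0.02, 0.005, 0, 0, 0, -1],
    [0, 0.016, 0.013, 0, 0, 0, -1],
    [0, 0, 0, 0, 0, 0, -1],
    [0, 0, 0, 0, 0, 0, -1],
    [0, 0, 0, 0, 0, 0, -1]
  ]
}}

```text
time_s: 51.5
tcp_pos: [0.4065, 0.404, 0.1616]
tool_rot: [-0.258, 1.556, 0.26]
force: [-5.4, 2.9, 1.9]
gripper_width: 0.0205
```

```bash
python3 plan.py;  python3 wind.py -946 7 20 0.06
```

```text
t 51.5 meas [0.4065 0.404  0.1616] yaw 18.91 tilt [-0.001  0.002 -1.   ] w 0.0205 F [-5.4  2.9  1.9] q7 -0.46
endphi -1086.0
[[0, 0.005, 0.006, 0, 0, 0, -1], [0, 0.004, 0.006, 0, 0, 0, -1], [0, 0.003, 0.006, 0, 0, 0, -1], [0, 0.003, 0.007, 0, 0, 0, -1], [0, 0.001, 0.007, 0, 0, 0, -1], [0, 0.001, 0.008, 0, 0, 0, -1], [0, -0.0, 0.007, 0, 0, 0, -1], [0, -0.001, 0.007, 0, 0, 0, -1], [0, -0.002, 0.007, 0, 0, 0, -1], [0, -0.003, 0.007, 0, 0, 0, -1]]
[[0, -0.004, 0.006, 0, 0, 0, -1], [0, -0.004, 0.006, 0, 0, 0, -1], [0, -0.005, 0.006, 0, 0, 0, -1], [0, -0.006, 0.004, 0, 0, 0, -1], [0, -0.006, 0.004, 0, 0, 0, -1], [0, -0.007, 0.003, 0, 0, 0, -1], [0, -0.007, 0.003, 0, 0, 0, -1], [0, -0.007, 0.001, 0, 0, 0, -1], [0, -0.007, 0.001, 0, 0, 0, -1], [0, -0.007, -0.001, 0, 0, 0, -1]]
```

Request:
{"name": "apply_moves", "arguments": {
  "steps": [
    [0, 0.005, 0.006, 0, 0, 0, -1],
    [0, 0.004, 0.006, 0, 0, 0, -1],
    [0, 0.003, 0.006, 0, 0, 0, -1],
    [0, 0.003, 0.007, 0, 0, 0, -1],
    [0, 0.001, 0.007, 0, 0, 0, -1],
    [0, 0.001, 0.008, 0, 0, 0, -1],
    [0, 0, 0.007, 0, 0, 0, -1],
    [0, -0.001, 0.007, 0, 0, 0, -1],
    [0, 0, 0, 0, 0, 0, -1],
    [0, 0, 0, 0, 0, 0, -1]
  ]
}}

```text
time_s: 52.5
tcp_pos: [0.4541, 0.4365, 0.1617]
tool_rot: [-0.258, 1.553, 0.259]
force: [0.7, 4.0, 0.6]
gripper_width: 0.0209
```

```bash
python3 plan.py
cat > tan.py <<'E'
from h import *
s=state(); A=np.array([.4595,.3768]); v=s['tcp_pos'][:2]-A; a=np.arctan2(v[1],v[0]); t=np.array([np.sin(a),-np.cos(a)])
print('ang',np.degrees(a).round(1),'r',np.linalg.norm(v).round(4),'Ft(along motion)',(s['force'][:2]@t).round(2),'Fr',(s['force'][:2]@v/np.linalg.norm(v)).round(2))
E
python3 tan.py
```

```text
t 52.5 meas [0.4541 0.4365 0.1617] yaw 18.87 tilt [ 0.002  0.001 -1.   ] w 0.0209 F [0.7 4.  0.6] q7 -0.42
ang 95.1 r 0.0599 Ft(along motion) 1.02 Fr 3.9
```

Request:
{"name": "apply_moves", "arguments": {
  "steps": [
    [0, -0.001, 0.004, 0, 0, 0, -1],
    [0, -0.001, 0.004, 0, 0, 0, -1],
    [0, -0.002, 0.004, 0, 0, 0, -1],
    [0, -0.001, 0.004, 0, 0, 0, -1],
    [0, 0, 0, 0, 0, 0, -1],
    [0, 0, 0, 0, 0, 0, -1],
    [0, 0, 0, 0, 0, 0, -1],
    [0, 0, 0, 0, 0, 0, -1],
    [0, 0, 0, 0, 0, 0, -1],
    [0, 0, 0, 0, 0, 0, -1]
  ]
}}

```text
time_s: 53.5
tcp_pos: [0.47, 0.4362, 0.1613]
tool_rot: [-0.259, 1.555, 0.258]
force: [0.3, -1.5, 2.4]
gripper_width: 0.0208
```

```bash
python3 plan.py; python3 tan.py
```

```text
t 53.5 meas [0.47   0.4362 0.1613] yaw 18.89 tilt [-0.    -0.001 -1.   ] w 0.0208 F [ 0.3 -1.5  2.4] q7 -0.4
ang 80.0 r 0.0604 Ft(along motion) 0.56 Fr -1.45
```

Request:
{"name": "apply_moves", "arguments": {
  "steps": [
    [0, -0.002, 0.003, 0, 0, 0, -1],
    [0, -0.002, 0.003, 0, 0, 0, -1],
    [0, -0.003, 0.003, 0, 0, 0, -1],
    [0, -0.002, 0.003, 0, 0, 0, -1],
    [0, 0, 0, 0, 0, 0, -1],
    [0, 0, 0, 0, 0, 0, -1],
    [0, 0, 0, 0, 0, 0, -1],
    [0, 0, 0, 0, 0, 0, -1],
    [0, 0, 0, 0, 0, 0, -1],
    [0, 0, 0, 0, 0, 0, -1]
  ]
}}

```text
time_s: 54.5
tcp_pos: [0.4842, 0.4319, 0.1613]
tool_rot: [-0.259, 1.555, 0.259]
force: [-0.4, -3.8, 1.5]
gripper_width: 0.021
```

```bash
python3 plan.py; python3 tan.py
```

```text
t 54.5 meas [0.4842 0.4319 0.1613] yaw 18.9 tilt [ 0. -0. -1.] w 0.021 F [-0.4 -3.8  1.5] q7 -0.38
ang 65.9 r 0.0604 Ft(along motion) 1.19 Fr -3.63
```

Request:
{"name": "apply_moves", "arguments": {
  "steps": [
    [0, -0.003, 0.003, 0, 0, 0, -1],
    [0, -0.003, 0.002, 0, 0, 0, -1],
    [0, -0.003, 0.002, 0, 0, 0, -1],
    [0, -0.003, 0.002, 0, 0, 0, -1],
    [0, 0, 0, 0, 0, 0, -1],
    [0, 0, 0, 0, 0, 0, -1],
    [0, 0, 0, 0, 0, 0, -1],
    [0, 0, 0, 0, 0, 0, -1],
    [0, 0, 0, 0, 0, 0, -1],
    [0, 0, 0, 0, 0, 0, -1]
  ]
}}

```text
time_s: 55.5
tcp_pos: [0.4968, 0.424, 0.1615]
tool_rot: [-0.259, 1.554, 0.259]
force: [-0.4, 0.3, 2.6]
gripper_width: 0.0211
```

```bash
python3 plan.py; python3 tan.py
```

```text
t 55.5 meas [0.4968 0.424  0.1615] yaw 18.91 tilt [ 0.001  0.001 -1.   ] w 0.0211 F [-0.4  0.3  2.6] q7 -0.35
ang 51.7 r 0.0602 Ft(along motion) -0.52 Fr 0.02
```

Request:
{"name": "apply_moves", "arguments": {
  "steps": [
    [0, -0.003, 0.002, 0, 0, 0, -1],
    [0, -0.004, 0.002, 0, 0, 0, -1],
    [0, -0.003, 0.001, 0, 0, 0, -1],
    [0, -0.004, 0.001, 0, 0, 0, -1],
    [0, 0, 0, 0, 0, 0, -1],
    [0, 0, 0, 0, 0, 0, -1],
    [0, 0, 0, 0, 0, 0, -1],
    [0, 0, 0, 0, 0, 0, -1],
    [0, 0, 0, 0, 0, 0, -1],
    [0, 0, 0, 0, 0, 0, -1]
  ]
}}

```text
time_s: 56.5
tcp_pos: [0.5073, 0.4128, 0.1616]
tool_rot: [-0.258, 1.554, 0.259]
force: [4.3, 2.3, 2.1]
gripper_width: 0.0211
```

```bash
python3 plan.py; python3 tan.py
python3 - <<'E'
from h import *
p,d=snapshot('side'); cv2.imwrite('pics/s23.png',p); crop(p,200,190,290,290,7,'pics/s23c.png')
E
```

```text
t 56.5 meas [0.5073 0.4128 0.1616] yaw 18.91 tilt [ 0.001  0.001 -1.   ] w 0.0211 F [4.3 2.3 2.1] q7 -0.33
ang 37.0 r 0.0598 Ft(along motion) 0.7 Fr 4.82
```

View pics/s23c.png

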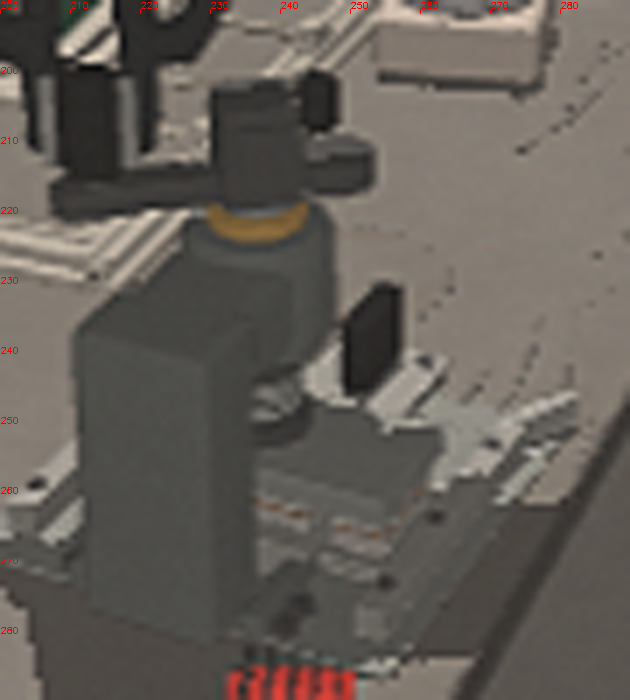

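Request:
{"name": "apply_moves", "arguments": {
  "steps": [
    [0, -0.004, 0.001, 0, 0, 0, -1],
    [0, -0.004, 0.001, 0, 0, 0, -1],
    [0, -0.004, 0.001, 0, 0, 0, -1],
    [0, -0.003, 0, 0, 0, 0, -1],
    [0, 0, 0, 0, 0, 0, -1],
    [0, 0, 0, 0, 0, 0, -1],
    [0, 0, 0, 0, 0, 0, -1],
    [0, 0, 0, 0, 0, 0, -1],
    [0, 0, 0, 0, 0, 0, -1],
    [0, 0, 0, 0, 0, 0, -1]
  ]
}}

```text
time_s: 57.55
tcp_pos: [0.5151, 0.3991, 0.1616]
tool_rot: [-0.259, 1.554, 0.259]
force: [4.2, 2.1, 1.2]
gripper_width: 0.0207
```

```bash
python3 tan.py
```

```text
ang 21.8 r 0.0598 Ft(along motion) -0.4 Fr 4.73
```

Request:
{"name": "apply_moves", "arguments": {
  "steps": [
    [0, -0.004, 0, 0, 0, 0, -1],
    [0, -0.004, 0, 0, 0, 0, -1],
    [0, -0.004, 0, 0, 0, 0, -1],
    [0, -0.003, -0.001, 0, 0, 0, -1],
    [0, 0, 0, 0, 0, 0, -1],
    [0, 0, 0, 0, 0, 0, -1],
    [0, 0, 0, 0, 0, 0, -1],
    [0, 0, 0, 0, 0, 0, -1],
    [0, 0, 0, 0, 0, 0, -1],
    [0, 0, 0, 0, 0, 0, -1]
  ]
}}

```text
time_s: 58.55
tcp_pos: [0.5188, 0.3844, 0.1615]
tool_rot: [-0.259, 1.555, 0.258]
force: [4.8, 0.6, 3.1]
gripper_width: 0.021
```

```bash
python3 tan.py
```

```text
ang 7.3 r 0.0598 Ft(along motion) 0.04 Fr 4.79
```

Request:
{"name": "apply_moves", "arguments": {
  "steps": [
    [0, -0.003, 0, 0, 0, 0, -1],
    [0, -0.003, -0.001, 0, 0, 0, -1],
    [0, -0.003, -0.001, 0, 0, 0, -1],
    [0, 0, 0, 0, 0, 0, -1],
    [0, 0, 0, 0, 0, 0, -1],
    [0, 0, 0, 0, 0, 0, -1],
    [0, 0, 0, 0, 0, 0, -1],
    [0, 0, 0, 0, 0, 0, -1],
    [0, 0, 0, 0, 0, 0, -1],
    [0, 0, 0, 0, 0, 0, -1]
  ]
}}

```text
time_s: 59.55
tcp_pos: [0.5193, 0.3755, 0.1613]
tool_rot: [-0.259, 1.555, 0.259]
force: [4.0, -0.4, 3.5]
gripper_width: 0.0208
```

```bash
python3 tan.py
```

```text
ang -1.2 r 0.0598 Ft(along motion) 0.33 Fr 4.0
```

Request:
{"name": "apply_moves", "arguments": {
  "steps": [
    [0, -0.003, -0.001, 0, 0, 0, -1],
    [0, -0.003, -0.001, 0, 0, 0, -1],
    [0, -0.002, -0.001, 0, 0, 0, -1],
    [0, 0, 0, 0, 0, 0, -1],
    [0, 0, 0, 0, 0, 0, -1],
    [0, 0, 0, 0, 0, 0, -1],
    [0, 0, 0, 0, 0, 0, -1],
    [0, 0, 0, 0, 0, 0, -1],
    [0, 0, 0, 0, 0, 0, -1],
    [0, 0, 0, 0, 0, 0, -1]
  ]
}}

```text
time_s: 60.55
tcp_pos: [0.5187, 0.3671, 0.1612]
tool_rot: [-0.259, 1.556, 0.259]
force: [-0.7, -0.8, 4.9]
gripper_width: 0.0206
```

```bash
python3 tan.py
```

```text
ang -9.3 r 0.06 Ft(along motion) 0.91 Fr -0.55
```

Request:
{"name": "apply_moves", "arguments": {
  "steps": [
    [0, 0, 0, 0, 0, 0, 0.1],
    [0, 0, 0, 0, 0, 0, 0.1],
    [0, 0, 0, 0, 0, 0, 0.1],
    [0, 0, 0, 0, 0, 0, 0.1],
    [-0.015, 0, 0, 0, 0, 0, 0.1],
    [-0.03, 0, 0, 0, 0, 0, 0.1],
    [-0.03, 0, 0, 0, 0, 0, 0.1],
    [0, 0, 0, 0, 0, 0, 0.1],
    [0, 0, 0, 0, 0, 0, 0.1],
    [0, 0, 0, 0, 0, 0, 0.1]
  ]
}}

```text
time_s: 61.55
tcp_pos: [0.5188, 0.3669, 0.2359]
tool_rot: [-0.259, 1.556, 0.259]
force: [-0.2, -0.1, 0.1]
gripper_width: 0.0469
```

```bash
python3 plan.py
python3 - <<'E'
from h import *
p,d=snapshot('side'); cv2.imwrite('pics/s24.png',p); crop(p,250,160,290,210,14,'pics/s24c.png'); crop(p,190,180,290,280,7,'pics/s24d.png')
acc=0
for i in range(4):
    p,d=snapshot('top'); acc=acc+p.astype(float)
p=(acc/4).astype(np.uint8)
cv2.imwrite('pics/t24.png',p); crop(p,300,170,345,212,16,'pics/t24c.png')
E
```

```text
t 61.55 meas [0.5188 0.3669 0.2359] yaw 18.91 tilt [-0.001 -0.001 -1.   ] w 0.0469 F [-0.2 -0.1  0.1] q7 -0.27
```

View pics/s24c.png

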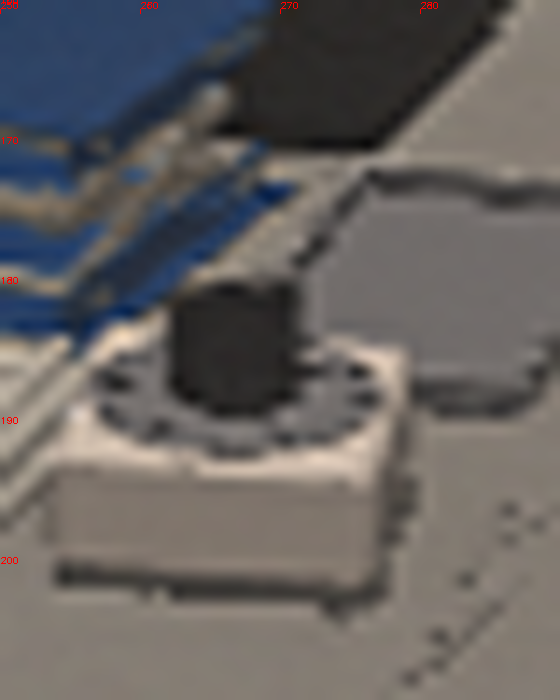

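View pics/t24c.png

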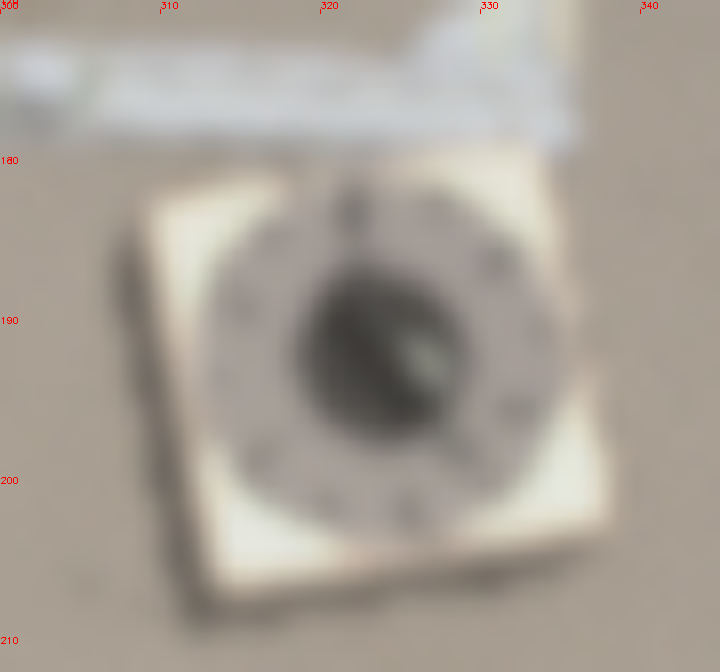

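View pics/s24d.png

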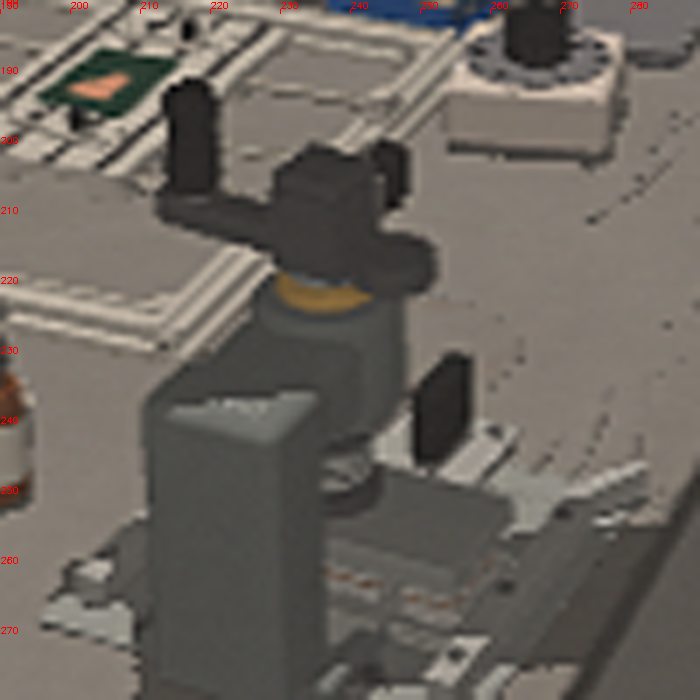

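Run:
```python
from h import *
p=cv2.imread('pics/t24.png'); g=p.mean(2)
W=lambda u,v,z=.038: ray('top',u,v,z)[:2]
T=[(321.8,183.0),(331.0,186.3),(332.1,195.4),(325.2,202.),(316.2,198.5),(315.1,189.2)]
P=np.array([W(*t) for t in T]); 
A,B=P[:3],P[3:]; c=(A+B).mean(0)/2; print('centre from ticks',c, 'opp centres',((A+B)/2).round(4).tolist())
for k,q in enumerate(P):
    v=q-c; a=np.degrees(np.arctan2(v[1],v[0])); print(k*10,'r',np.linalg.norm(v).round(4),'yaw est',((a+60*k+180)%360-180).round(1))
# edges
def edge(pts_fn,ks,axis,sign,w=4):
    out=[]
    for k in ks:
        c0=pts_fn(k); lo,hi=int(round(c0-w)),int(round(c0+w))
        seg=g[lo:hi+1,k] if axis=='v' else g[k,lo:hi+1]
        d=np.clip(np.diff(seg)*sign,0,None); m=(d*(np.arange(lo,hi)+.5)).sum()/d.sum()
        out.append(W(k,m) if axis=='v' else W(m,k))
    out=np.array(out,np.float32); vx,vy,x,y=cv2.fitLine(out,cv2.DIST_HUBER,0,.0005,.001).ravel()
    return np.degrees(np.arctan2(vy,vx)).round(2),((out-[x,y])@[-vy,vx]).std().round(5),(x,y)
print('bottom',edge(lambda u:206.8-(u-314)*.176,range(317,335),'v',-1))
print('left',edge(lambda v:309.5+(v-183)*.19,range(186,203),'h',+1))
print('right',edge(lambda v:333.8+(v-181)*.17,range(184,200),'h',-1,3))
# pointer & white line
print('pointer', (W(328.3,198.2,.045)-c), np.degrees(np.arctan2(*(W(328.3,198.2,.045)-c)[::-1])))
q=W(326.6,192.4,.069)-c; print('whiteline',q,np.degrees(np.arctan2(q[1],q[0])))
m=cv2.resize(p[183:202,313:335],None,fx=8,fy=8,interpolation=cv2.INTER_CUBIC).max(2)
mm=(m<95).astype(np.uint8); cc=max(cv2.findContours(mm,0,2)[0],key=cv2.contourArea); el=cv2.fitEllipse(cc); print('dark',np.array(el[0])/8+[312.5,182.5],el[1],el[2])
```

```text
centre from ticks [ 0.52925312 -0.04548065] opp centres [[0.529, -0.0452], [0.5292, -0.0457], [0.5295, -0.0455]]
0 r 0.0328 yaw est 11.7
10 r 0.0331 yaw est 12.1
20 r 0.0302 yaw est 12.8
30 r 0.0332 yaw est 10.7
40 r 0.0329 yaw est 12.6
50 r 0.0302 yaw est 11.7
bottom (np.float32(-77.15), np.float32(0.00059), (np.float32(0.4873433), np.float32(-0.052175563)))
left (np.float32(12.73), np.float32(0.00052), (np.float32(0.5160578), np.float32(-0.002939212)))
right (np.float32(11.03), np.float32(0.00167), (np.float32(0.5395344), np.float32(-0.08622521)))
pointer [-0.02057923 -0.01526632] -143.43081875818908
whiteline [-0.0063267 -0.0058551] -137.21700456719705
dark [322.88705635 191.68634701] (60.6080207824707, 76.1644287109375) 161.6964569091797
```

```bash
python3 setcmd.py 0.5188 0.3669 0.2362 18.91; python3 plan.py 0.5292,-0.0455,0.13,-50,13,0,a _,_,_,_,2,0 0.5292,-0.0455,0.085,-50,2,0,a _,_,_,_,3,0
```

```text
t 61.8 meas [0.5188 0.3669 0.2355] yaw 18.91 tilt [-0.001 -0.001 -1.   ] w 0.0472 F [-0.4 -0.7  0.2] q7 -0.27
cmd was [0.5188 0.3669 0.2362] 18.91
end [ 0.5294 -0.0458  0.0852] -49.84
[[0.008,-0.03,-0.01,0.09,0,0,0],[0.008,-0.031,-0.006,0.1,0,0,0],[0.009,-0.032,-0.004,0.09,0,0,0],[0.008,-0.031,-0.001,0.09,0,0,0],[0.008,-0.032,0.002,0.09,0,0,0],[0.008,-0.031,0.005,0.1,0,0,0],[0.008,-0.031,0.008,0.09,0,0,0],[0.008,-0.03,0.011,0.09,0,0,0],[0.009,-0.029,0.014,0.09,0,0,0],[0.008,-0.027,0.015,0.1,0,0,0]]
[[0.008,-0.026,0.019,0.09,0,0,0],[0.008,-0.024,0.021,0.09,0,0,0],[0.008,-0.022,0.023,0.09,0,0,0],[0,0,0,0,0,0,0],[0,0,0,0,0,0,0],[0.023,0,0,0,0,0,0],[0.022,0,0,0,0,0,0],[0,0,0,0,0,0,0],[0,0,0,0,0,0,0],[0,0,0,0,0,0,0]]
```

Request:
{"name": "apply_moves", "arguments": {
  "steps": [
    [0.008, -0.03, -0.01, 0.09, 0, 0, 0],
    [0.008, -0.031, -0.006, 0.1, 0, 0, 0],
    [0.009, -0.032, -0.004, 0.09, 0, 0, 0],
    [0.008, -0.031, -0.001, 0.09, 0, 0, 0],
    [0.008, -0.032, 0.002, 0.09, 0, 0, 0],
    [0.008, -0.031, 0.005, 0.1, 0, 0, 0],
    [0.008, -0.031, 0.008, 0.09, 0, 0, 0],
    [0.008, -0.03, 0.011, 0.09, 0, 0, 0],
    [0.009, -0.029, 0.014, 0.09, 0, 0, 0],
    [0.008, -0.027, 0.015, 0.1, 0, 0, 0]
  ]
}}

```text
time_s: 62.8
tcp_pos: [0.5266, 0.0487, 0.1538]
tool_rot: [0.473, 1.519, -0.473]
force: [0.7, -0.2, 0.4]
gripper_width: 0.0428
```

Request:
{"name": "apply_moves", "arguments": {
  "steps": [
    [0.008, -0.026, 0.019, 0.09, 0, 0, 0],
    [0.008, -0.024, 0.021, 0.09, 0, 0, 0],
    [0.008, -0.022, 0.023, 0.09, 0, 0, 0],
    [0, 0, 0, 0, 0, 0, 0],
    [0, 0, 0, 0, 0, 0, 0],
    [0.023, 0, 0, 0, 0, 0, 0],
    [0.022, 0, 0, 0, 0, 0, 0],
    [0, 0, 0, 0, 0, 0, 0],
    [0, 0, 0, 0, 0, 0, 0],
    [0, 0, 0, 0, 0, 0, 0]
  ]
}}

```text
time_s: 63.8
tcp_pos: [0.5307, -0.045, 0.0866]
tool_rot: [0.679, 1.461, -0.677]
force: [0.3, -0.2, 0.1]
gripper_width: 0.0426
```

```bash
python3 plan.py
python3 - <<'E'
from h import *
p,d=snapshot('side'); cv2.imwrite('pics/s25.png',p); crop(p,240,140,300,210,10,'pics/s25c.png')
E
```

```text
t 63.8 meas [ 0.5307 -0.045   0.0866] yaw -49.77 tilt [ 0.002  0.    -1.   ] w 0.0426 F [ 0.3 -0.2  0.1] q7 -0.71
```

View pics/s25c.png

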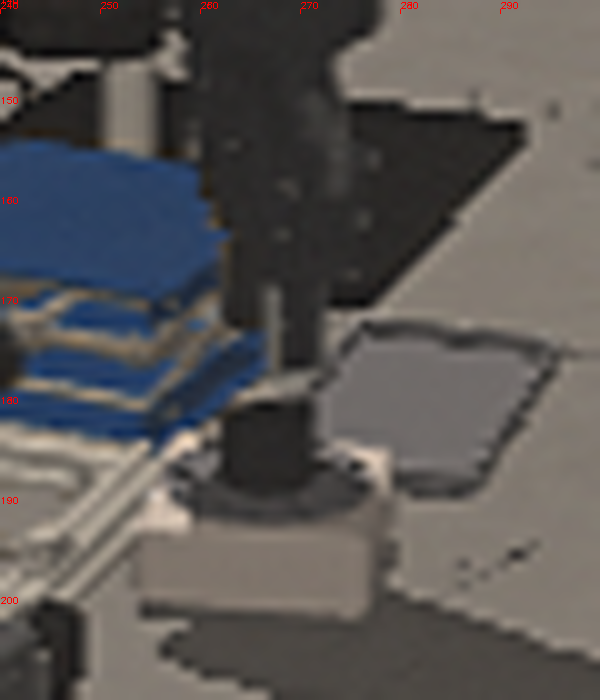

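Centred over the dial; descend to 0.050 and close gently.

Request:
{"name": "apply_moves", "arguments": {
  "steps": [
    [0.012, 0, 0, 0, 0, 0, 0],
    [0.012, 0, 0, 0, 0, 0, 0],
    [0.011, 0, 0, 0, 0, 0, 0],
    [0, 0, 0, 0, 0, 0, 0],
    [0, 0, 0, 0, 0, 0, -1],
    [0, 0, 0, 0, 0, 0, -1],
    [0, 0, 0, 0, 0, 0, -1],
    [0, 0, 0, 0, 0, 0, -1],
    [0, 0, 0, 0, 0, 0, -1],
    [0, 0, 0, 0, 0, 0, -1]
  ],
  "squeeze": 30
}}

```text
time_s: 64.85
tcp_pos: [0.5291, -0.0446, 0.0506]
tool_rot: [0.68, 1.464, -0.678]
force: [-4.0, 3.5, 4.5]
gripper_width: 0.0103
```

```bash
python3 plan.py; python3 -c "
from h import *
print(state()['torque'])"
```

```text
t 64.85 meas [ 0.5291 -0.0446  0.0506] yaw -49.81 tilt [-0.001  0.002 -1.   ] w 0.0103 F [-4.   3.5  4.5] q7 -0.67
[ 0.67557917  0.88823475 -0.00398442]
```

Request:
{"name": "apply_moves", "arguments": {
  "steps": [
    [0, 0, 0, 0.14, 0, 0, -1],
    [0, 0, 0, 0.14, 0, 0, -1],
    [0, 0, 0, 0.14, 0, 0, -1],
    [0, 0, 0, 0.14, 0, 0, -1],
    [0, 0, 0, 0.14, 0, 0, -1],
    [0, 0, 0, 0.14, 0, 0, -1],
    [0, 0, 0, 0.14, 0, 0, -1],
    [0, 0, 0, 0.14, 0, 0, -1],
    [0, 0, 0, 0.14, 0, 0, -1],
    [0, 0, 0, 0.14, 0, 0, -1]
  ]
}}

```text
time_s: 65.85
tcp_pos: [0.5291, -0.0414, 0.0506]
tool_rot: [1.707, 0.797, -1.706]
force: [-4.5, 10.3, 5.6]
gripper_width: 0.0102
```

Request:
{"name": "apply_moves", "arguments": {
  "steps": [
    [0, 0, 0, 0.13, 0, 0, -1],
    [0, 0, 0, 0, 0, 0, -1],
    [0, 0, 0, 0, 0, 0, -1],
    [0, 0, 0, 0, 0, 0, -1],
    [0, 0, 0, 0, 0, 0, -1],
    [0, 0, 0, 0, 0, 0, -1],
    [0, 0, 0, 0, 0, 0, -1],
    [0, 0, 0, 0, 0, 0, -1],
    [0, 0, 0, 0, 0, 0, -1],
    [0, 0, 0, 0, 0, 0, -1]
  ]
}}

```text
time_s: 66.85
tcp_pos: [0.5293, -0.0412, 0.0506]
tool_rot: [1.789, 0.704, -1.788]
force: [-4.9, 10.9, 5.8]
gripper_width: 0.0103
```

```bash
python3 plan.py; python3 -c "
from h import *
print(state()['torque'])"
```

```text
t 66.85 meas [ 0.5293 -0.0412  0.0506] yaw -137.36 tilt [-0.002  0.006 -1.   ] w 0.0103 F [-4.9 10.9  5.8] q7 -2.1
[ 2.01881020e+00  1.00218168e+00 -8.54246481e-05]
```

Request:
{"name": "apply_moves", "arguments": {
  "steps": [
    [0, 0, 0, 0, 0, 0, -0.1],
    [0, 0, 0, 0, 0, 0, -0.1],
    [0, 0, 0, 0, 0, 0, -0.1],
    [0, 0, 0, 0, 0, 0, -0.1],
    [-0.02, 0, 0, 0, 0, 0, 0],
    [-0.03, 0, 0, 0, 0, 0, 0],
    [-0.04, 0, 0, 0, 0, 0, 0],
    [-0.04, 0, 0, 0, 0, 0, 0],
    [-0.04, 0, 0, 0, 0, 0, 0],
    [0, 0, 0, 0, 0, 0, 0]
  ]
}}

```text
time_s: 67.85
tcp_pos: [0.5332, -0.0466, 0.2257]
tool_rot: [1.798, 0.693, -1.779]
force: [0.7, 0.4, -0.4]
gripper_width: 0.0427
```

```bash
python3 plan.py -m 0.46,0.18,0.24,-30,13,0.1,a 0.459,0.3775,0.24,81,13,0.1,a
```

```text
t 67.85 meas [ 0.5332 -0.0466  0.2257] yaw -137.56 tilt [ 0.01   0.002 -1.   ] w 0.0427 F [ 0.7  0.4 -0.4] q7 -2.29
!! yaw too fast 8.526375837711202
end [0.4591 0.3777 0.2397] 80.74
[[-0.001,-0.017,-0.008,-0.14,0,0,0.1],[-0.001,-0.015,-0.009,-0.15,0,0,0.1],[-0.001,-0.014,-0.013,-0.14,0,0,0.1],[-0.001,-0.012,-0.013,-0.15,0,0,0.1],[-0.002,-0.01,-0.016,-0.14,0,0,0.1],[-0.001,-0.007,-0.017,-0.15,0,0,0.1],[-0.001,-0.005,-0.017,-0.14,0,0,0.1],[-0.001,-0.002,-0.018,-0.15,0,0,0.1],[-0.001,0,-0.019,-0.14,0,0,0.1],[-0.001,0.003,-0.018,-0.14,0,0,0.1]]
[[-0.001,0.005,-0.017,-0.15,0,0,0.1],[-0.001,0.008,-0.017,-0.14,0,0,0.1],[-0.002,0.01,-0.015,-0.15,0,0,0.1],[0,0.013,-0.008,-0.15,0,0,0.1],[0,0.014,-0.005,-0.15,0,0,0.1],[0,0.015,-0.004,-0.15,0,0,0.1],[0,0.015,-0.001,-0.15,0,0,0.1],[0,0.015,0.001,-0.14,0,0,0.1],[0,0.015,0.004,-0.15,0,0,0.1],[0,0.014,0.005,-0.15,0,0,0.1]]
[[0,0.014,0.008,-0.15,0,0,0.1],[0.001,0.012,0.009,-0.15,0,0,0.1],[0,0.01,0.011,-0.15,0,0,0.1],[0,0.009,0.013,-0.15,0,0,0.1],[0,0.006,0.013,-0.15,0,0,0.1],[0,0.005,0.015,-0.14,0,0,0.1],[0,0,0,0,0,0,0.1],[0,0,0,0,0,0,0.1],[0,0,0,0,0,0,0.1],[0,0,0,0,0,0,0.1]]
```

```bash
python3 setcmd.py 0.5294 -0.0458 0.2202 -137.5;  python3 plan.py 0.459,0.3772,0.24,-99.3,13,0,a;  python3 - <<'E'
from h import *
p,d=snapshot('side'); cv2.imwrite('pics/s26.png',p); crop(p,250,160,290,210,14,'pics/s26c.png')
E
```

```text
t 67.85 meas [ 0.5332 -0.0466  0.2257] yaw -137.56 tilt [ 0.01   0.002 -1.   ] w 0.0427 F [ 0.7  0.4 -0.4] q7 -2.29
cmd was [ 0.5294 -0.0458  0.2202] -137.5
end [0.4588 0.3776 0.2402] -99.11
[[-0.002,-0.028,-0.018,-0.05,0,0,0],[-0.001,-0.026,-0.019,-0.05,0,0,0],[-0.002,-0.026,-0.021,-0.05,0,0,0],[-0.001,-0.025,-0.022,-0.06,0,0,0],[-0.002,-0.023,-0.023,-0.05,0,0,0],[-0.001,-0.022,-0.025,-0.05,0,0,0],[-0.002,-0.021,-0.025,-0.05,0,0,0],[-0.001,-0.019,-0.027,-0.05,0,0,0],[-0.002,-0.019,-0.027,-0.05,0,0,0],[-0.001,-0.016,-0.029,-0.05,0,0,0]]
[[-0.002,-0.016,-0.029,-0.05,0,0,0],[-0.001,-0.014,-0.03,-0.06,0,0,0],[-0.002,-0.012,-0.031,-0.05,0,0,0],[0,0,0,0,0,0,0],[0,0,0,0,0,0,0],[0,0,0,0,0,0,0],[0,0,0,0,0,0,0],[0,0,0,0,0,0,0],[0,0,0,0,0,0,0],[0,0,0,0,0,0,0]]
```

View pics/s26c.png

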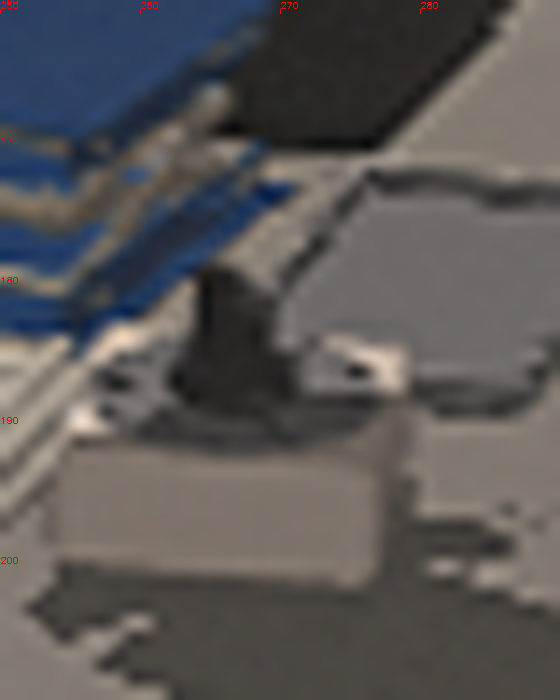

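Request:
{"name": "apply_moves", "arguments": {
  "steps": [
    [-0.002, -0.028, -0.018, -0.05, 0, 0, 0],
    [-0.001, -0.026, -0.019, -0.05, 0, 0, 0],
    [-0.002, -0.026, -0.021, -0.05, 0, 0, 0],
    [-0.001, -0.025, -0.022, -0.06, 0, 0, 0],
    [-0.002, -0.023, -0.023, -0.05, 0, 0, 0],
    [-0.001, -0.022, -0.025, -0.05, 0, 0, 0],
    [-0.002, -0.021, -0.025, -0.05, 0, 0, 0],
    [-0.001, -0.019, -0.027, -0.05, 0, 0, 0],
    [-0.002, -0.019, -0.027, -0.05, 0, 0, 0],
    [-0.001, -0.016, -0.029, -0.05, 0, 0, 0]
  ]
}}

```text
time_s: 68.9
tcp_pos: [0.4754, 0.2822, 0.2352]
tool_rot: [1.437, 1.043, -1.438]
force: [-0.0, -0.9, 0.3]
gripper_width: 0.0428
```

Request:
{"name": "apply_moves", "arguments": {
  "steps": [
    [-0.002, -0.016, -0.029, -0.05, 0, 0, 0],
    [-0.001, -0.014, -0.03, -0.06, 0, 0, 0],
    [-0.002, -0.012, -0.031, -0.05, 0, 0, 0],
    [0, 0, 0, 0, 0, 0, 0],
    [0, 0, 0, 0, 0, 0, 0],
    [0, 0, 0, 0, 0, 0, 0],
    [0, 0, 0, 0, 0, 0, 0],
    [0, 0, 0, 0, 0, 0, 0],
    [0, 0, 0, 0, 0, 0, 0],
    [0, 0, 0, 0, 0, 0, 0]
  ]
}}

```text
time_s: 69.9
tcp_pos: [0.4593, 0.3774, 0.2405]
tool_rot: [1.326, 1.13, -1.326]
force: [-0.2, -0.3, -0.7]
gripper_width: 0.0426
```

```bash
python3 plan.py
python3 - <<'E'
from h import *
p,d=snapshot('side'); cv2.imwrite('pics/s27.png',p); crop(p,200,150,280,235,8,'pics/s27c.png')
acc=0
for i in range(3):
    p,d=snapshot('top'); acc=acc+p.astype(float)
p=(acc/3).astype(np.uint8)
cv2.imwrite('pics/t27.png',p); crop(p,300,170,345,212,16,'pics/t27c.png')
E
```

```text
t 69.9 meas [0.4593 0.3774 0.2405] yaw -99.16 tilt [ 0.  0. -1.] w 0.0426 F [-0.2 -0.3 -0.7] q7 -2.36
```

View pics/s27c.png

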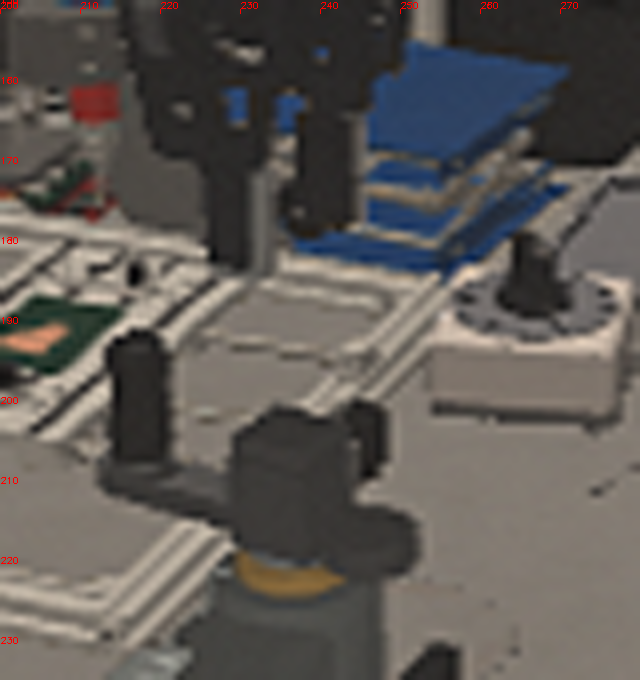

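View pics/t27c.png

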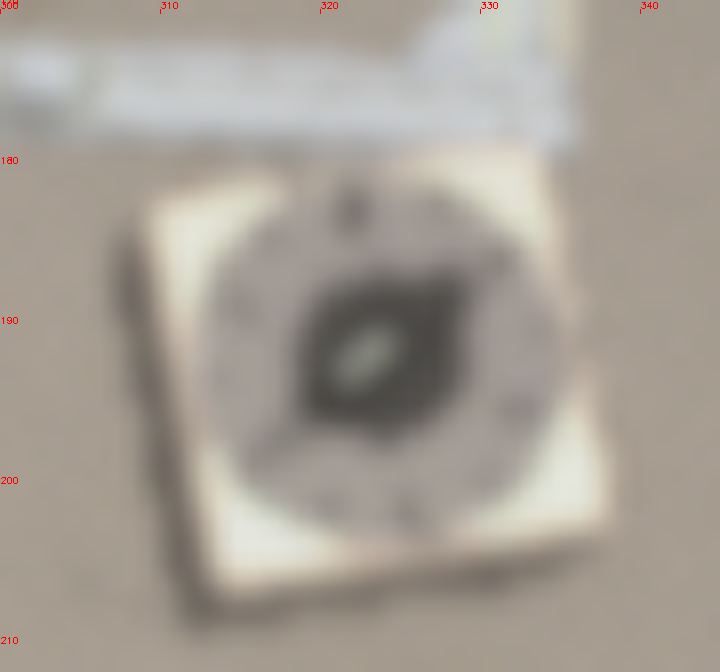

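Request:
{"name": "apply_moves", "arguments": {
  "steps": [
    [0.02, 0, 0, 0, 0, 0, 0],
    [0.025, 0, 0, 0, 0, 0, 0],
    [0.02, 0, 0, 0, 0, 0, 0],
    [0.015, 0, 0, 0, 0, 0, 0],
    [0.004, 0, 0, 0, 0, 0, 0],
    [0, 0, 0, 0, 0, 0, 0],
    [0, 0, 0, 0, 0, 0, 0],
    [0, 0, 0, 0, 0, 0, 0],
    [0, 0, 0, 0, 0, 0, 0],
    [0, 0, 0, 0, 0, 0, 0]
  ]
}}

```text
time_s: 71.1
tcp_pos: [0.4593, 0.3779, 0.1569]
tool_rot: [1.326, 1.13, -1.325]
force: [0.4, 0.1, -0.3]
gripper_width: 0.0425
```

```bash
python3 plan.py
python3 - <<'E'
from h import *
p,d=snapshot('side'); cv2.imwrite('pics/s28.png',p); crop(p,200,150,280,235,8,'pics/s28c.png')
E
```

```text
t 71.1 meas [0.4593 0.3779 0.1569] yaw -99.12 tilt [ 0.001  0.001 -1.   ] w 0.0425 F [ 0.4  0.1 -0.3] q7 -2.33
```

View pics/s28c.png

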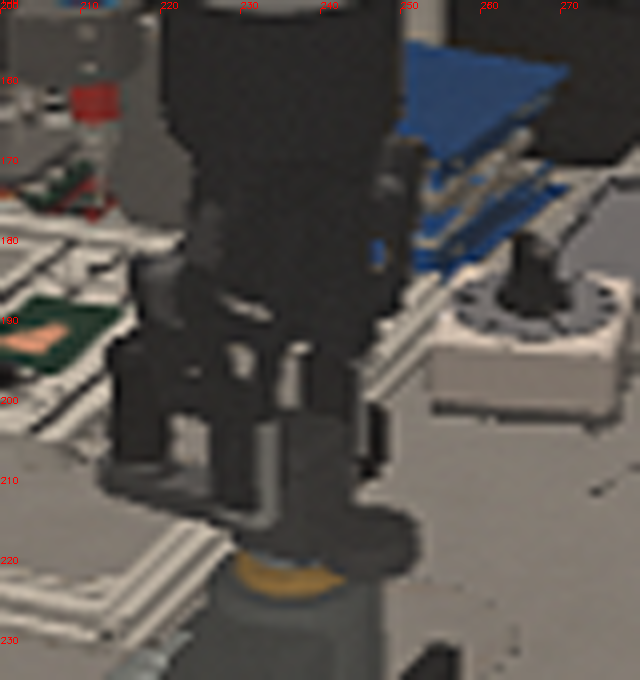

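Request:
{"name": "apply_moves", "arguments": {
  "steps": [
    [0, 0, 0, 0, 0, 0, -1],
    [0, 0, 0, 0, 0, 0, -1],
    [0, 0, 0, 0, 0, 0, -1],
    [0, 0, 0, 0, 0, 0, -1],
    [0, 0, 0, 0, 0, 0, -1],
    [0, 0, 0, 0, 0, 0, -1],
    [-0.002, 0, 0, 0, 0, 0, -1],
    [-0.003, 0, 0, 0, 0, 0, -1],
    [-0.003, 0, 0, 0, 0, 0, -1],
    [0, 0, 0, 0, 0, 0, -1]
  ],
  "squeeze": 70
}}

```text
time_s: 72.15
tcp_pos: [0.4592, 0.3787, 0.1625]
tool_rot: [1.326, 1.13, -1.324]
force: [5.2, 8.2, -8.0]
gripper_width: 0.0288
```

```bash
python3 plan.py;python3 -c "
from h import *
print(state()['torque'])"
```

```text
t 72.15 meas [0.4592 0.3787 0.1625] yaw -99.08 tilt [ 0.001  0.001 -1.   ] w 0.0288 F [ 5.2  8.2 -8. ] q7 -2.33
[ 1.82453766 -0.99788646  0.0236981 ]
```

Request:
{"name": "apply_moves", "arguments": {
  "steps": [
    [0, 0.001, -0.002, 0, 0, 0, -1],
    [0, 0, 0, 0, 0, 0, -1],
    [-0.004, 0, 0, 0, 0, 0, -1],
    [-0.004, 0, 0, 0, 0, 0, -1],
    [-0.004, 0, 0, 0, 0, 0, -1],
    [-0.004, 0, 0, 0, 0, 0, -1],
    [-0.004, 0, 0, 0, 0, 0, -1],
    [0, 0, 0, 0, 0, 0, -1],
    [0, 0, 0, 0, 0, 0, -1],
    [0, 0, 0, 0, 0, 0, -1]
  ]
}}

```text
time_s: 73.15
tcp_pos: [0.4606, 0.3792, 0.1844]
tool_rot: [1.326, 1.129, -1.326]
force: [0.4, 0.8, -2.1]
gripper_width: 0.0289
```

```bash
python3 plan.py
```

```text
t 73.15 meas [0.4606 0.3792 0.1844] yaw -99.15 tilt [ 0. -0. -1.] w 0.0289 F [ 0.4  0.8 -2.1] q7 -2.34
```

```bash
python3 setcmd.py 0.4606 0.3790 0.1847 -99.12; python3 plan.py _,_,0.215,_,2,-1 0.53,-0.224,0.21,2,22,-1,a
```

```text
t 73.15 meas [0.4606 0.3792 0.1844] yaw -99.15 tilt [ 0. -0. -1.] w 0.0289 F [ 0.4  0.8 -2.1] q7 -2.34
cmd was [0.4606 0.379  0.1847] -99.12
end [ 0.5302 -0.2239  0.2097] 1.72
[[-0.015,0,0,0,0,0,-1],[-0.015,0,0,0,0,0,-1],[0,0.007,0.027,-0.08,0,0,-1],[0,0.006,0.027,-0.08,0,0,-1],[0.001,0.003,0.027,-0.08,0,0,-1],[0,0.001,0.028,-0.08,0,0,-1],[0,-0.001,0.027,-0.08,0,0,-1],[0,-0.004,0.028,-0.08,0,0,-1],[0,-0.005,0.027,-0.08,0,0,-1],[0.001,-0.008,0.026,-0.08,0,0,-1]]
[[0,-0.01,0.026,-0.08,0,0,-1],[0,-0.012,0.025,-0.08,0,0,-1],[0,-0.014,0.023,-0.08,0,0,-1],[0.001,-0.016,0.023,-0.08,0,0,-1],[0,-0.017,0.022,-0.08,0,0,-1],[0,-0.019,0.019,-0.08,0,0,-1],[0,-0.021,0.019,-0.08,0,0,-1],[0,-0.022,0.016,-0.08,0,0,-1],[0.001,-0.023,0.015,-0.08,0,0,-1],[0,-0.025,0.013,-0.08,0,0,-1]]
[[0,-0.025,0.011,-0.08,0,0,-1],[0,-0.026,0.009,-0.08,0,0,-1],[0,-0.027,0.006,-0.08,0,0,-1],[0.001,-0.027,0.005,-0.08,0,0,-1],[0,0,0,0,0,0,-1],[0,0,0,0,0,0,-1],[0,0,0,0,0,0,-1],[0,0,0,0,0,0,-1],[0,0,0,0,0,0,-1],[0,0,0,0,0,0,-1]]
```

Request:
{"name": "apply_moves", "arguments": {
  "steps": [
    [-0.015, 0, 0, 0, 0, 0, -1],
    [-0.015, 0, 0, 0, 0, 0, -1],
    [0, 0.007, 0.027, -0.08, 0, 0, -1],
    [0, 0.006, 0.027, -0.08, 0, 0, -1],
    [0.001, 0.003, 0.027, -0.08, 0, 0, -1],
    [0, 0.001, 0.028, -0.08, 0, 0, -1],
    [0, -0.001, 0.027, -0.08, 0, 0, -1],
    [0, -0.004, 0.028, -0.08, 0, 0, -1],
    [0, -0.005, 0.027, -0.08, 0, 0, -1],
    [0.001, -0.008, 0.026, -0.08, 0, 0, -1]
  ]
}}

```text
time_s: 74.15
tcp_pos: [0.4869, 0.1592, 0.2143]
tool_rot: [0.848, 1.399, -0.844]
force: [1.1, 0.2, -2.8]
gripper_width: 0.0289
```

Request:
{"name": "apply_moves", "arguments": {
  "steps": [
    [0, -0.01, 0.026, -0.08, 0, 0, -1],
    [0, -0.012, 0.025, -0.08, 0, 0, -1],
    [0, -0.014, 0.023, -0.08, 0, 0, -1],
    [0.001, -0.016, 0.023, -0.08, 0, 0, -1],
    [0, -0.017, 0.022, -0.08, 0, 0, -1],
    [0, -0.019, 0.019, -0.08, 0, 0, -1],
    [0, -0.021, 0.019, -0.08, 0, 0, -1],
    [0, -0.022, 0.016, -0.08, 0, 0, -1],
    [0.001, -0.023, 0.015, -0.08, 0, 0, -1],
    [0, -0.025, 0.013, -0.08, 0, 0, -1]
  ]
}}

```text
time_s: 75.15
tcp_pos: [0.5179, -0.1154, 0.212]
tool_rot: [0.226, 1.557, -0.224]
force: [-0.2, 0.8, -1.6]
gripper_width: 0.0288
```

Request:
{"name": "apply_moves", "arguments": {
  "steps": [
    [0, -0.025, 0.011, -0.08, 0, 0, -1],
    [0, -0.026, 0.009, -0.08, 0, 0, -1],
    [0, -0.027, 0.006, -0.08, 0, 0, -1],
    [0.001, -0.027, 0.005, -0.08, 0, 0, -1],
    [0, 0, 0, 0, 0, 0, -1],
    [0, 0, 0, 0, 0, 0, -1],
    [0, 0, 0, 0, 0, 0, -1],
    [0, 0, 0, 0, 0, 0, -1],
    [0, 0, 0, 0, 0, 0, -1],
    [0, 0, 0, 0, 0, 0, -1]
  ]
}}

```text
time_s: 76.15
tcp_pos: [0.5303, -0.2226, 0.2094]
tool_rot: [-0.024, 1.57, 0.025]
force: [0.2, -0.9, -2.5]
gripper_width: 0.0289
```

```bash
python3 plan.py
python3 - <<'E'
from h import *
p,d=snapshot('side'); cv2.imwrite('pics/s29.png',p); crop(p,220,90,320,190,7,'pics/s29c.png'); crop(p,190,180,290,290,6,'pics/s29d.png')
E
```

```text
t 76.15 meas [ 0.5303 -0.2226  0.2094] yaw 1.78 tilt [ 0.  0. -1.] w 0.0289 F [ 0.2 -0.9 -2.5] q7 0.57
```

View pics/s29c.png

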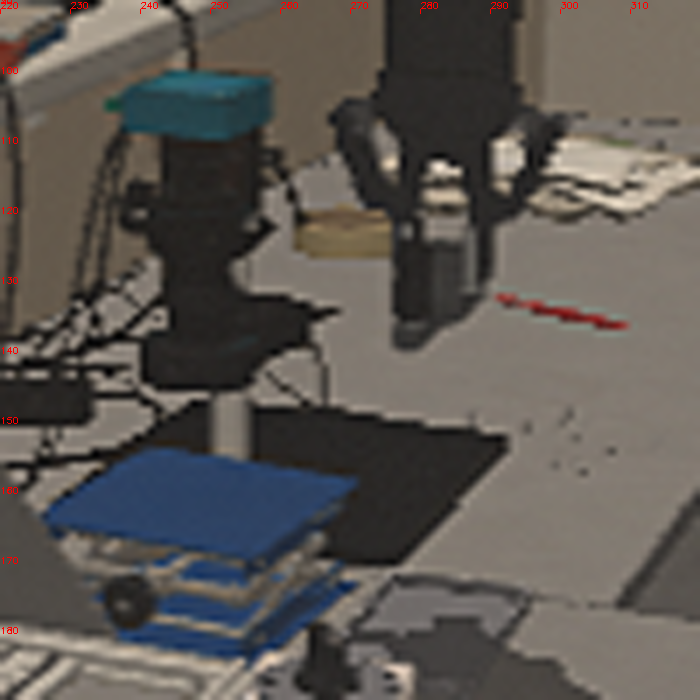

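View pics/s29d.png

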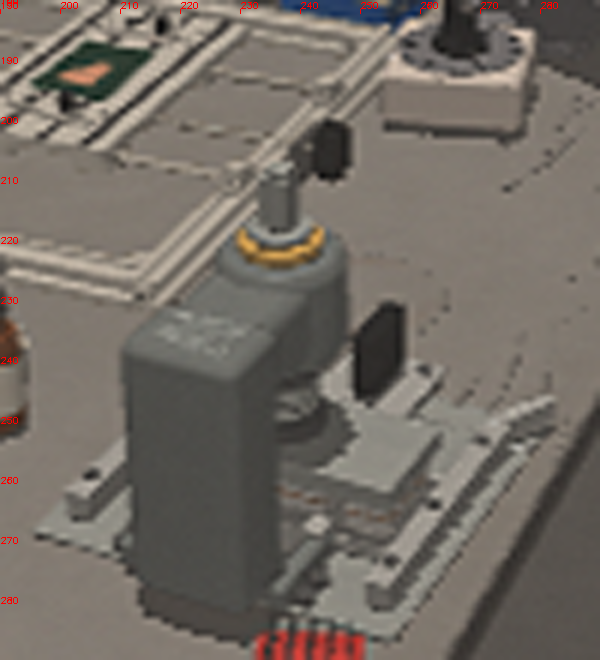

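Request:
{"name": "apply_moves", "arguments": {
  "steps": [
    [0.03, 0, 0, 0, 0, 0, -1],
    [0.03, 0, 0, 0, 0, 0, -1],
    [0.03, 0, 0, 0, 0, 0, -1],
    [0.03, 0, 0, 0, 0, 0, -1],
    [0.025, 0, 0, 0, 0, 0, -1],
    [0.02, 0, 0, 0, 0, 0, -1],
    [0.01, 0, 0, 0, 0, 0, -1],
    [0, 0, 0, 0, 0, 0, -1],
    [0, 0, 0, 0, 0, 0, -1],
    [0, 0, 0, 0, 0, 0, -1]
  ]
}}

```text
time_s: 77.2
tcp_pos: [0.5311, -0.2237, 0.0356]
tool_rot: [-0.024, 1.568, 0.023]
force: [-0.4, 0.0, -2.4]
gripper_width: 0.029
```

Request:
{"name": "apply_moves", "arguments": {
  "steps": [
    [0.004, 0, 0, 0, 0, 0, -1],
    [0.004, 0, 0, 0, 0, 0, -1],
    [0.003, 0, 0, 0, 0, 0, -1],
    [0.002, 0, 0, 0, 0, 0, -1],
    [0.002, 0, 0, 0, 0, 0, -1],
    [0, 0, 0, 0, 0, 0, -1],
    [0, 0, 0, 0, 0, 0, -1],
    [0, 0, 0, 0, 0, 0, -1],
    [0, 0, 0, 0, 0, 0, -1],
    [0, 0, 0, 0, 0, 0, -1]
  ]
}}

```text
time_s: 78.2
tcp_pos: [0.5301, -0.2234, 0.0194]
tool_rot: [-0.024, 1.57, 0.024]
force: [-0.2, 0.1, -2.3]
gripper_width: 0.0287
```

```bash
python3 plan.py
python3 - <<'E'
from h import *
p,d=snapshot('side'); cv2.imwrite('pics/s30.png',p); crop(p,230,110,320,210,7,'pics/s30c.png')
E
```

```text
t 78.2 meas [ 0.5301 -0.2234  0.0194] yaw 1.72 tilt [ 0.  0. -1.] w 0.0287 F [-0.2  0.1 -2.3] q7 0.73
```

View pics/s30c.png

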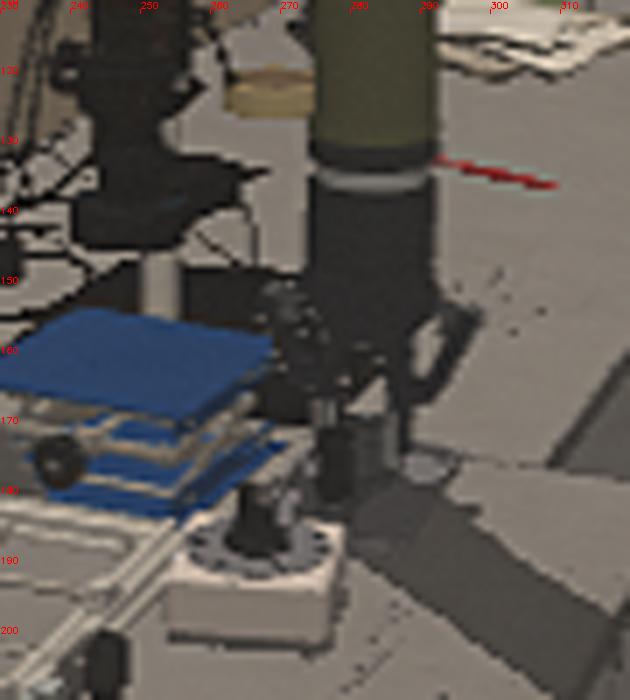

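Still carrying the weight ~1–2 mm above the floor; lower 2 mm, release and rise.

Request:
{"name": "apply_moves", "arguments": {
  "steps": [
    [0.001, 0, 0, 0, 0, 0, -1],
    [0.001, 0, 0, 0, 0, 0, -1],
    [0, 0, 0, 0, 0, 0, -1],
    [0, 0, 0, 0, 0, 0, 0],
    [0, 0, 0, 0, 0, 0, 0],
    [0, 0, 0, 0, 0, 0, 0],
    [0, 0, 0, 0, 0, 0, 0],
    [-0.02, 0, 0, 0, 0, 0, 0],
    [-0.03, 0, 0, 0, 0, 0, 0],
    [-0.03, 0, 0, 0, 0, 0, 0]
  ]
}}

```text
time_s: 79.25
tcp_pos: [0.5295, -0.2234, 0.0978]
tool_rot: [-0.023, 1.572, 0.023]
force: [0.4, 0.9, -0.3]
gripper_width: 0.0427
```

Request:
{"name": "apply_moves", "arguments": {
  "steps": [
    [-0.03, 0, 0, 0, 0, 0, 0],
    [-0.04, 0, 0, 0, 0, 0, 0],
    [0, 0.03, -0.005, 0, 0, 0, 0],
    [0, 0.03, -0.005, 0, 0, 0, 0],
    [0, 0.03, -0.005, 0, 0, 0, 0],
    [0, 0.03, -0.005, 0, 0, 0, 0],
    [0, 0.03, -0.005, 0, 0, 0, 0],
    [0, 0.03, -0.005, 0, 0, 0, 0],
    [0, 0.03, -0.005, 0, 0, 0, 0],
    [0, 0.03, -0.005, 0, 0, 0, 0]
  ]
}}

```text
time_s: 80.25
tcp_pos: [0.4825, 0.0165, 0.1675]
tool_rot: [-0.023, 1.57, 0.024]
force: [0.1, -0.1, 0.8]
gripper_width: 0.0425
```

Request:
{"name": "apply_moves", "arguments": {
  "steps": [
    [0, 0.03, -0.005, 0, 0, 0, 0],
    [0, 0.03, 0, 0, 0, 0, 0],
    [0, 0.03, 0, 0, 0, 0, 0],
    [0, 0, 0, 0, 0, 0, 0],
    [0, 0, 0, 0, 0, 0, 0],
    [0, 0, 0, 0, 0, 0, 0],
    [0, 0, 0, 0, 0, 0, 0],
    [0, 0, 0, 0, 0, 0, 0],
    [0, 0, 0, 0, 0, 0, 0],
    [0, 0, 0, 0, 0, 0, 0]
  ]
}}

```text
time_s: 81.25
tcp_pos: [0.4752, 0.1049, 0.1674]
tool_rot: [-0.023, 1.571, 0.023]
force: [-0.0, 0.3, 0.1]
gripper_width: 0.0427
```

```bash
python3 plan.py
python3 - <<'E'
from h import *
p,d=snapshot('side'); cv2.imwrite('pics/s31.png',p)
crop(p,190,200,290,290,7,'pics/s31d.png')
p,d=snapshot('top'); cv2.imwrite('pics/t31.png',p); np.save('pics/t31.npy',d)
crop(p,296,170,396,245,8,'pics/t31c.png'); crop(p,150,170,250,245,8,'pics/t31d.png')
E
```

```text
t 81.25 meas [0.4752 0.1049 0.1674] yaw 1.69 tilt [ 0.  0. -1.] w 0.0427 F [-0.   0.3  0.1] q7 -0.24
```

View pics/t31c.png

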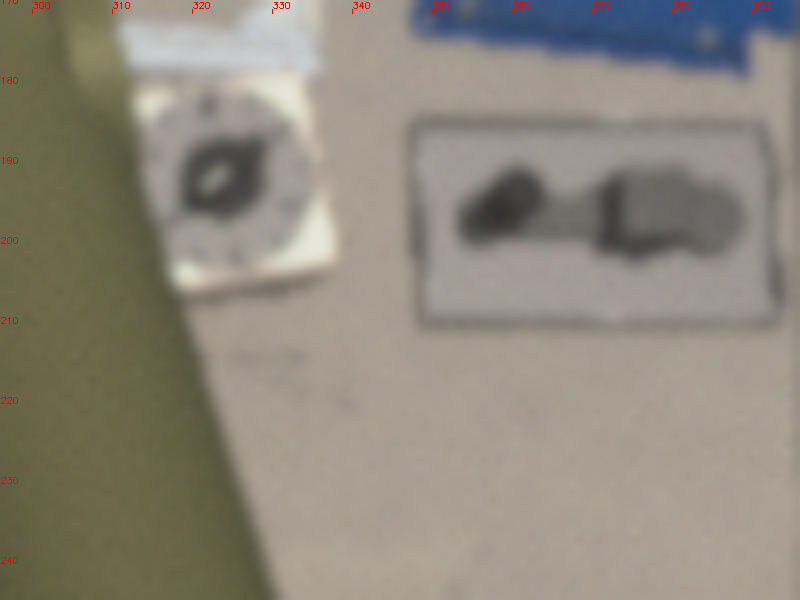

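View pics/s31d.png

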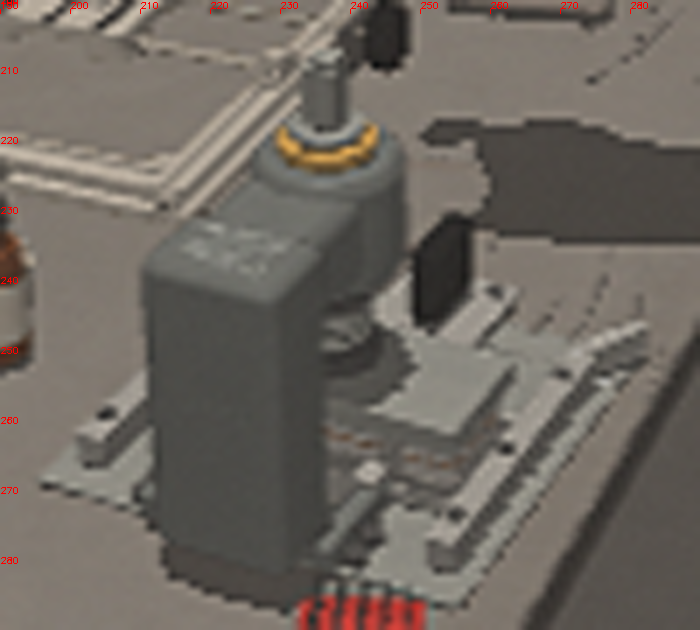

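View pics/t31d.png

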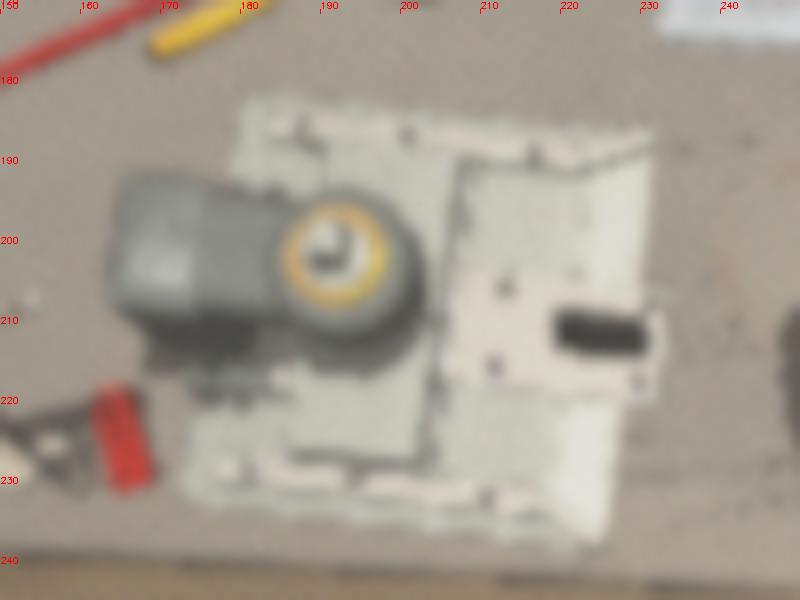

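View pics/s31.png

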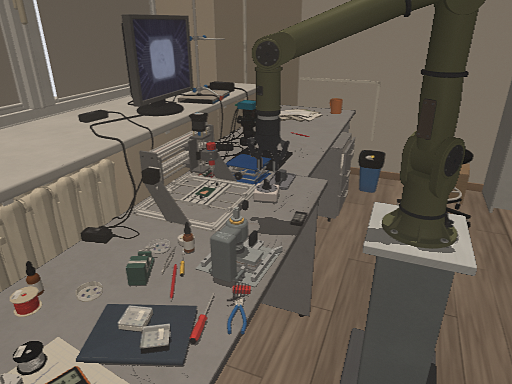

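Run:
```python
from h import *
def fin(f):
    p=cv2.imread(f); r=cv2.resize(p[205:218,212:236],None,fx=6,fy=6,interpolation=cv2.INTER_CUBIC).max(2)
    m=(r<110).astype(np.uint8); c=max(cv2.findContours(m,0,2)[0],key=cv2.contourArea); M=cv2.moments(c)
    u,v=M['m10']/M['m00']/6+211.5,M['m01']/M['m00']/6+204.5; return (round(u,2),round(v,2)),ray('top',u,v,.043).round(4)
for f in('pics/t14.png','pics/t31.png'): print('fin',fin(f))
A=np.array([.4595,.3775]);e=np.array([.061,.998])
d=np.load('pics/t31.npy'); C=cloud('top',d)
for n,(x0,x1,y0,y1) in dict(hub=(373,381,193,199),knob=(358,361,191,195),arm=(365,370,195,199),cw=(385,388,194,199)).items():
    print(n,np.median(C[y0:y1,x0:x1].reshape(-1,3),axis=0).round(4))
# dial: pointer + bar
p=cv2.imread('pics/t27.png'); r=cv2.resize(p[183:202,313:335],None,fx=8,fy=8,interpolation=cv2.INTER_CUBIC).max(2)
c0=np.array([.531,-.043])
for t in(85,95,105,120):
    m=(r<t).astype(np.uint8); c=max(cv2.findContours(m,0,2)[0],key=cv2.contourArea)
    uv=c.reshape(-1,2)/8+[312.5,182.5]; W=np.array([ray('top',u,v,.045)[:2] for u,v in uv],np.float32)
    M=cv2.moments((W*1e4).astype(np.float32)); 
    a=.5*np.degrees(np.arctan2(2*M['mu11'],M['mu20']-M['mu02'])); far=W[np.argmax(np.linalg.norm(W-W.mean(0),axis=1))]-W.mean(0)
    print(t,'axis',round(a,1),'far tip',np.degrees(np.arctan2(far[1],far[0])).round(1))
g=cv2.resize(p[186:197,316:330],None,fx=8,fy=8,interpolation=cv2.INTER_CUBIC); s=g.mean(2); 
m=(s>100).astype(np.uint8); 
for c in cv2.findContours(m[16:72,20:90].copy(),0,2)[0]:
    if cv2.contourArea(c)>60: print('white',cv2.minAreaRect(c))
```

```text
fin ((224.51, 211.32), array([0.4473, 0.2822, 0.043 ]))
fin ((224.5, 211.32), array([0.4472, 0.2822, 0.043 ]))
hub [ 0.5261 -0.2209  0.0441]
knob [ 0.5294 -0.1595  0.0636]
arm [ 0.5274 -0.1952  0.0164]
cw [ 0.5323 -0.2613  0.0156]
85 axis -34.3 far tip -49.3
95 axis -47.0 far tip -44.7
105 axis -46.3 far tip -45.7
120 axis -46.4 far tip -51.3
white ((34.75, 33.75), (19.091880798339844, 31.11269760131836), 45.0)
white ((15.499998092651367, 27.499996185302734), (30.999996185302734, 54.99999237060547), 0.0)
```

```bash
python3 -c "
from workcell import *
print(job_done())"
```

```text
the job is handed in; nothing more can be done
None
```

I did the whole job in the order asked and handed it in at about 81 s of the 210 s allowed. `job_done` gave no verdict, so the results below are from my own checks.

- **Specimens:** All four are in the carriage, one to a pocket. Both cameras showed them flat before the carriage went in, with their tops at about 25 mm.
- **Carriage:** I pushed it until it stopped dead. The handle stayed 95 mm in front of the axis while the push rose to 26 N. The handle had not moved in the last picture.
- **Crank and winding:** It went down to the shoulder of the spindle. I wound it clockwise about 20.9 rad without reaching the end stop. The spindle angle can't be read directly; from that and the starting range, I put it at 20.6 to 22 rad. The clamping requirement is about 20.4, so I take it as met.
- **Timer:** I set it at a tool angle equal to 39.9 minutes. The picture showed the pointer on the fourth long line, and a separate image fit of the bar gave about 39.8. My reading of the timer's own orientation is good to about 1°, or roughly 0.2 minutes.
- **Crank back in tray:** It lies flat, with the hub top at 44 mm and the knob top at 64 mm, the same as at the start. I set it down roughly 10 mm from where it first lay, to keep clear of the rim.

I saw no grip slip and nothing knocked aside. I did not measure the bystander items separately. The timer centre I measured was about 2.5 mm off the dial axis I felt through the grip, which caused up to about 13 N of side force while turning.

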